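Fit, set and lock the fence of the clay cutting board

ROBOT

A 7-joint arm with a two-finger parallel gripper is mounted at the origin on a cart in front of the work surface, level with it; the furniture and walls round the work are solid. World frame = base frame: x ahead of the robot, y to its left, z up, the work surface at z = 0. Lengths are in m, angles in rad, forces in N, time in s.
With the tool pointing down it reaches from about 0.4 to 0.9 m from the base axis. Payload 5.5 kg.
Tool frame: the origin (TCP) lies on the centre line of the jaws, within the pads' length; the fingertips stand 14 mm ahead of it and the grasp point (between the pads) lies 5 mm behind it; z points along the fingers, y is the direction in which the jaws open and shut (so a half turn about z gives the same grasp; the last joint's range is limited). The gripper opens to 92 mm and grips with 3 to 60 N. Pads are 19 mm wide; open, the fingers measure 130 mm over their backs; the gripper's body (75 mm by 190 mm) begins 47 mm behind the grasp point.
Start: joints at [-0.986, 0.501, -0.427, 1.55, 0.221, 1.138, -0.21], TCP at [0.206, 0.617, 0.241] pointing down, gripper open.
Joint ranges: [-2.88, 2.88], [-0.31, 2.03], [-1.54, 1.56], [0.2, 2.42], [-1.41, 4.55], [0.19, 2.02], [-2.57, 2.57]. Speed limits (rad/s): [2.57, 2.57, 3.14, 3.14, 3.14, 3.14, 3.14].

INTERFACE

Orientations are given as [roll, pitch, yaw] about the fixed x, y, z axes, in that order (R = Rz(yaw) Ry(pitch) Rx(roll)).
In Python, from cell import sensors, eyes, robot gives the robot as it stands.
- The arm moves only by the tool step_arm, never from a script. Its argument "plan" is a list of rows, each a list of 2 entries, a list of its own where there are three numbers: the shift along the tool's x, y, z in cm, then the turn about the tool's z in degrees. A call has 1 to 12 rows; each row shifts and turns the commanded pose from where the row before left it, along the tool's axes as they then stand; what a row does not reach is not made up. A row lasts 1/8 s, in which the tool goes at most 62.5 mm and 10.7 degrees, less where a joint would pass 70% of its speed; a pose out of reach is approached as far as the arm can. A call with a gripper value outside its range is refused whole. "hand" is the closure, from 0 (fully open) to 1 (shut), set as the call begins (left out, the last holds). The fingers move at their own pace and stop on an object; "grip_force" is the grip in N (left out, the last holds). Time passes only in rows, so rows that do not move let the fingers close. It gives the time, the measured TCP pose, the force and the opening at its end, in the units of the state.
- sensors.sense(): the state, without advancing time (a new reading comes with each control period).
- eyes.read_camera(name): name is "side" or "top"; returns a dict with "image" (384x512x3 uint8, red, green, blue), "K" (3x3 intrinsics, pixels), "view" (4x4, takes a point from world to camera coordinates). Camera axes: x right, y down, z forward; pixel columns grow to the right and rows downward; lengths in m; the calibration is good to about 2 mm. A picture is of the moment at which its call begins. There is no depth.
- robot.finish_job(): hands the job in, once; it reports no verdict.
The state is a dict: "time": time; "qpos": joint angles; "dq": joint speeds; "tau": joint torques, N m; "position": TCP position; "tcp_rot": TCP orientation; "contact_force": force on the tool from outside, world axes, zero at the start; "moment": the same for the moment, N m; "width": opening from 0.0 (shut) to 1.0 (fully open).
Only numpy, scipy, OpenCV 4.12 (cv2) and the standard library are available. Lean on these libraries where they do the work, as an engineer would, in place of code of your own. Each camera call takes 0.05 s, during which the arm holds its last target.

TASK

Fit the aluminium angle fence to the plywood cutting board: tip it over so that it stands right way up on its slotted plate, let go of it and take it by its upright wall, then slide its two open slots under the washer of the black clamp knob and under the steel screw head until the flat outer face of its wall is in line with the red marks at both sides. Let go and turn the knob clockwise until it is firmly tight, still in line with the marks, and leave the other things on the table where they are.

Things in the scene. Friction and masses are not known exactly. Their poses are not given: they have to be found in the camera images.
- fence: loose aluminium angle, 0.25 kg, 144 mm long (own y), legs 8 mm thick. Origin: middle of the outer corner edge. Slotted plate: own x 0..8, z 0..64 mm; wall: z 0..8, x 0..40 mm. Starts lying on its wall, own z up, plate standing up. Right way up: own x up, plate flat below, wall's outer face looking along own -z. Leaned from its start about 30 degrees towards own -x, it tips by itself
- plate_edge (a point): middle of the free edge of the fence's slotted plate (own z = 64 mm). Two straight slots open at this edge, 13 mm wide, 44 mm deep, centred 50 mm either side of this point along own y, with 7 mm bevels at the mouths; the tongue between them is solid
- board: fixed plywood board 140 x 200 x 15 mm; origin mid underside, z up. Two 10 mm bolts stand at x = -35 mm: at y = -50 a fixed screw head, at y = +50 the clamp. The fence, right way up and flat on the board at its +x side with its slotted plate towards the board's -x, is slid in -x
- screw_head (a point): middle of the underside of the fixed domed steel screw head (22 mm across, 6 mm high), 10.5 mm above the board's top, on the bolt at the board's y = -50 mm
- mark: two red tape strips on the board's top (4 mm wide in x, 22 mm long, at y = +86 and -86 mm), of no thickness; origin midway between them, axes as the board's. The fence's origin (wall's outer face) belongs at this x, the fence parallel to the line through the strips. It lies 32 to 50 mm towards +x from the bolts
- washer: brass pressure washer, 22 mm across, on the bolt at the board's y = +50 mm; it does not turn but goes down 4 mm for each radian of the knob; origin mid underside, which is 12 mm above the board's top at knob 0
- knob_grip (a point): centre of the black T-handle of the clamp, 65 mm above the board's top on the axis of the bolt at y = +50 mm: a bar 44 mm long, 14 mm wide, 26 mm high, along the board's x at knob 0. Grip it across its 14 mm
- knob (a joint): clamp knob in rad, 0 loose (starts at 0 to 0.3), growing clockwise seen from above, end stop 1.8; stays where left. Drag about 0.16 N m; the washer meets the fence's plate at about 1.0 and from there the torque climbs evenly, to about 0.28 N m at the stop; firmly tight from 1.4 on, turning to the stop does no harm
- water_cup: white plastic cup, 71 mm across, 73 mm high, bystander; origin under its centre
- pot: dark clay pot, 64 mm across, 70 mm high, bystander; origin under its centre
- tape_roll: roll of tape, 96 mm across, 25 mm high, bystander; origin under its centre
- loop_tool: wooden loop tool, 173 mm long, bystander; origin under its centre

How it is judged:
By the outcome, as a careful person would: the job done as asked, in the order asked, and still so for the second after the job is handed in, with the robot touching nothing.
It also fails if it takes over 64 s, if anything falls off the work surface, if the arm or the gripper's body presses on something with over 40 N, if the wrist force passes 120 N, or if a joint passes its speed limit or range.

## Working session

There is one attempt and no reset: what is moved stays moved. The work goes in short steps, Python scripts to look and compute and a tool call to move; the robot and the scene stay as the last step left them, time stands still between calls to the robot, and variables do not carry over. Pictures are saved under pics/ and viewed, and the job is handed in when it is done.

Besides the shell and the picture viewer there is one more tool, called after "Request:" by a JSON object that holds its "api" and its "payload". step_arm: Moves the arm, as the interface text tells. Its arguments: {"type":"object","properties":{"plan":{"type":"array","items":{"type":"array"}},"hand":{"type":"number"},"grip_force":{"type":"number"}},"required":["plan"]}

```bash
ls; mkdir -p pics
python3 - <<'E'
from cell import sensors, eyes, robot
import cv2
print(sensors.sense())
for n in ("side","top"):
    d=eyes.read_camera(n)
    cv2.imwrite(f"pics/{n}0.png",cv2.resize(d["image"][:,:,::-1],(800,600),interpolation=cv2.INTER_CUBIC))
    cv2.imwrite(f"pics/{n}0raw.png",d["image"][:,:,::-1])
    print(n,d["K"],d["view"])
E
```

```text
pics
{'time': 0.0, 'qpos': array([-0.98579681,  0.50185742, -0.42678099,  1.55144569,  0.2208046 ,
        1.13828993, -0.210319  ]), 'dq': array([-0.00186158, -0.00060417,  0.00046679,  0.00080088,  0.00015955,
        0.00114989, -0.00205532]), 'tau': array([ 7.61511319e-05, -5.66597092e+01, -5.81688032e+00, -2.79112494e+01,
       -6.89091068e-02,  3.07498570e-02,  1.89963257e-04]), 'position': array([0.20541529, 0.61598153, 0.23967321]), 'tcp_rot': array([-3.13964989e+00, -6.23486601e-05,  2.81982106e+00]), 'contact_force': array([ 0.45867937, -0.01473595, -0.24223631]), 'moment': array([ 0.02740545, -0.00050232, -0.01573734]), 'width': 1.0007613395544035}
side [[432.34623834   0.         253.89994346]
 [  0.         432.34623834 184.99691053]
 [  0.           0.           1.        ]] [[ 0.98814678 -0.15153168  0.02457809 -0.49545996]
 [-0.03863257 -0.40041994 -0.91551701  0.23456513]
 [ 0.14857139  0.90371568 -0.40152773  0.81987839]
 [ 0.          0.          0.          1.        ]]
top [[466.36729676   0.         256.71890041]
 [  0.         466.36729676 192.31044798]
 [  0.           0.           1.        ]] [[-1.26367309e-02 -9.99919996e-01  5.60305809e-04  3.63402810e-01]
 [-9.80675889e-01  1.22841185e-02 -1.95253427e-01  5.48833574e-01]
 [ 1.95230923e-01 -3.01684342e-03 -9.80752663e-01  1.15120733e+00]
 [ 0.00000000e+00  0.00000000e+00  0.00000000e+00  1.00000000e+00]]
```

View pics/side0.png

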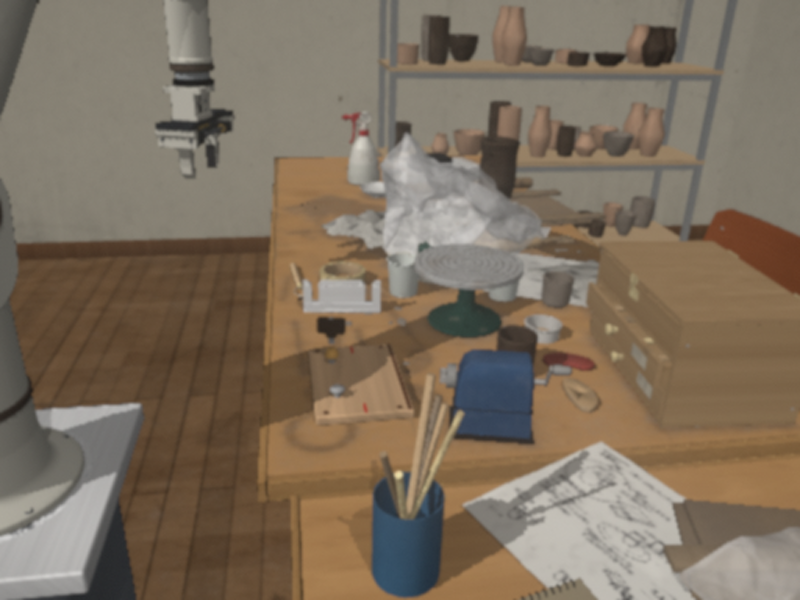

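View pics/top0.png

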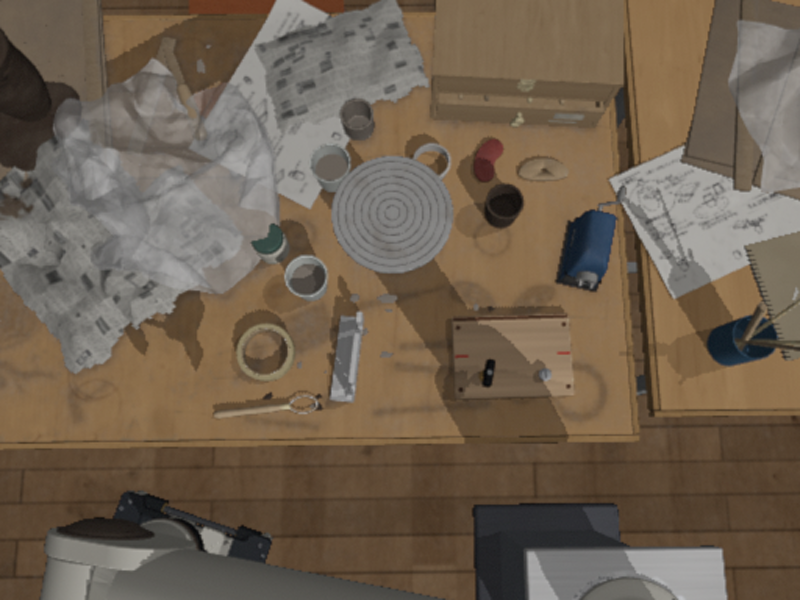

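The side view shows the board at about (360,385), with the knob at (331,327), the screw head at (337,390) and the fence at (342,295). In the top view the fence is at (346,358), the board at (512,357), the knob at (489,373) and the screw head at (544,374). I'll zoom in on these.

```bash
cat > h.py <<'E'
import numpy as np, cv2
from cell import sensors, eyes, robot
def cam(n):
    d=eyes.read_camera(n); return d["image"][:,:,::-1].copy(),np.array(d["K"]),np.array(d["view"])
def ray(K,V,u,v,z):
    R=V[:3,:3];t=V[:3,3];c=-R.T@t
    d=R.T@np.linalg.solve(K,[u,v,1.]); return c+d*(z-c[2])/d[2]
def proj(K,V,p):
    p=np.atleast_2d(p);q=p@V[:3,:3].T+V[:3,3]; q=q@K.T; return q[:,:2]/q[:,2:]
def crop(im,u0,v0,u1,v1,name,w=800):
    s=min(w/(u1-u0),600/(v1-v0)); c=cv2.resize(im[v0:v1,u0:u1],None,fx=s,fy=s,interpolation=cv2.INTER_CUBIC)
    cv2.imwrite(f"pics/{name}.png",c); print(name,"scale",s)
E
python3 - <<'E'
from h import *
t=cv2.imread("pics/top0raw.png"); s=cv2.imread("pics/side0raw.png")
crop(t,200,190,250,265,"t_f"); crop(t,280,195,380,265,"t_b")
crop(s,180,170,260,205,"s_f"); crop(s,185,195,275,275,"s_b")
E
```

```text
t_f scale 8.0
t_b scale 8.0
s_f scale 10.0
s_b scale 7.5
```

View pics/t_f.png

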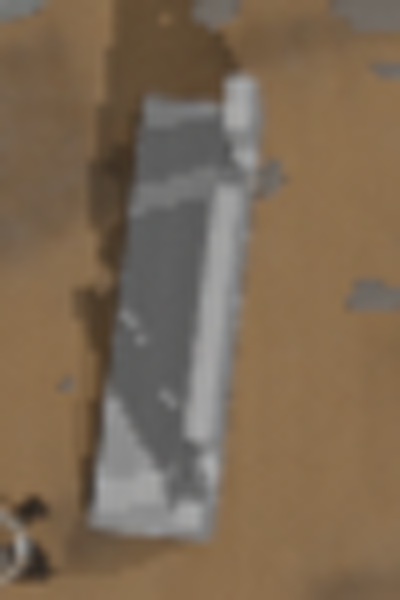

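View pics/t_b.png

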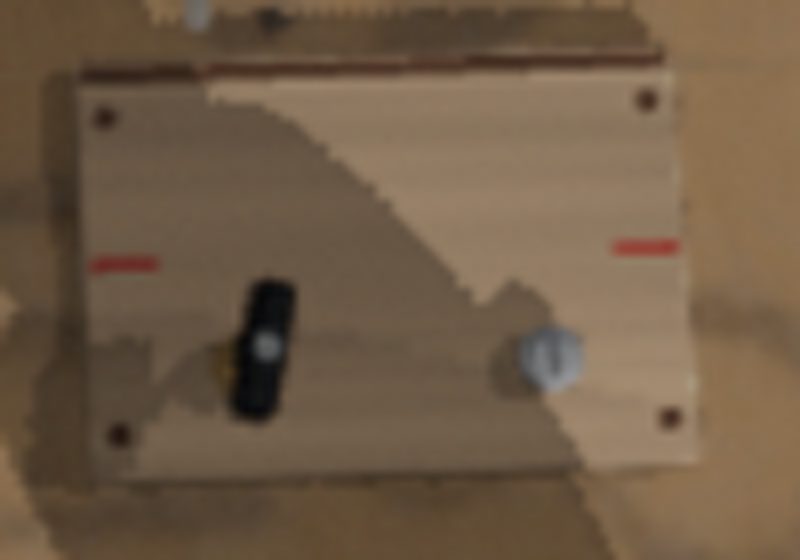

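View pics/s_f.png

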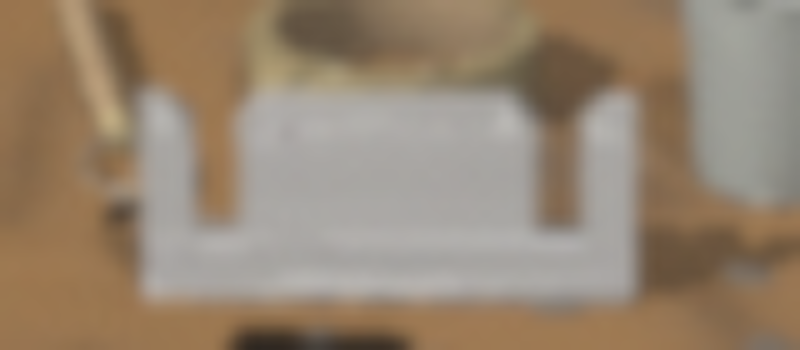

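View pics/s_b.png

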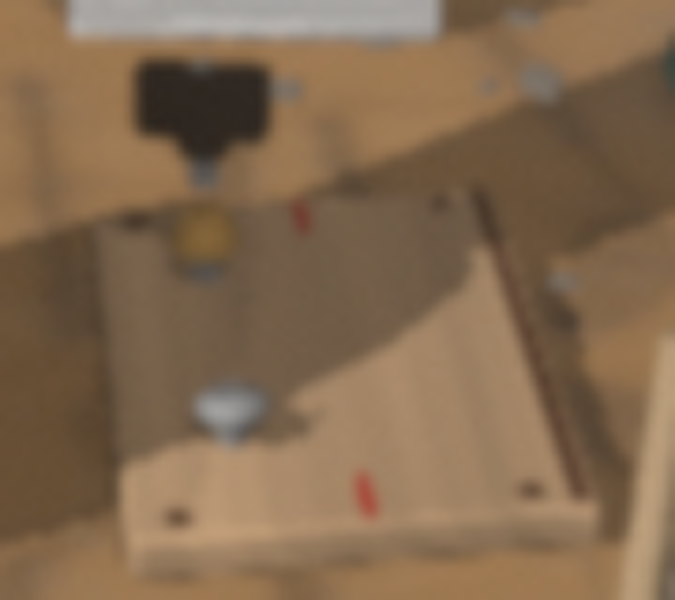

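```bash
cat > fitb.py <<'E'
from h import *
from scipy.optimize import least_squares
def src(p,o,s): return [(p[0]+.5)/s-.5+o[0],(p[1]+.5)/s-.5+o[1]]
_,Kt,Vt=cam("top"); _,Ks,Vs=cam("side")
print("camc",-Vt[:3,:3].T@Vt[:3,3],-Vs[:3,:3].T@Vs[:3,3])
T=lambda p:src(p,(280,195),8); S=lambda p:src(p,(185,195),7.5)
obs=[]
for c,K,V,f,pts in (("t",Kt,Vt,T,{"m+":(124,265),"m-":(646,248),"sc":(551,357),"kt":(264,349)}),("s",Ks,Vs,S,{"m+":(301,218),"m-":(366,494),"sc":(229,404),"kc":(202,100)})):
    for n,p in pts.items(): obs.append((c+n,K,V,n,f(p)))
def mod(q):
    x,y,a,mx=q
    P={"m+":(mx,.086,.015),"m-":(mx,-.086,.015),"sc":(-.035,-.05,.0285),"kt":(-.035,.05,.092),"kc":(-.035,.05,.08)}
    c,s=np.cos(a),np.sin(a)
    return {k:np.array([x+c*v[0]-s*v[1],y+s*v[0]+c*v[1],v[2]]) for k,v in P.items()}
def res(q):
    M=mod(q); return np.concatenate([proj(K,V,M[n])[0]-p for _,K,V,n,p in obs])
r=least_squares(res,[.45,0,0,.005],x_scale=.01)
print(r.x, np.degrees(r.x[2])); 
for o,e in zip(obs,r.fun.reshape(-1,2)): print(o[0],e.round(2))
for k,v in mod(r.x).items(): print(k,v.round(4))
for n,p in (("m+",(124,265)),("m-",(646,248))): print(ray(Kt,Vt,*T(p),.015).round(4))
for p in ((80,75),(668,62),(695,465),(92,478)): print("corner",ray(Kt,Vt,*T(p),.015).round(4))
E
python3 fitb.py
```

```text
camc [0.31806881 0.36010481 1.23600767] [ 0.37683855 -0.72209028  0.55612973]
[0.46496652 0.17136776 0.01922598 0.00145192] 1.1015673961269412
tm+ [-0.25  0.09]
tm- [-0.23  0.15]
tsc [-0.04  0.32]
tkt [0.15 0.13]
sm+ [0.19 0.05]
sm- [0.05 0.43]
ssc [ 0.38 -0.23]
skc [0.02 0.29]
m+ [0.4648 0.2574 0.015 ]
m- [0.4681 0.0854 0.015 ]
sc [0.4309 0.1207 0.0285]
kt [0.429  0.2207 0.092 ]
kc [0.429  0.2207 0.08  ]
[0.465  0.2567 0.015 ]
[0.4685 0.0848 0.015 ]
corner [0.5285 0.2695 0.015 ]
corner [0.5305 0.074  0.015 ]
corner [0.3973 0.0728 0.015 ]
corner [0.3956 0.2691 0.015 ]
```

```bash
cat > fitf.py <<'E'
from fitb import *
T2=lambda p:src(p,(200,190),8); S2=lambda p:src(p,(180,170),10)
O=[(Kt,Vt,T2((146,97)),(.04,-.072,.008)),(Kt,Vt,T2((91,527)),(.04,.072,.008)),(Kt,Vt,T2((243,76)),(.004,-.072,.064)),(Kt,Vt,T2((212,538)),(0,.072,.064)),
(Ks,Vs,S2((143,298)),(0,.072,0)),(Ks,Vs,S2((635,300)),(0,-.072,0)),(Ks,Vs,S2((637,90)),(0,-.072,.064)),(Ks,Vs,S2((143,88)),(0,.072,.064))]
def fw(q,P):
    x,y,a=q; c,s=np.cos(a),np.sin(a)   # own x axis dir = (c,s), own y = (-s,c)
    P=np.atleast_2d(P); return np.stack([x+c*P[:,0]-s*P[:,1],y+s*P[:,0]+c*P[:,1],P[:,2]],1)
def rf(q): return np.concatenate([proj(K,V,fw(q,P))[0]-p for K,V,p,P in O])
r2=least_squares(rf,[.45,.45,np.pi/2],x_scale=.01)
print(r2.x,np.degrees(r2.x[2])); print(r2.fun.reshape(-1,2).round(2))
q=r2.x
for P in ((0,0,0),(.008,0,.064),(.04,-.072,0),(.04,.072,0)): print(P,fw(q,P).round(4))
for n,(u,v),z in (("cup",(306,277),.073),("pot",(504,205),.07),("tape",(265,352),.025),("turn",(392,213),.12),("blue",(585,250),.08),("loop",(265,406),.01),('cup2',(330,167),.07)):
    print(n,ray(Kt,Vt,u*.64,v*.64,z).round(3))
E
python3 fitf.py|tail -20
```

```text
[0.46200515 0.4299082  1.46116855] 83.71879101115516
[[-0.42  0.12]
 [ 0.22  0.36]
 [-0.34  0.25]
 [-1.11 -0.83]
 [ 0.3   0.65]
 [-0.01  0.63]
 [ 0.11  1.75]
 [-0.38  1.65]]
(0, 0, 0) [[0.462  0.4299 0.    ]]
(0.008, 0, 0.064) [[0.4629 0.4379 0.064 ]]
(0.04, -0.072, 0) [[0.5379 0.4618 0.    ]]
(0.04, 0.072, 0) [[0.3948 0.4775 0.    ]]
cup [0.591 0.512 0.073]
pot [0.711 0.182 0.07 ]
tape [0.474 0.585 0.025]
turn [0.683 0.369 0.12 ]
blue [0.629 0.054 0.08 ]
loop [0.386 0.586 0.01 ]
cup2 [0.782 0.474 0.07 ]
```

```bash
cat > go.py <<'E'
import sys
from h import *
def go(x,y,z,yawdeg=None):
    s=sensors.sense(); p=np.array(s["position"]); r,pi,yw=s["tcp_rot"]
    from scipy.spatial.transform import Rotation as R
    M=R.from_euler("xyz",s["tcp_rot"]).as_matrix()
    print("t",round(s["time"],2),"pos",p.round(4),"rot",np.degrees(s["tcp_rot"]).round(2),"q",np.round(s["qpos"],2),"F",np.round(s["contact_force"],1),"w",round(s["width"]*92,1))
    if yawdeg is not None:
        t=np.degrees(yw)-yawdeg; t=(t+180)%360-180
        print("turn about tool z", round(t,2)); M=R.from_euler("xyz",[np.pi,0,np.radians(yawdeg)]).as_matrix()
    print("shift after turn cm",((np.array([x,y,z])-p)@M*100).round(2))
if __name__=="__main__": go(*map(float,sys.argv[1:]))
E
python3 go.py .466 .467 .24 173.7
```

```text
t 0.3 pos [0.2055 0.6164 0.2403] rot [-179.96   -0.    161.57] q [-0.99  0.5  -0.43  1.55  0.22  1.14 -0.21] F [-0.1  0.2  0.4] w 92.1
turn about tool z -12.13
shift after turn cm [-27.54 -11.99   0.03]
```

Request:
{"api": "step_arm", "payload": {"plan": [[[0,0,0],-6],[[0,0,0],-6]], "hand": 1, "grip_force": 10}}

```text
time: 0.55
position: [0.2055, 0.6166, 0.2406]
tcp_rot: [-3.141, 0.0, 3.033]
contact_force: [0.4, -0.4, -1.2]
width: 0.834
```

Request:
{"api": "step_arm", "payload": {"plan": [[[-3.4,-1.5,0],0],[[-3.4,-1.5,0],0],[[-3.4,-1.5,0],0],[[-3.4,-1.5,0],0],[[-3.5,-1.5,0],0],[[-3.5,-1.5,0],0],[[-3.5,-1.5,0],0],[[-3.4,-1.5,0],0],[[0,0,0],0]]}}

```text
time: 1.68
position: [0.4696, 0.4631, 0.2402]
tcp_rot: [-3.14, 0.002, 3.022]
contact_force: [-0.1, 0.0, -1.0]
width: 0.003
```

```bash
python3 go.py .466 .467 .062 173.7
```

```text
t 1.68 pos [0.4696 0.4631 0.2402] rot [-1.7990e+02  1.1000e-01  1.7317e+02] q [-0.54  0.51 -0.4   1.53  0.21  1.15  0.47] F [-0.1  0.  -1. ] w 0.3
turn about tool z -0.53
shift after turn cm [ 0.4   0.35 17.82]
```

Request:
{"api": "step_arm", "payload": {"plan": [[[0.4,0.4,4],0],[[0,0,4.5],0],[[0,0,4.5],0],[[0,0,3.0],0],[[0,0,1.8],0],[[0,0,0],0],[[0,0,0],0]]}}

```text
time: 2.55
position: [0.4623, 0.4722, 0.0642]
tcp_rot: [3.14, 0.001, 3.03]
contact_force: [-0.2, 0.1, 0.4]
width: 0.006
```

```bash
python3 go.py .466 .467 .062 173.7
python3 - <<'E'
from h import *
im,K,V=cam("side"); crop(im,150,130,290,235,"s1")
im,K,V=cam("top"); crop(im,150,170,290,275,"t1")
E
```

```text
t 2.55 pos [0.4623 0.4722 0.0642] rot [1.7988e+02 7.0000e-02 1.7358e+02] q [-0.59  0.71 -0.35  1.64  0.3   0.84  0.39] F [-0.2  0.1  0.4] w 0.5
turn about tool z -0.12
shift after turn cm [-0.42 -0.47  0.22]
s1 scale 5.714285714285714
t1 scale 5.714285714285714
```

View pics/s1.png

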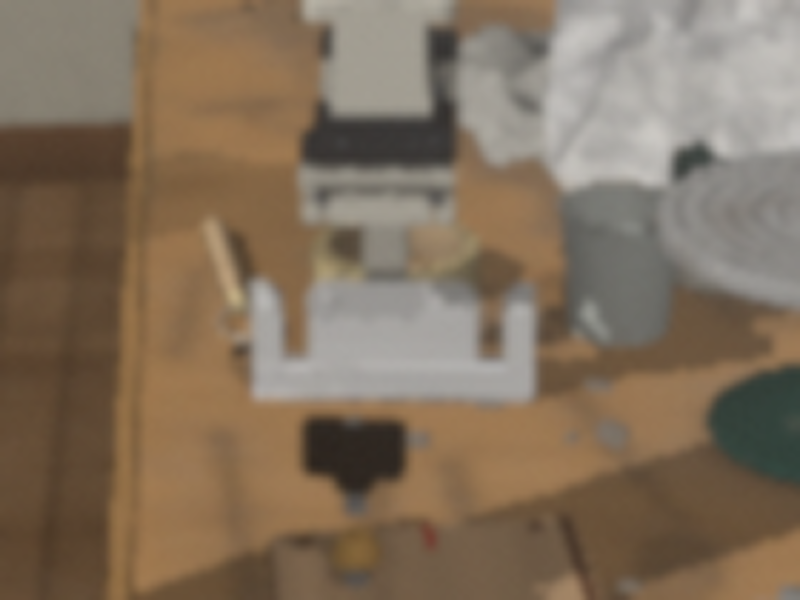

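View pics/t1.png

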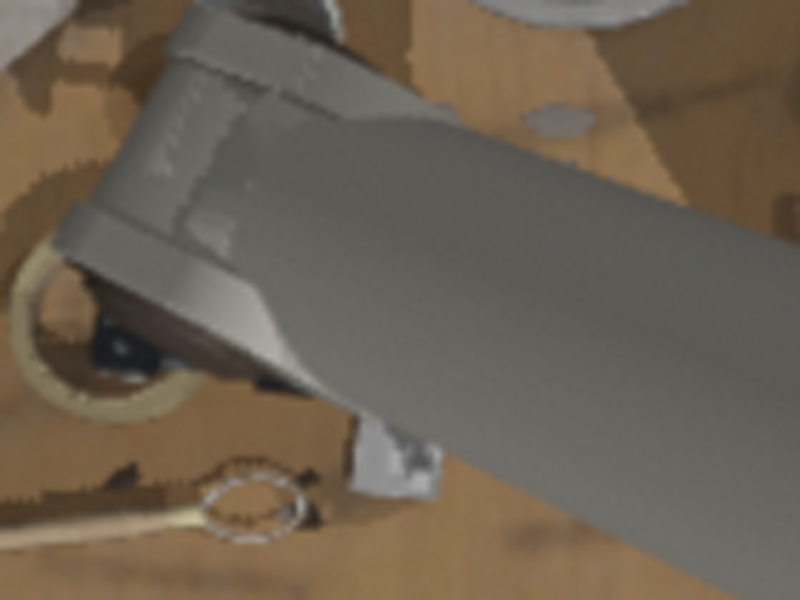

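Request:
{"api": "step_arm", "payload": {"plan": [[[-0.2,-0.8,0.2],0],[[0,-0.6,0],0],[[0,-0.5,0],0],[[0,-0.5,0],0],[[0,-0.5,0],0],[[0,0,0],0]]}}

```text
time: 3.4
position: [0.4606, 0.4413, 0.0607]
tcp_rot: [-3.141, -0.0, 3.029]
contact_force: [0.9, -0.0, 0.5]
width: 0.005
```

```bash
python3 go.py .46 .405 .062 173.7
python3 - <<'E'
from h import *
im,K,V=cam("side"); crop(im,150,130,290,235,"s2")
E
```

```text
t 3.4 pos [0.4606 0.4413 0.0607] rot [-1.7997e+02 -1.0000e-02  1.7354e+02] q [-0.55  0.68 -0.35  1.7   0.3   0.81  0.42] F [ 0.9 -0.   0.5] w 0.4
turn about tool z -0.16
shift after turn cm [-0.34 -3.62 -0.13]
s2 scale 5.714285714285714
```

View pics/s2.png

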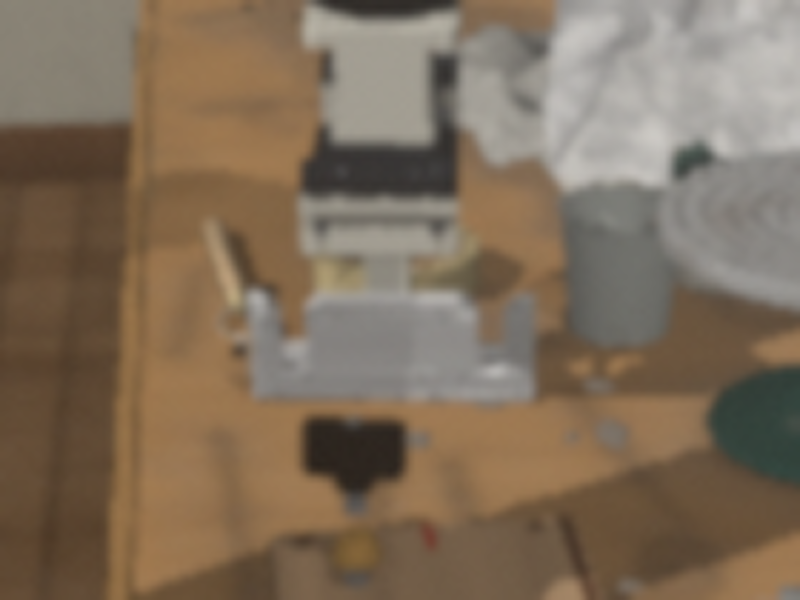

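The plate is leaning about its bottom edge, which has stayed at row 400, so it isn't sliding. I'll keep pushing.

Request:
{"api": "step_arm", "payload": {"plan": [[[0,-0.5,0],0],[[0,-0.5,0],0],[[0,-0.5,0],0],[[0,-0.5,0],0],[[0,-0.5,0],0],[[0,-0.5,0],0],[[0,-0.5,0],0],[[0,0,0],0]]}}

```text
time: 4.45
position: [0.4568, 0.4065, 0.0607]
tcp_rot: [-3.141, -0.0, 3.029]
contact_force: [0.7, 0.2, 0.3]
width: 0.007
```

```bash
python3 go.py .46 .405 .062 173.7
python3 - <<'E'
from h import *
im,K,V=cam("side"); crop(im,150,130,290,235,"s3")
E
```

```text
t 4.45 pos [0.4568 0.4065 0.0607] rot [-179.98   -0.    173.53] q [-0.51  0.65 -0.35  1.77  0.3   0.77  0.45] F [0.7 0.2 0.3] w 0.6
turn about tool z -0.17
shift after turn cm [-0.34 -0.12 -0.13]
s3 scale 5.714285714285714
```

View pics/s3.png

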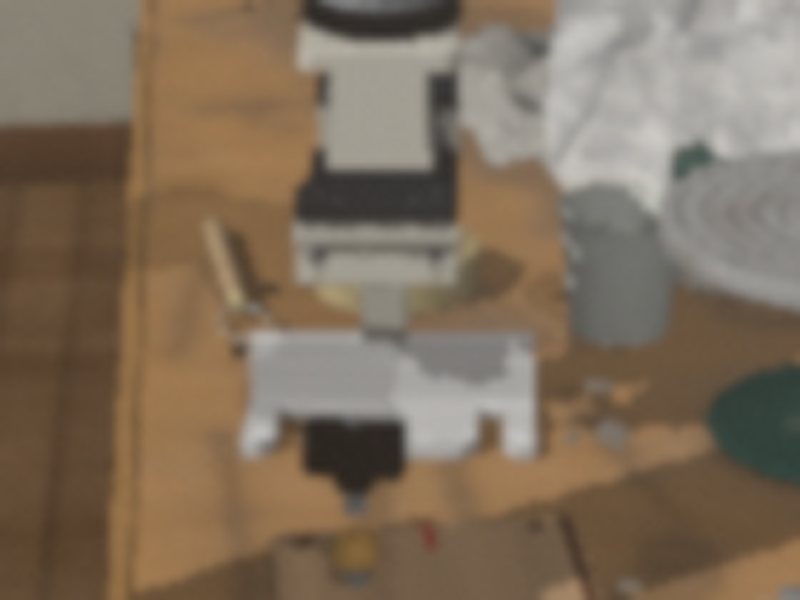

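The fence now lies flat on its slotted plate with the wall upright behind it. I'll raise the tool, open the jaws and measure the fence.

Request:
{"api": "step_arm", "payload": {"plan": [[[0,0,-3],0],[[0,0,-4],0],[[0,0,-3],0],[[0,0,0],0]], "hand": 0.45}}

```text
time: 5.0
position: [0.458, 0.4091, 0.1638]
tcp_rot: [3.137, 0.004, 3.029]
contact_force: [0.5, -0.1, 0.2]
width: 0.392
```

```bash
python3 go.py .46 .42 .062 173.7
python3 - <<'E'
from h import *
im,K,V=cam("side"); crop(im,180,170,260,220,"s4")
im,K,V=cam("top"); crop(im,180,180,280,255,"t4")
E
```

```text
t 5.0 pos [0.458  0.4091 0.1638] rot [179.74   0.22 173.58] q [-0.47  0.51 -0.4   1.72  0.24  0.95  0.5 ] F [ 0.5 -0.1  0.2] w 36.0
turn about tool z -0.12
shift after turn cm [-0.07  1.11 10.18]
s4 scale 10.0
t4 scale 8.0
```

View pics/s4.png

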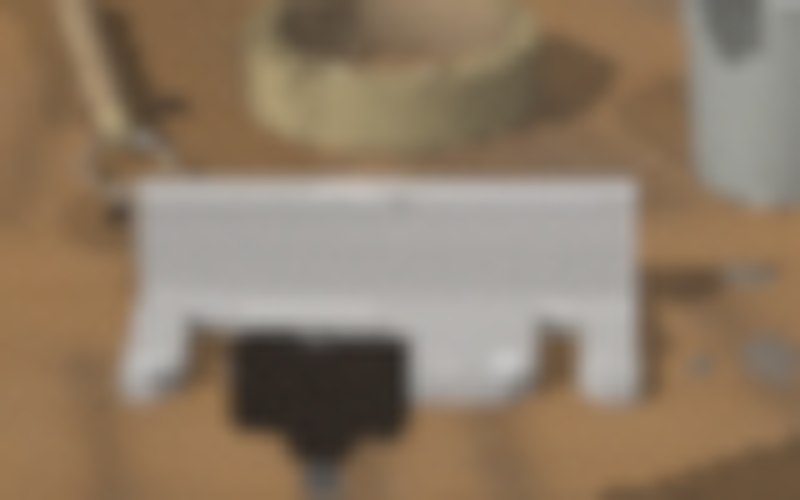

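View pics/t4.png

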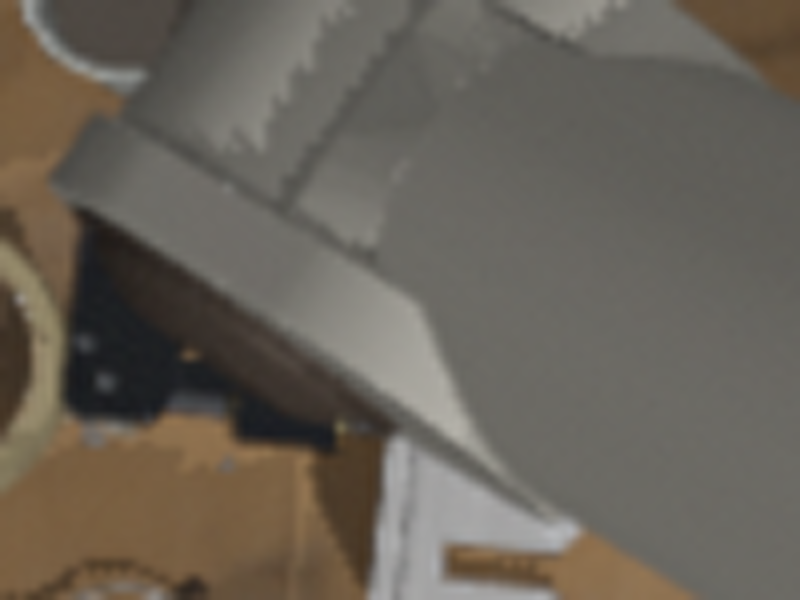

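```bash
cat > fitr.py <<'E'
from h import *
from scipy.optimize import least_squares
def src(p,o,s): return [(p[0]+.5)/s-.5+o[0],(p[1]+.5)/s-.5+o[1]]
def fw(q,P,h=0):  # own (x,y,z)
    X,Y,b=q; c,s=np.cos(b),np.sin(b); P=np.atleast_2d(P)
    return np.stack([X+c*P[:,2]+s*P[:,1],Y+s*P[:,2]-c*P[:,1],P[:,0]+h],1)
def fit(O,q0,h=0,lines=[]):
    def rf(q):
        r=[proj(K,V,fw(q,P,h))[0]-p for K,V,p,P in O]
        for K,V,p,A,B in lines:   # pixel p lies on projected line AB
            a,b=proj(K,V,fw(q,[A,B],h)); d=(b-a)/np.linalg.norm(b-a); e=np.array(p)-a
            r.append([d[0]*e[1]-d[1]*e[0]])
        return np.concatenate(r)
    r=least_squares(rf,q0,x_scale=.01); return r
E
python3 - <<'E'
from fitr import *
_,Kt,Vt=cam("top"); _,Ks,Vs=cam("side")
S=lambda p:src(p,(180,170),10); T=lambda p:src(p,(180,180),8)
O=[(Ks,Vs,S((136,177)),(.04,.072,0)),(Ks,Vs,S((637,177)),(.04,-.072,0)),(Ks,Vs,S((122,400)),(0,.072,.064)),(Ks,Vs,S((640,402)),(0,-.072,.064))]
L=[(Kt,Vt,T((389,440)),(.04,.0,0),(.04,.072,0)),(Kt,Vt,T((371,590)),(.04,.0,0),(.04,.072,0))]
for l in (L,[]):
    r=fit(O,[.46,.43,-1.6],lines=l); print(r.x,np.degrees(r.x[2]),r.fun.round(2))
    g=fw(r.x,(0.032,-.012,.004)); print("grasp",g.round(4))
E
```

```text
[ 0.46111913  0.43054547 -1.67300352] -95.85604065502888 [ 0.25  0.35 -0.34  0.45  0.32  0.33 -0.24  0.09 -0.37 -0.03]
grasp [[0.4726 0.4253 0.032 ]]
[ 0.46132955  0.43222857 -1.6758125 ] -96.01698351008854 [ 0.31  0.08 -0.34  0.24  0.33  0.02 -0.31 -0.15]
grasp [[0.4728 0.427  0.032 ]]
```

```bash
python3 go.py .4727 .426 .1 174
```

```text
t 5.2 pos [0.456  0.4066 0.1595] rot [-1.7991e+02 -8.0000e-02  1.7357e+02] q [-0.47  0.52 -0.4   1.72  0.24  0.95  0.5 ] F [0.5 0.3 0.4] w 49.4
turn about tool z -0.43
shift after turn cm [-1.46  2.11  5.95]
```

Request:
{"api": "step_arm", "payload": {"plan": [[[-1.5,2.1,0],-0.4],[[0,0,3],0],[[0,0,3],0],[[0,0,0],0]]}}

```text
time: 5.7
position: [0.4716, 0.4241, 0.0967]
tcp_rot: [-3.136, -0.005, 3.036]
contact_force: [-0.5, 0.8, -0.3]
width: 0.552
```

```bash
python3 go.py .4727 .426 .028 174
python3 - <<'E'
from h import *
im,K,V=cam("side"); crop(im,180,150,260,210,"s5")
E
```

```text
t 5.7 pos [0.4716 0.4241 0.0967] rot [-179.67   -0.31  173.98] q [-0.51  0.64 -0.37  1.69  0.28  0.88  0.47] F [-0.5  0.8 -0.3] w 50.7
turn about tool z -0.02
shift after turn cm [-0.09  0.2   6.87]
s5 scale 10.0
```

View pics/s5.png

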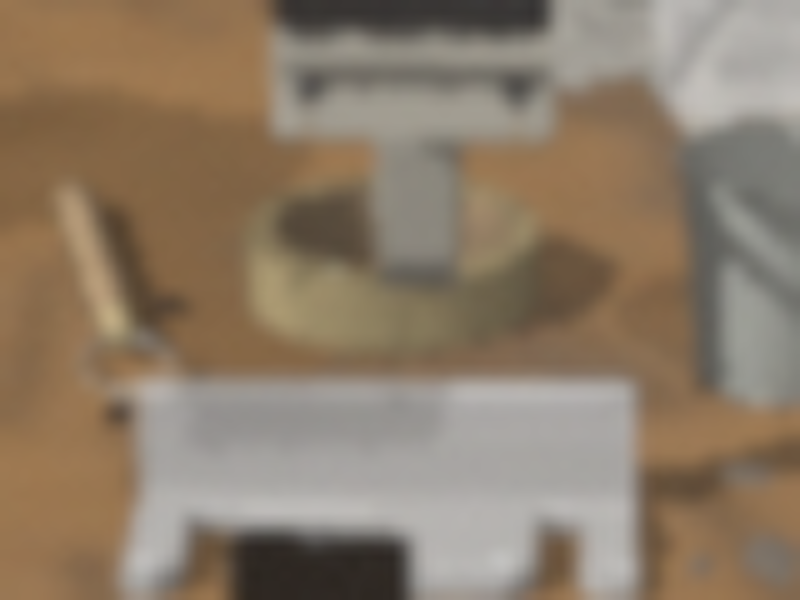

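Request:
{"api": "step_arm", "payload": {"plan": [[[0,0.1,2.5],0],[[0,0,2.2],0],[[0,0,1.3],0],[[0,0,0.6],0],[[0,0,0],0],[[0,0,0],0]]}}

```text
time: 6.5
position: [0.4744, 0.4278, 0.0355]
tcp_rot: [3.141, 0.001, 3.036]
contact_force: [-0.6, -0.4, 0.3]
width: 0.548
```

```bash
python3 go.py .4727 .426 .028 174
python3 - <<'E'
from h import *
im,K,V=cam("side"); crop(im,180,150,260,210,"s6")
E
```

```text
t 6.5 pos [0.4744 0.4278 0.0355] rot [1.7994e+02 4.0000e-02 1.7396e+02] q [-0.53  0.72 -0.34  1.71  0.32  0.77  0.44] F [-0.6 -0.4  0.3] w 50.4
turn about tool z -0.04
shift after turn cm [ 0.15 -0.2   0.75]
s6 scale 10.0
```

View pics/s6.png

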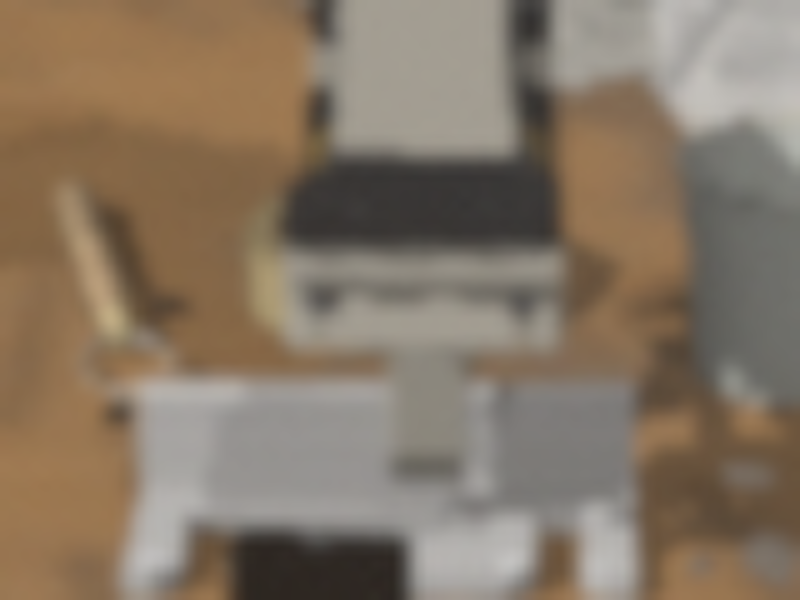

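Request:
{"api": "step_arm", "payload": {"plan": [[[0,-0.2,0.6],0],[[0,0,0.1],0],[[0,0,0],0]]}}

```text
time: 6.92
position: [0.4737, 0.4252, 0.0275]
tcp_rot: [-3.141, -0.0, 3.036]
contact_force: [0.1, -0.4, -0.6]
width: 0.551
```

Request:
{"api": "step_arm", "payload": {"plan": [[[0,0,0],0],[[0,0,0],0],[[0,0,0],0],[[0,0,0],0],[[0,0,0],0],[[0,0,0],0]], "hand": 1, "grip_force": 30}}

```text
time: 7.68
position: [0.4738, 0.4251, 0.0277]
tcp_rot: [-3.141, -0.0, 3.036]
contact_force: [0.3, -0.8, 0.8]
width: 0.085
```

```bash
python3 go.py .4727 .426 .028 174
```

```text
t 7.67 pos [0.4738 0.4251 0.0277] rot [-179.98   -0.    173.96] q [-0.53  0.73 -0.33  1.71  0.33  0.75  0.44] F [ 0.3 -0.8  0.8] w 7.8
turn about tool z -0.04
shift after turn cm [ 0.12  0.08 -0.03]
```

Request:
{"api": "step_arm", "payload": {"plan": [[[0,0,-1],0],[[0,0,-3],0],[[0,0,-4],0],[[0,0,-4],0],[[0,0,-4],0],[[0,0,-2],0],[[0,0,0],0]]}}

```text
time: 8.55
position: [0.4744, 0.426, 0.2091]
tcp_rot: [3.139, 0.002, 3.036]
contact_force: [-0.2, 0.1, -1.5]
width: 0.084
```

```bash
python3 go.py .529 .1596 .2 91.1
python3 - <<'E'
from h import *
im,K,V=cam("side"); crop(im,150,90,290,195,"s7")
E
```

```text
t 8.55 pos [0.4744 0.426  0.2091] rot [1.7988e+02 1.2000e-01 1.7397e+02] q [-0.48  0.5  -0.41  1.62  0.22  1.06  0.52] F [-0.2  0.1 -1.5] w 7.7
turn about tool z 82.87
shift after turn cm [-26.74   4.95   0.91]
s7 scale 5.714285714285714
```

View pics/s7.png

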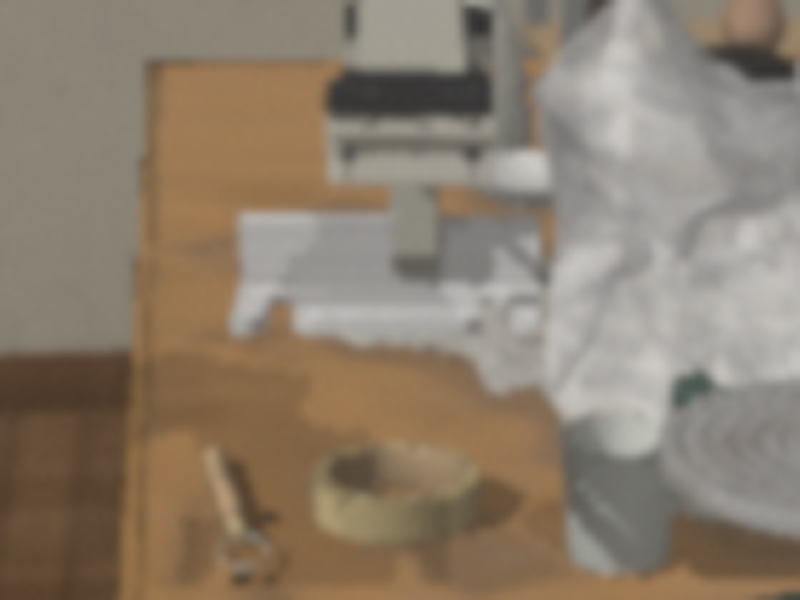

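Request:
{"api": "step_arm", "payload": {"plan": [[[0,0,0],8],[[0,0,0],9],[[0,0,0],9],[[0,0,0],9],[[0,0,0],9],[[0,0,0],9],[[0,0,0],9],[[0,0,0],9],[[0,0,0],8],[[0,0,0],3.9],[[0,0,0],0]]}}

```text
time: 9.98
position: [0.4727, 0.4244, 0.2051]
tcp_rot: [-3.139, 0.003, 1.59]
contact_force: [0.6, -0.3, -2.7]
width: 0.085
```

```bash
python3 go.py .533 .1597 .2 91.1
```

```text
t 9.97 pos [0.4727 0.4244 0.2051] rot [-179.83    0.18   91.12] q [-0.7   0.48 -0.1   1.63  0.06  1.04 -0.8 ] F [ 0.6 -0.3 -2.7] w 7.8
turn about tool z 0.02
shift after turn cm [-26.58   5.52   0.51]
```

Request:
{"api": "step_arm", "payload": {"plan": [[[-2,0.5,0],0],[[-3.8,0.8,0],0],[[-3.8,0.8,0],0],[[-3.8,0.8,0],0],[[-3.8,0.8,0],0],[[-3.8,0.8,0],0],[[-3.6,0.7,0],0],[[-2,0.3,0],0],[[0,0,0],0]]}}

```text
time: 11.1
position: [0.534, 0.1564, 0.2074]
tcp_rot: [-3.141, 0.002, 1.585]
contact_force: [-0.6, 1.0, -2.8]
width: 0.086
```

```bash
python3 go.py .533 .1597 .1 91.1
python3 - <<'E'
from h import *
im,K,V=cam("side"); crop(im,150,130,310,250,"s8")
im,K,V=cam("top"); crop(im,260,160,400,265,"t8")
E
```

```text
t 11.1 pos [0.534  0.1564 0.2074] rot [-1.7997e+02  1.0000e-01  9.0790e+01] q [-0.32  0.34 -0.02  1.83  0.01  0.97 -0.33] F [-0.6  1.  -2.8] w 7.9
turn about tool z -0.31
shift after turn cm [ 0.33 -0.09 10.74]
s8 scale 5.0
t8 scale 5.714285714285714
```

View pics/s8.png

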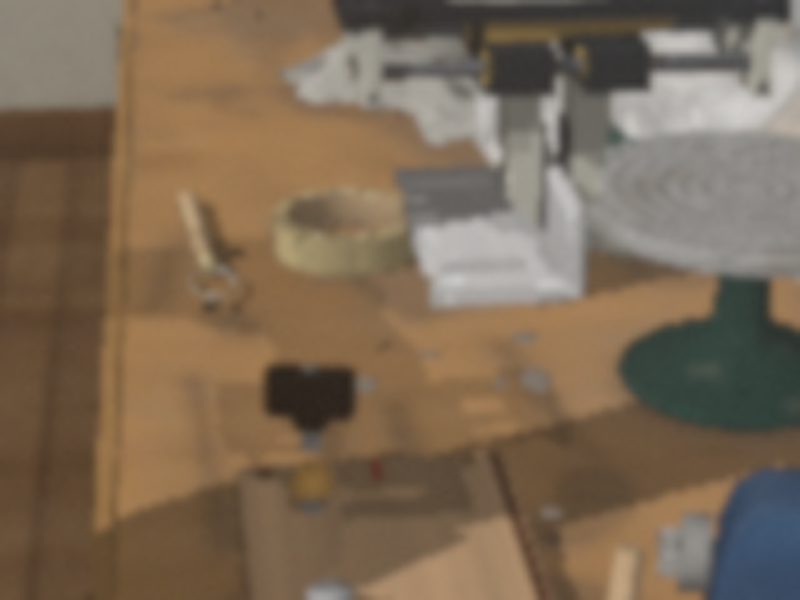

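View pics/t8.png

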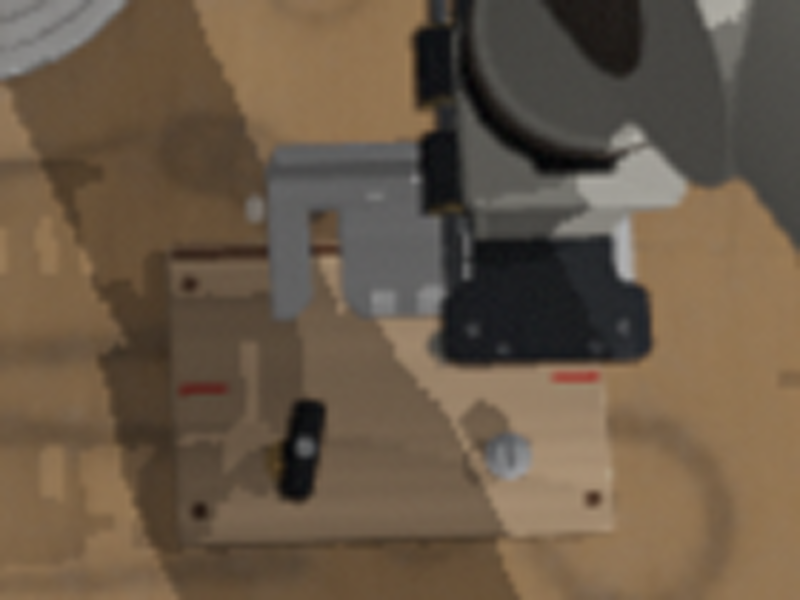

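Request:
{"api": "step_arm", "payload": {"plan": [[[0.3,-0.1,2],-0.3],[[0,0,3],0],[[0,0,3],0],[[0,0,2.5],0],[[0,0,2],0],[[0,0,1.5],0],[[0,0,0.8],0],[[0,0,0],0]]}}

```text
time: 12.2
position: [0.5324, 0.1637, 0.0594]
tcp_rot: [-3.141, 0.0, 1.595]
contact_force: [-0.3, 0.7, -2.2]
width: 0.083
```

```bash
python3 go.py .529 .1596 .05 91.1
python3 - <<'E'
from h import *
im,K,V=cam("side"); crop(im,180,180,300,270,"s9")
im,K,V=cam("top"); crop(im,260,180,380,270,"t9")
E
```

```text
t 12.2 pos [0.5324 0.1637 0.0594] rot [-179.96    0.     91.4 ] q [-0.33  0.55 -0.02  1.92  0.02  0.67 -0.34] F [-0.3  0.7 -2.2] w 7.6
turn about tool z 0.3
shift after turn cm [-0.41 -0.35  0.94]
s9 scale 6.666666666666667
t9 scale 6.666666666666667
```

View pics/s9.png

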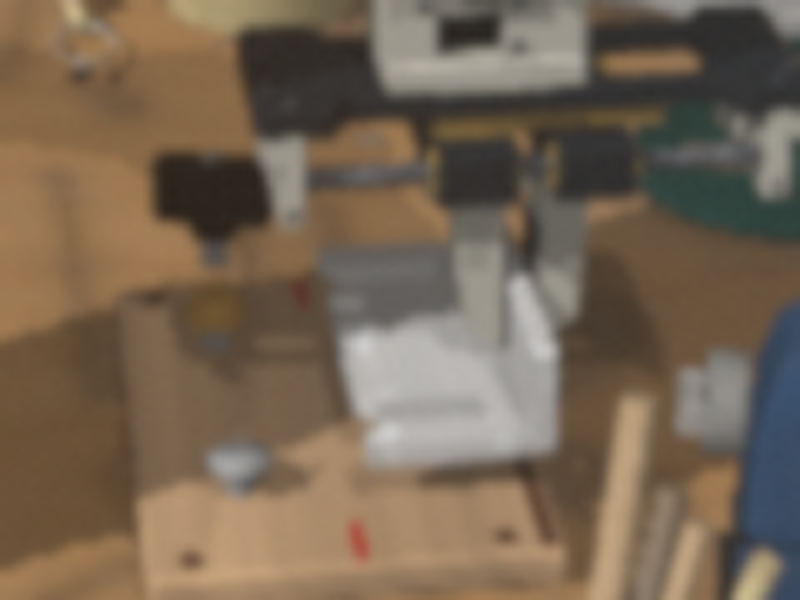

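View pics/t9.png

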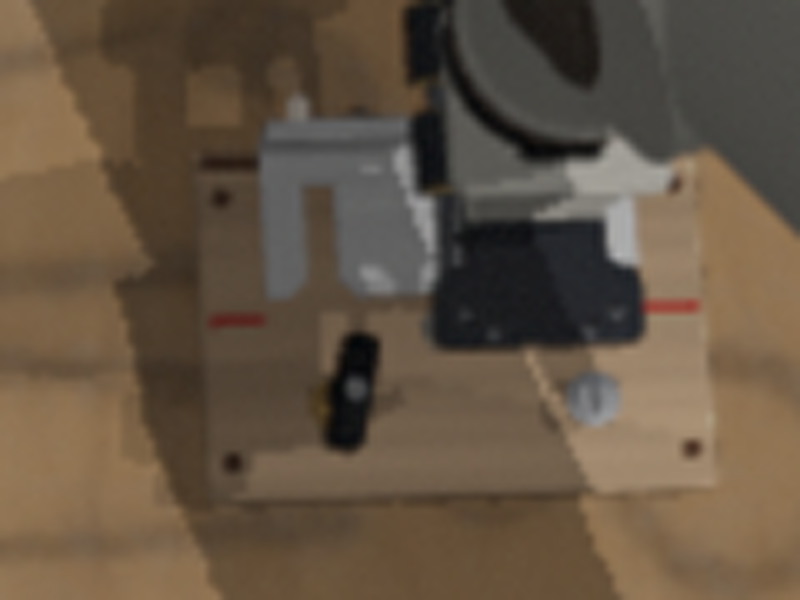

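Run:
```python
from fitr import *
_,Kt,Vt=cam("top"); _,Ks,Vs=cam("side")
s=sensors.sense(); p=s["position"]; h=p[2]-.0277
# predicted from grip
yaw=s["tcp_rot"][2]; b=yaw+np.pi/2+np.radians(.05)
c,sn=np.cos(b),np.sin(b)
q0=[p[0]-c*.004-sn*(-.013),p[1]-sn*.004+c*(-.013),b]; print("pred",q0,np.degrees(b),h)
S=lambda p:src(p,(180,180),20/3); T=lambda p:src(p,(260,180),20/3)
O=[(Ks,Vs,S((557,455)),(0,-.072,0)),(Ks,Vs,S((368,467)),(0,-.072,.064)),(Kt,Vt,T((266,122)),(.04,.072,0)),(Kt,Vt,T((266,300)),(.008,.072,.064))]
r=fit(O,q0,h); print(r.x,np.degrees(r.x[2]),r.fun.round(2))
for n,K,V,o in (("side",Ks,Vs,(180,180)),("top",Kt,Vt,(260,180))):
    im,_,_=cam(n); P=[(0,-.072,0),(.04,-.072,0),(.04,-.072,.008),(.008,-.072,.064),(0,-.072,.064),(0,.072,.064),(.008,.072,.064),(.04,.072,0),(.04,.072,.008)]
    im=cv2.resize(im,None,fx=4,fy=4,interpolation=cv2.INTER_CUBIC)
    for u in proj(K,V,fw(q0,P,h)): cv2.circle(im,tuple(int(i) for i in u*4+1.5),3,(0,0,255),-1)
    for u in proj(K,V,fw(r.x,P,h)): cv2.circle(im,tuple(int(i) for i in u*4+1.5),3,(0,255,0),-1)
    c=im[4*o[1]:4*o[1]+360,4*o[0]:4*o[0]+480]; cv2.imwrite(f"pics/ov_{n}.png",cv2.resize(c,(800,600)))
```

```text
pred [np.float64(0.5370259729750272), np.float64(0.17674725656650156), np.float64(3.166208179964405)] 181.41036577175822 0.032821676828227606
[0.5355914  0.17630255 3.16424973] 181.29815493206962 [-0.24 -0.24  0.13  0.02 -0.02 -0.04  0.18 -0.07]
```

View pics/ov_side.png

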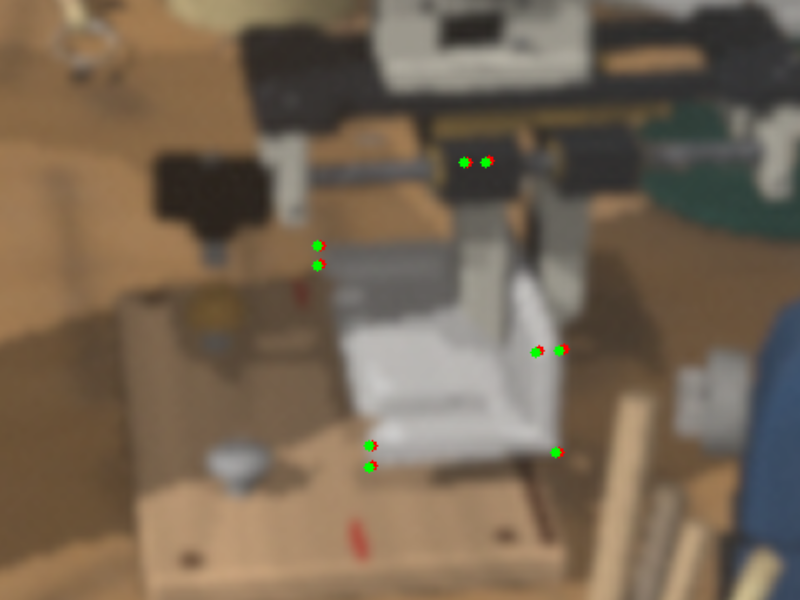

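View pics/ov_top.png

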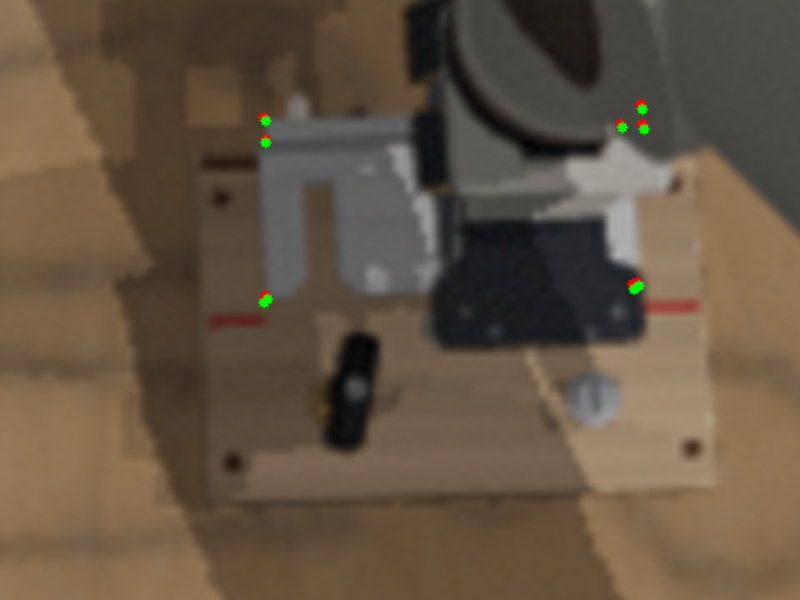

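Request:
{"api": "step_arm", "payload": {"plan": [[[-0.35,0,0.5],0.3],[[0,0,0.5],0],[[0,0,0.3],0],[[0,0,0.2],0],[[0,0,0],0]]}}

```text
time: 13.12
position: [0.5326, 0.16, 0.0445]
tcp_rot: [-3.141, 0.0, 1.589]
contact_force: [-0.4, -0.4, -2.6]
width: 0.086
```

```bash
python3 go.py .529 .1600 .0427 91.1
```

```text
t 13.12 pos [0.5326 0.16   0.0445] rot [-179.97    0.     91.07] q [-0.32  0.57 -0.02  1.93  0.02  0.64 -0.34] F [-0.4 -0.4 -2.6] w 7.9
turn about tool z -0.03
shift after turn cm [ 0.01 -0.36  0.18]
```

Request:
{"api": "step_arm", "payload": {"plan": [[[0,0,0.1],0],[[0,0,0.1],0],[[0,0,0],0],[[0,0,0],0]]}}

```text
time: 13.62
position: [0.5328, 0.1599, 0.0428]
tcp_rot: [3.142, -0.0, 1.589]
contact_force: [-0.3, -0.1, -3.1]
width: 0.086
```

```bash
python3 go.py .529 .1600 .0427 91.1
```

```text
t 13.62 pos [0.5328 0.1599 0.0428] rot [180.    -0.    91.06] q [-0.32  0.58 -0.02  1.93  0.02  0.64 -0.34] F [-0.3 -0.1 -3.1] w 7.9
turn about tool z -0.04
shift after turn cm [ 0.01 -0.38  0.01]
```

Request:
{"api": "step_arm", "payload": {"plan": [[[0,0,0.1],0],[[0,0,0],0],[[0,0,0],0]]}}

```text
time: 14.0
position: [0.5328, 0.16, 0.0427]
tcp_rot: [3.141, -0.0, 1.589]
contact_force: [-2.7, -1.5, 6.5]
width: 0.086
```

```bash
python3 go.py .529 .1600 .0427 91.1
```

```text
t 14.0 pos [0.5328 0.16   0.0427] rot [179.99  -0.    91.06] q [-0.32  0.58 -0.02  1.93  0.02  0.64 -0.34] F [-2.7 -1.5  6.5] w 7.9
turn about tool z -0.04
shift after turn cm [ 0.01 -0.38 -0.  ]
```

Request:
{"api": "step_arm", "payload": {"plan": [[[0,-0.5,-0.05],0],[[0,-0.7,0],0],[[0,-0.7,0],0],[[0,-0.5,0],0],[[0,0,0],0]]}}

```text
time: 14.62
position: [0.5085, 0.1597, 0.0426]
tcp_rot: [3.142, -0.0, 1.59]
contact_force: [-1.1, 0.4, 6.0]
width: 0.084
```

```bash
python3 go.py .4627 .1583 .0427 91.1
python3 - <<'E'
from h import *
im,K,V=cam("side"); crop(im,180,180,300,270,"s10")
im,K,V=cam("top"); crop(im,260,180,380,270,"t10")
E
```

```text
t 14.62 pos [0.5085 0.1597 0.0426] rot [ 1.800e+02 -1.000e-02  9.108e+01] q [-0.34  0.55 -0.02  1.99  0.02  0.61 -0.35] F [-1.1  0.4  6. ] w 7.7
turn about tool z -0.02
shift after turn cm [-0.05 -4.58 -0.01]
s10 scale 6.666666666666667
t10 scale 6.666666666666667
```

View pics/s10.png

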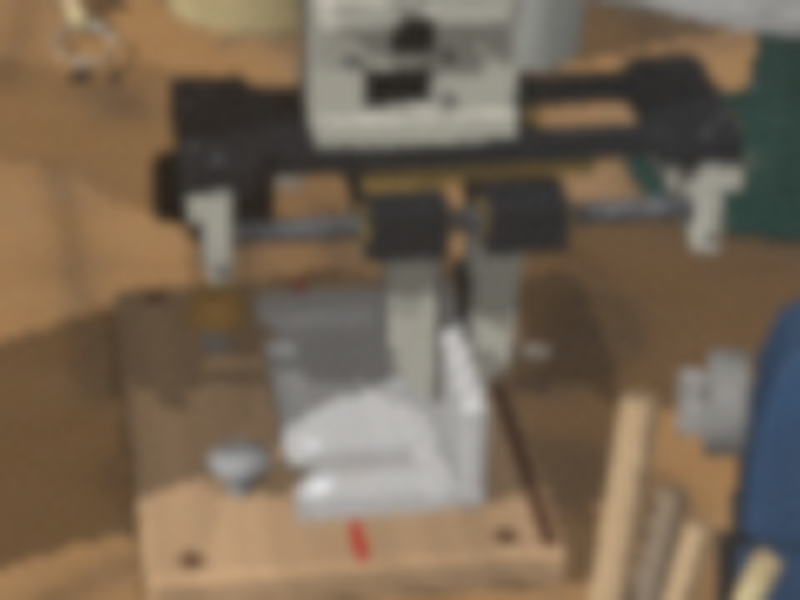

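View pics/t10.png

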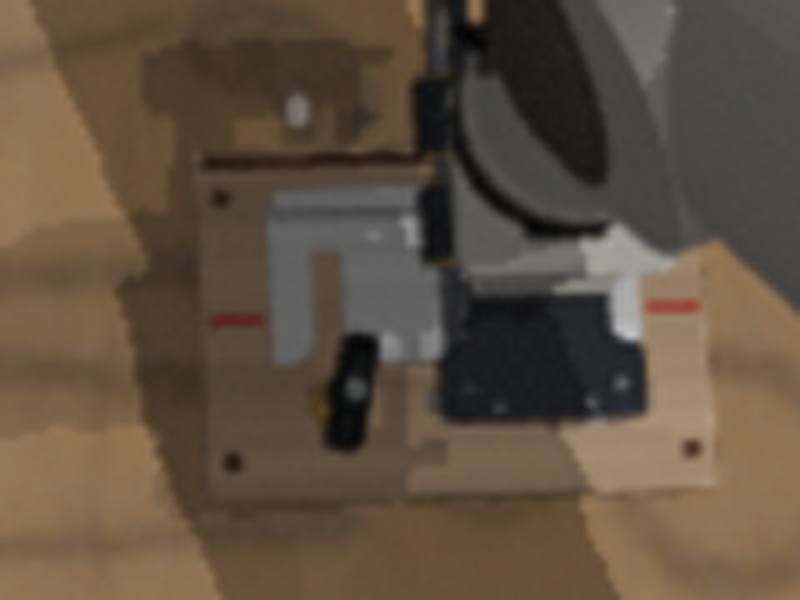

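Request:
{"api": "step_arm", "payload": {"plan": [[[0,-0.6,0],0],[[0,-0.6,0],0],[[0,-0.6,0],0],[[0,0,0],0]]}}

```text
time: 15.22
position: [0.4906, 0.1593, 0.0427]
tcp_rot: [3.141, -0.0, 1.589]
contact_force: [2.3, -0.4, 6.9]
width: 0.088
```

```bash
python3 go.py .4627 .1583 .0427 91.1
```

```text
t 15.22 pos [0.4906 0.1593 0.0427] rot [ 1.7997e+02 -2.0000e-02  9.1070e+01] q [-0.35  0.53 -0.02  2.03  0.02  0.59 -0.37] F [ 2.3 -0.4  6.9] w 8.1
turn about tool z -0.03
shift after turn cm [-0.05 -2.79 -0.  ]
```

Request:
{"api": "step_arm", "payload": {"plan": [[[0,-0.6,0],0],[[0,-0.6,0],0],[[0,-0.5,0],0],[[0,0,0],0]]}}

```text
time: 15.72
position: [0.4736, 0.159, 0.0426]
tcp_rot: [3.141, -0.0, 1.589]
contact_force: [2.5, 0.1, 7.2]
width: 0.084
```

```bash
python3 go.py .4627 .1583 .0427 91.1
python3 - <<'E'
from h import *
im,K,V=cam("side"); crop(im,180,190,280,265,"s11")
im,K,V=cam("top"); crop(im,280,200,380,275,"t11")
E
```

```text
t 15.72 pos [0.4736 0.159  0.0426] rot [ 1.7996e+02 -2.0000e-02  9.1070e+01] q [-0.36  0.51 -0.02  2.07  0.02  0.57 -0.38] F [2.5 0.1 7.2] w 7.7
turn about tool z -0.03
shift after turn cm [-0.05 -1.09 -0.01]
s11 scale 8.0
t11 scale 8.0
```

View pics/s11.png

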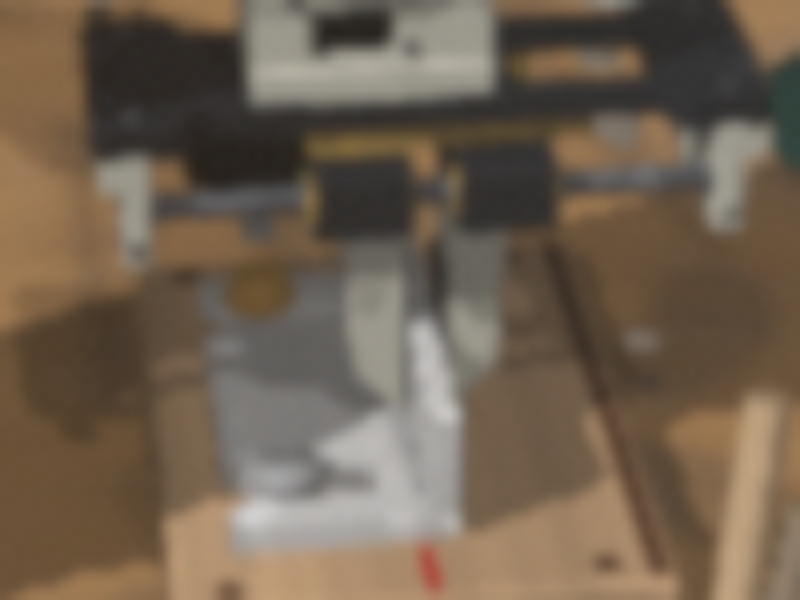

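View pics/t11.png

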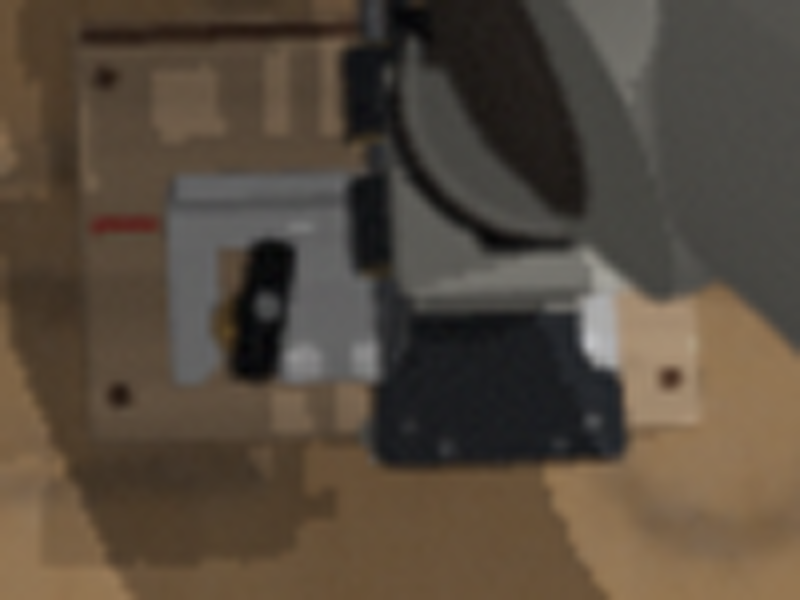

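Request:
{"api": "step_arm", "payload": {"plan": [[[0,-0.5,0],0],[[0,-0.4,0],0],[[0,0,0],0]]}}

```text
time: 16.2
position: [0.4648, 0.1588, 0.0426]
tcp_rot: [3.141, -0.0, 1.589]
contact_force: [2.9, 0.7, 6.8]
width: 0.084
```

```bash
python3 go.py .4627 .1583 .0427 91.1
cat > ov.py <<'E'
import sys
from fitr import *
# overlay: bottom outer edge line of wall at mark target, on the board z=.015
tag=sys.argv[1]
B=np.array([.46497,.17137]);a=.01923;mx=.00145
def bw(x,y,z): return [B[0]+np.cos(a)*x-np.sin(a)*y,B[1]+np.sin(a)*x+np.cos(a)*y,z]
for n,boxes in (("side",[(205,230,245,260),(205,215,245,235)]),("top",[(285,215,315,237),(345,215,375,237)])):
    im,K,V=cam(n)
    for i,(u0,v0,u1,v1) in enumerate(boxes):
        s=20; c=cv2.resize(im[v0:v1,u0:u1],None,fx=s,fy=s,interpolation=cv2.INTER_CUBIC)
        cv2.imwrite(f"pics/{tag}_{n}{i}_raw.png",c)
        for y,p in zip(np.arange(-.1,.101,.01),proj(K,V,[bw(mx,y,.015) for y in np.arange(-.1,.101,.01)])):
            q=((p-[u0,v0]+.5)*s-.5).astype(int); cv2.circle(c,tuple(int(k) for k in q),2,(0,255,0),-1)
        cv2.imwrite(f"pics/{tag}_{n}{i}.png",c)
E
python3 ov.py a
```

```text
t 16.2 pos [0.4648 0.1588 0.0426] rot [ 1.7995e+02 -2.0000e-02  9.1060e+01] q [-0.36  0.5  -0.03  2.09  0.02  0.56 -0.39] F [2.9 0.7 6.8] w 7.7
turn about tool z -0.04
shift after turn cm [-0.05 -0.21 -0.01]
```

View pics/a_side0.png

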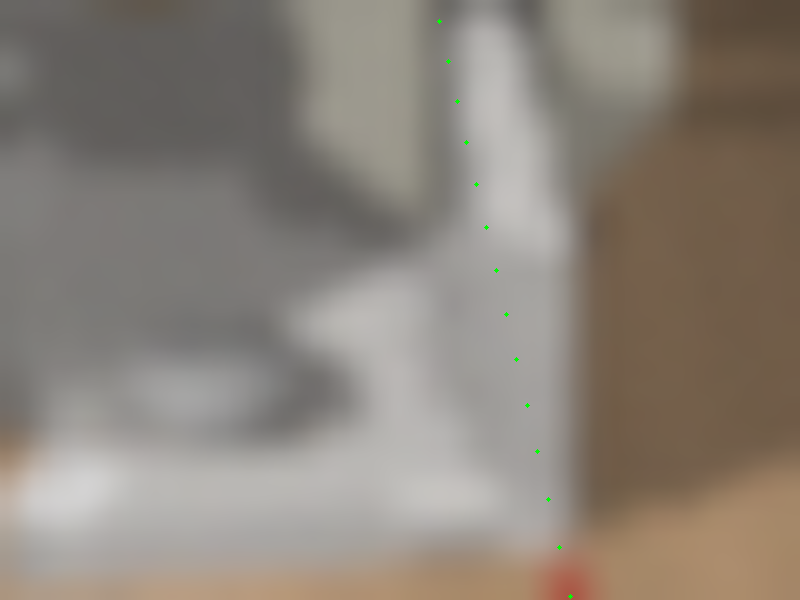

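View pics/a_top0.png

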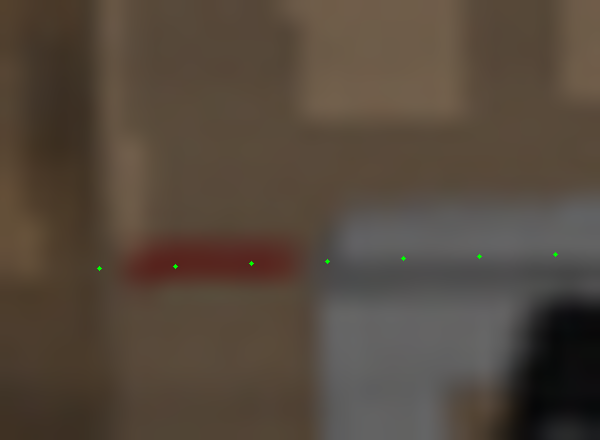

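Request:
{"api": "step_arm", "payload": {"plan": [[[0,-0.2,0],0],[[0,0,0],0],[[0,0,0],0]]}}

```text
time: 16.68
position: [0.4631, 0.1588, 0.0426]
tcp_rot: [3.14, -0.0, 1.589]
contact_force: [4.1, 1.0, 6.7]
width: 0.09
```

```bash
python3 go.py .4627 .1583 .0427 91.1; sed -i '/cv2.imwrite(f"pics\/{tag}_{n}{i}.png",c)/i\        for y in np.arange(-.072,.0721,.008):\n            q=((proj(K,V,[bw(mx,y,.055)])[0]-[u0,v0]+.5)*s-.5).astype(int); cv2.circle(c,tuple(int(k) for k in q),2,(255,255,0),-1)' ov.py; python3 ov.py b
python3 - <<'E'
import cv2,numpy as np
a=cv2.imread("pics/b_side0.png");b=cv2.imread("pics/b_top0.png");c=cv2.imread("pics/b_top1.png")
b=cv2.resize(b,(400,300));c=cv2.resize(c,(400,300));cv2.imwrite("pics/b_top.png",np.hstack([b,c]))
E
```

```text
t 16.68 pos [0.4631 0.1588 0.0426] rot [ 1.7992e+02 -3.0000e-02  9.1060e+01] q [-0.36  0.49 -0.03  2.09  0.02  0.56 -0.39] F [4.1 1.  6.7] w 8.3
turn about tool z -0.04
shift after turn cm [-0.05 -0.05 -0.01]
```

View pics/b_side0.png

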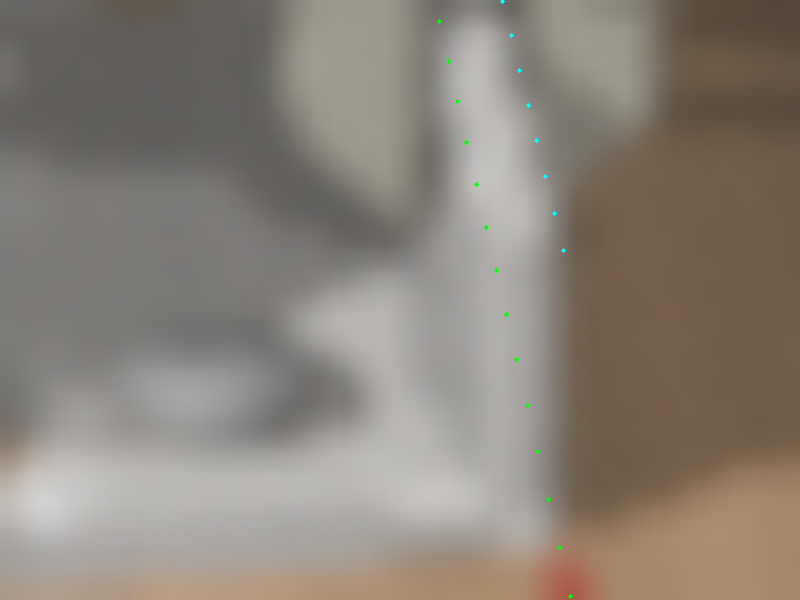

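View pics/b_top0.png

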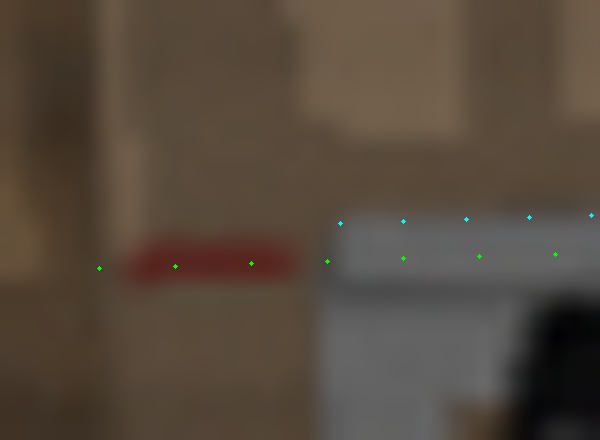

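Request:
{"api": "step_arm", "payload": {"plan": [[[0,-0.07,0],0],[[0,0,-0.05],0],[[0,0,0],0]]}}

```text
time: 17.15
position: [0.4614, 0.1586, 0.0426]
tcp_rot: [-3.141, 0.0, 1.59]
contact_force: [2.1, 0.6, 5.6]
width: 0.084
```

```bash
python3 go.py .4627 .1583 .0427 91.1
cat > edge.py <<'E'
from fitr import *
# subpixel: sample gray profile along world x (board x) at given board y, height z; find wall outer edge & mark centre
B=np.array([.46497,.17137]);a=.01923;mx=.00145
def bw(x,y,z): return [B[0]+np.cos(a)*x-np.sin(a)*y,B[1]+np.sin(a)*x+np.cos(a)*y,z]
from scipy.ndimage import map_coordinates
def prof(im,K,V,y,z,xs,ch=None):
    uv=proj(K,V,[bw(x,y,z) for x in xs]); g=im.astype(float)
    return np.stack([map_coordinates(g[:,:,k],[uv[:,1],uv[:,0]],order=1) for k in range(3)],1)
xs=np.arange(-.02,.0301,.0005)
def rep(n):
    im,K,V=cam(n)
    for y in (.095,.09,.086,.082,-.082,-.086,-.09,-.095):
        p=prof(im,K,V,y,.015,xs); r=p[:,2]-(p[:,0]+p[:,1])/2; r=r-np.percentile(r,60); r[r<.4*r.max()]=0; print(n,"mark y",y,"x mm",round(1e3*(r*xs).sum()/r.sum(),2),"amp",round(r.max()))
    for y in ((.06,.05,.04,.03,-.045,-.055,-.065) if n=="top" else ()):
        p=prof(im,K,V,y,.055,xs); g=p[:,0]-p[:,2]*.75; d=np.gradient(g); i=np.where(xs>-.006)[0]; w=np.clip(-d[i],0,None); j=i[w.argmax()]; k=slice(max(j-6,0),j+7); ww=np.clip(-d[k],0,None); print(n,"walltop y",y,round(1e3*(ww*xs[k]).sum()/ww.sum(),2),"amp",round(ww.max(),1))
rep("top"); rep("side")
E
python3 edge.py
```

```text
t 17.15 pos [0.4614 0.1586 0.0426] rot [-1.7995e+02  1.0000e-02  9.1080e+01] q [-0.36  0.49 -0.03  2.09  0.02  0.56 -0.39] F [2.1 0.6 5.6] w 7.8
turn about tool z -0.02
shift after turn cm [-0.03  0.13 -0.01]
top mark y 0.095 x mm 2.16 amp 18
top mark y 0.09 x mm 2.2 amp 28
top mark y 0.086 x mm 2.17 amp 28
top mark y 0.082 x mm 2.12 amp 26
top mark y -0.082 x mm 21.99 amp 2
top mark y -0.086 x mm 22.94 amp 1
top mark y -0.09 x mm 18.18 amp 1
top mark y -0.095 x mm 3.53 amp 1
top walltop y 0.06 0.09 amp 3.2
top walltop y 0.05 0.2 amp 2.8
top walltop y 0.04 0.18 amp 2.7
top walltop y 0.03 0.84 amp 3.5
top walltop y -0.045 16.28 amp 0.4
top walltop y -0.055 -2.05 amp 0.5
top walltop y -0.065 3.42 amp 0.2
side mark y 0.095 x mm -1.38 amp 13
side mark y 0.09 x mm -2.4 amp 9
side mark y 0.086 x mm -2.69 amp 6
side mark y 0.082 x mm -13.9 amp 4
side mark y -0.082 x mm 1.11 amp 47
side mark y -0.086 x mm 1.26 amp 46
side mark y -0.09 x mm 1.41 amp 41
side mark y -0.095 x mm 1.2 amp 28
```

```bash
python3 ov.py c
```

```text
(no output)
```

View pics/c_side0.png

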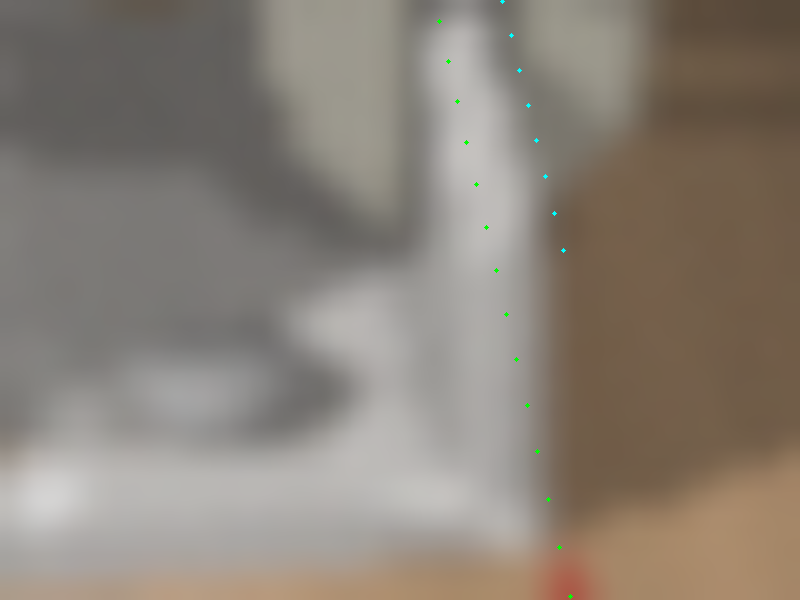

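View pics/c_top0.png

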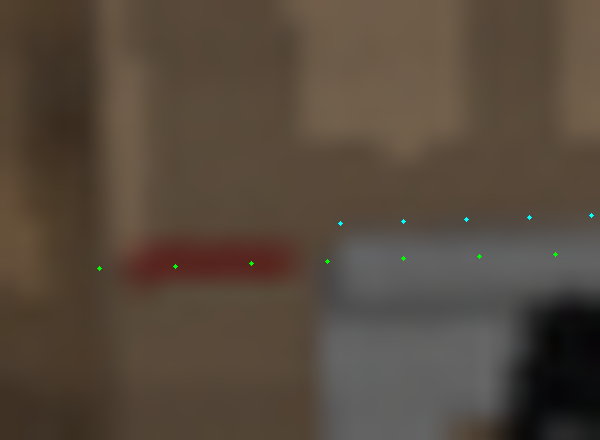

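Request:
{"api": "step_arm", "payload": {"plan": [[[0,0.1,-0.05],0],[[0,0,0],0],[[0,0,0],0]]}}

```text
time: 17.73
position: [0.4615, 0.1586, 0.0427]
tcp_rot: [-3.139, 0.001, 1.59]
contact_force: [-1.5, 1.3, 2.0]
width: 0.089
```

```bash
python3 go.py .4627 .1583 .0427 91.1;python3 edge.py | grep top
```

```text
t 17.73 pos [0.4615 0.1586 0.0427] rot [-1.7984e+02  3.0000e-02  9.1090e+01] q [-0.36  0.49 -0.03  2.09  0.02  0.56 -0.39] F [-1.5  1.3  2. ] w 8.2
turn about tool z -0.01
shift after turn cm [-0.03  0.12 -0.  ]
top mark y 0.095 x mm 2.18 amp 17
top mark y 0.09 x mm 2.2 amp 28
top mark y 0.086 x mm 2.19 amp 27
top mark y 0.082 x mm 2.1 amp 27
top mark y -0.082 x mm 26.16 amp 2
top mark y -0.086 x mm 21.72 amp 1
top mark y -0.09 x mm 16.7 amp 1
top mark y -0.095 x mm 5.13 amp 1
top walltop y 0.06 0.42 amp 2.8
top walltop y 0.05 1.1 amp 3.1
top walltop y 0.04 0.83 amp 3.0
top walltop y 0.03 0.83 amp 3.9
top walltop y -0.045 6.02 amp 0.2
top walltop y -0.055 8.19 amp 0.5
top walltop y -0.065 2.86 amp 0.3
```

Request:
{"api": "step_arm", "payload": {"plan": [[[0,0.08,0],0],[[0,0,0],0],[[0,0,0],0]]}}

```text
time: 18.2
position: [0.4639, 0.1583, 0.043]
tcp_rot: [-3.141, 0.0, 1.589]
contact_force: [-0.3, 0.2, -2.8]
width: 0.083
```

```bash
python3 go.py .4627 .1583 .0427 91.1;python3 edge.py | grep wallt; python3 ov.py d
```

```text
t 18.2 pos [0.4639 0.1583 0.043 ] rot [-1.7999e+02  2.0000e-02  9.1040e+01] q [-0.36  0.49 -0.02  2.09  0.02  0.56 -0.39] F [-0.3  0.2 -2.8] w 7.6
turn about tool z -0.06
shift after turn cm [ 0.   -0.12  0.03]
top walltop y 0.06 2.55 amp 3.3
top walltop y 0.05 3.56 amp 3.0
top walltop y 0.04 2.69 amp 2.9
top walltop y 0.03 3.43 amp 3.5
top walltop y -0.045 21.51 amp 0.5
top walltop y -0.055 10.69 amp 0.2
top walltop y -0.065 28.51 amp 0.2
```

View pics/d_side0.png

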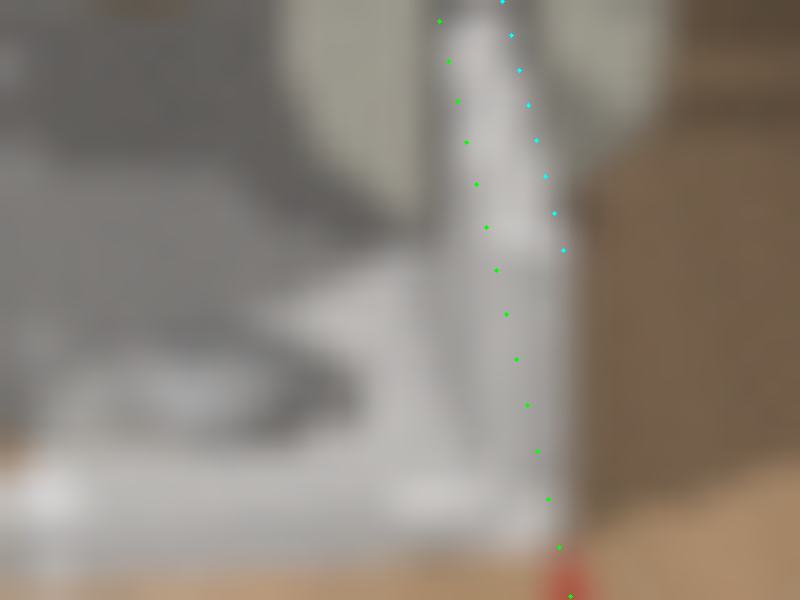

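View pics/d_top0.png

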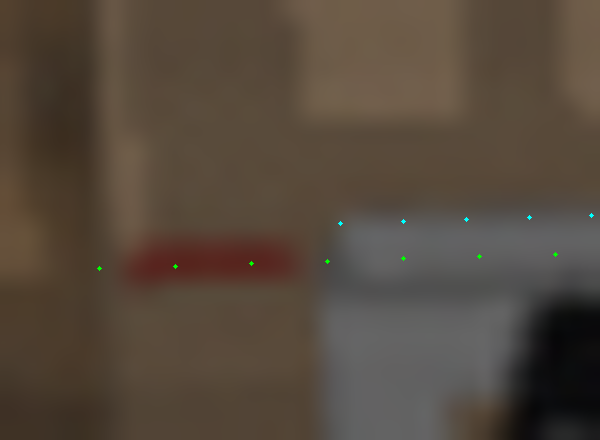

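Request:
{"api": "step_arm", "payload": {"plan": [[[0,-0.1,0],0],[[0,0,0],0],[[0,0,0],0]]}}

```text
time: 18.77
position: [0.4628, 0.1587, 0.0432]
tcp_rot: [-3.142, -0.0, 1.589]
contact_force: [0.1, 0.0, -3.0]
width: 0.085
```

```bash
python3 go.py .4627 .1583 .0427 91.1;python3 edge.py | grep wallt
```

```text
t 18.77 pos [0.4628 0.1587 0.0432] rot [-180.     -0.     91.07] q [-0.36  0.49 -0.03  2.09  0.02  0.56 -0.39] F [ 0.1  0.  -3. ] w 7.9
turn about tool z -0.03
shift after turn cm [-0.04 -0.01  0.05]
top walltop y 0.06 1.84 amp 4.1
top walltop y 0.05 1.98 amp 4.3
top walltop y 0.04 1.76 amp 3.7
top walltop y 0.03 1.65 amp 3.3
top walltop y -0.045 -7.28 amp 0.4
top walltop y -0.055 -5.1 amp 0.2
top walltop y -0.065 7.77 amp 0.3
```

Request:
{"api": "step_arm", "payload": {"plan": [[[0,0,0.06],0],[[0,0,0],0]]}}

```text
time: 19.12
position: [0.4629, 0.1587, 0.0426]
tcp_rot: [3.142, -0.0, 1.589]
contact_force: [-1.1, -0.2, -1.5]
width: 0.086
```

```bash
python3 go.py .4627 .1583 .0427 91.1;python3 edge.py | grep wallt|head -4
```

```text
t 19.12 pos [0.4629 0.1587 0.0426] rot [180.    -0.    91.06] q [-0.36  0.49 -0.03  2.09  0.02  0.56 -0.39] F [-1.1 -0.2 -1.5] w 7.9
turn about tool z -0.04
shift after turn cm [-0.03 -0.02 -0.01]
top walltop y 0.06 2.38 amp 4.2
top walltop y 0.05 2.05 amp 4.2
top walltop y 0.04 1.35 amp 3.5
top walltop y 0.03 1.53 amp 3.5
```

Lightly in contact and in line. Releasing, then rising.

Request:
{"api": "step_arm", "payload": {"plan": [[[0,0,0],0],[[0,0,0],0],[[0,0,0],0],[[0,0,-0.5],0],[[0,0,-2],0],[[0,0,-3.5],0],[[0,0,-4],0],[[0,0,-4],0],[[0,0,-2],0],[[0,0,0],0]], "hand": 0.6}}

```text
time: 20.48
position: [0.4641, 0.1591, 0.2045]
tcp_rot: [3.138, -0.002, 1.589]
contact_force: [0.5, 0.7, -0.1]
width: 0.399
```

```bash
python3 go.py .429 .2207 .2 0;python3 edge.py; python3 ov.py e
python3 - <<'E'
from h import *
im,K,V=cam("side"); crop(im,180,180,300,270,"s12")
im,K,V=cam("top"); crop(im,280,195,380,270,"t12")
E
```

```text
t 20.48 pos [0.4641 0.1591 0.2045] rot [ 1.7977e+02 -9.0000e-02  9.1060e+01] q [-0.36  0.23 -0.03  1.99  0.01  0.92 -0.37] F [ 0.5  0.7 -0.1] w 36.7
turn about tool z 91.06
shift after turn cm [-3.51 -6.16  0.45]
top mark y 0.095 x mm 1.76 amp 28
top mark y 0.09 x mm 2.25 amp 34
top mark y 0.086 x mm 2.15 amp 36
top mark y 0.082 x mm 1.94 amp 38
top mark y -0.082 x mm -8.21 amp 1
top mark y -0.086 x mm -4.47 amp 2
top mark y -0.09 x mm -10.28 amp 1
top mark y -0.095 x mm -10.1 amp 1
top walltop y 0.06 2.42 amp 5.2
top walltop y 0.05 2.16 amp 5.1
top walltop y 0.04 1.92 amp 4.6
top walltop y 0.03 1.23 amp 4.2
top walltop y -0.045 13.85 amp 1.1
top walltop y -0.055 8.04 amp 1.2
top walltop y -0.065 -5.25 amp 1.0
side mark y 0.095 x mm 22.94 amp 5
side mark y 0.09 x mm 21.27 amp 10
side mark y 0.086 x mm 20.93 amp 13
side mark y 0.082 x mm 20.97 amp 14
side mark y -0.082 x mm 1.11 amp 46
side mark y -0.086 x mm 1.26 amp 46
side mark y -0.09 x mm 1.28 amp 41
side mark y -0.095 x mm 1.2 amp 27
s12 scale 6.666666666666667
t12 scale 8.0
```

View pics/s12.png

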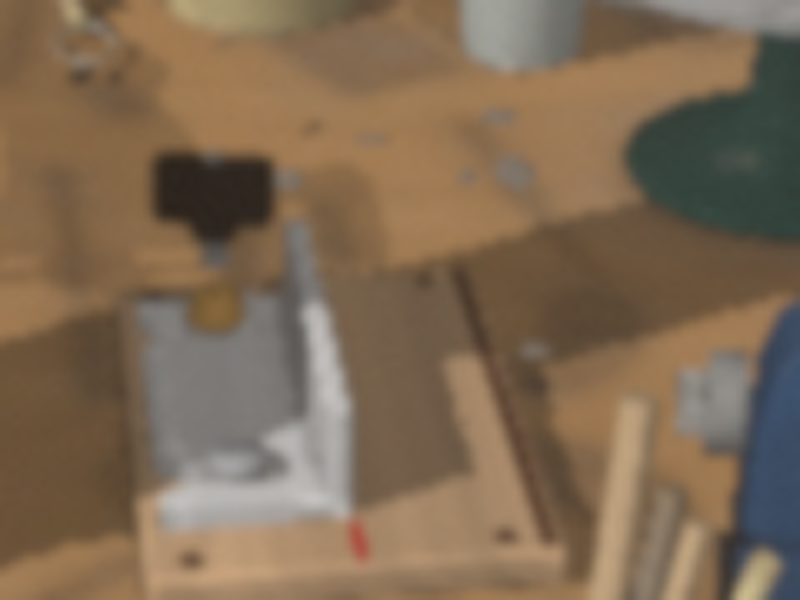

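View pics/t12.png

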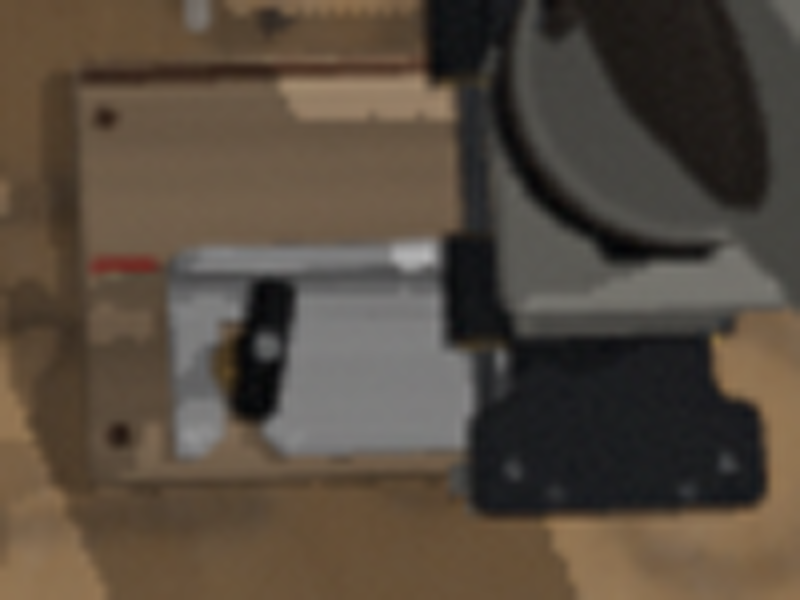

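View pics/e_side0.png

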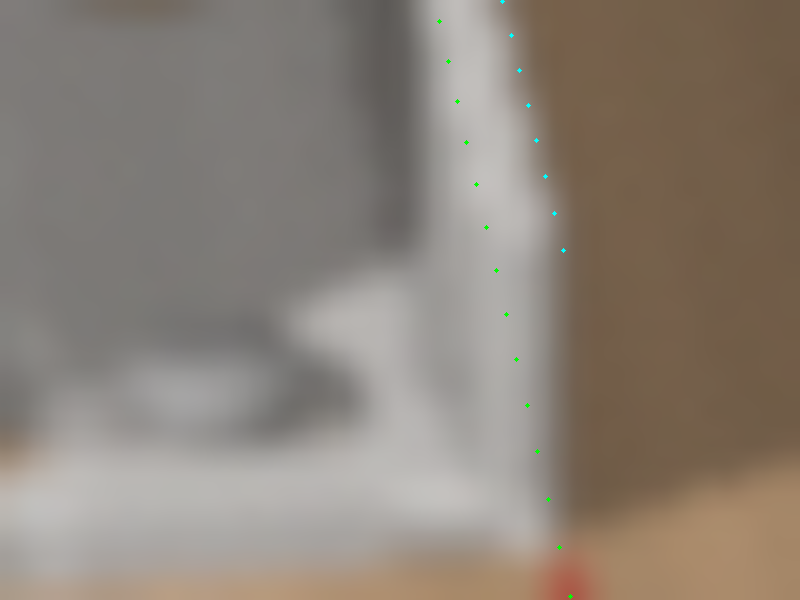

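```bash
python3 - <<'E'
from fitr import *
im,K,V=cam("top")
T=lambda p:src(p,(280,195),8)
a=ray(K,V,*T((276,290)),.093);b=ray(K,V,*T((254,410)),.093)
print(a,b,np.linalg.norm(a-b),(a+b)/2,np.degrees(np.arctan2(a[1]-b[1],a[0]-b[0])))
# segment dark pixels
s=im[225:255,300:325].astype(int).max(2)<45
ys,xs=np.nonzero(s); P=np.array([ray(K,V,x+300,y+225,.093)[:2] for x,y in zip(xs,ys)])
c=P.mean(0); w,v=np.linalg.eigh(np.cov((P-c).T)); d=v[:,1]*np.sign(v[0,1]); print(len(P),c,np.sqrt(w)*12**.5,np.degrees(np.arctan2(d[1],d[0])))
E
python3 go.py .429 .2207 .2 171
```

```text
[0.44731622 0.21682699 0.093     ] [0.41064976 0.22489332 0.093     ] 0.03754323906041395 [0.42898299 0.22086016 0.093     ] -12.406988492497804
84 [0.42909643 0.22246043] [0.01379301 0.04470783] -12.608532685091705
t 20.82 pos [0.4622 0.1584 0.2015] rot [-1.7988e+02  4.0000e-02  9.1070e+01] q [-0.36  0.23 -0.03  2.    0.01  0.92 -0.37] F [ 0.7 -0.1 -0.1] w 36.7
turn about tool z -79.93
shift after turn cm [4.26 5.63 0.15]
```

Request:
{"api": "step_arm", "payload": {"plan": [[[0,0,0],-9],[[0,0,0],-9],[[0,0,0],-9],[[0,0,0],-9],[[0,0,0],-9],[[0,0,0],-9],[[0,0,0],-9],[[0,0,0],-9],[[0,0,0],-4.4],[[0,0,0],0]]}}

```text
time: 22.08
position: [0.4626, 0.1585, 0.202]
tcp_rot: [-3.141, -0.001, 2.922]
contact_force: [-0.2, 0.0, 0.5]
width: 0.402
```

```bash
python3 go.py .429 .2213 .15 167.5
```

```text
t 22.07 pos [0.4626 0.1585 0.202 ] rot [-1.7998e+02 -6.0000e-02  1.6741e+02] q [-0.19  0.24 -0.22  1.99  0.06  0.92  0.91] F [-0.2  0.   0.5] w 37.0
turn about tool z -0.09
shift after turn cm [4.64 5.4  5.2 ]
```

Request:
{"api": "step_arm", "payload": {"plan": [[[1.6,1.8,0],0],[[1.6,1.8,0],0],[[1.4,1.8,0],0],[[0,0,3],0],[[0,0,2.2],0],[[0,0,0],0],[[0,0,0],0]]}}

```text
time: 22.95
position: [0.43, 0.2215, 0.1511]
tcp_rot: [3.141, 0.0, 2.922]
contact_force: [-0.2, -0.1, 0.0]
width: 0.402
```

```bash
python3 go.py .429 .2213 .075 167.5
python3 - <<'E'
from h import *
im,K,V=cam("side"); crop(im,180,150,300,240,"s13")
E
```

```text
t 22.95 pos [0.43   0.2215 0.1511] rot [1.7998e+02 1.0000e-02 1.6742e+02] q [-0.31  0.31 -0.26  2.04  0.11  0.8   0.72] F [-0.2 -0.1  0. ] w 37.0
turn about tool z -0.08
shift after turn cm [ 0.09 -0.04  7.61]
s13 scale 6.666666666666667
```

View pics/s13.png

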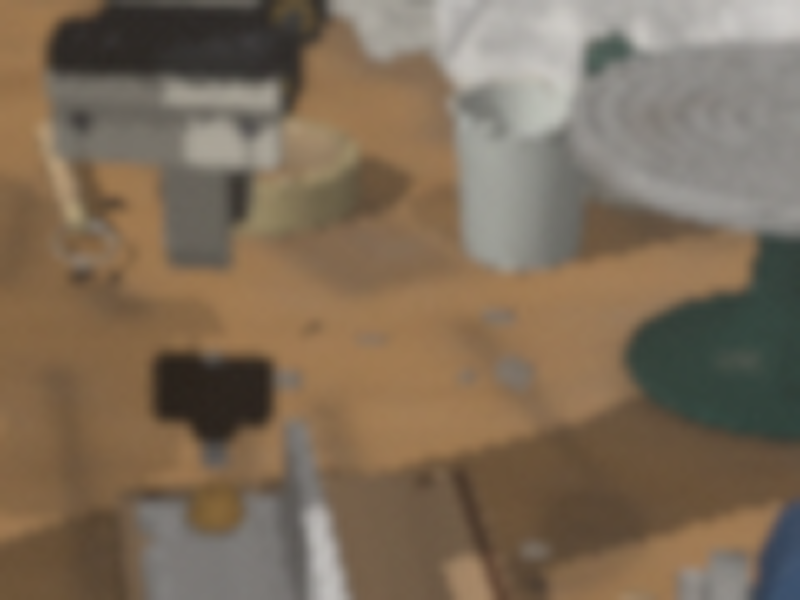

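Request:
{"api": "step_arm", "payload": {"plan": [[[0.1,0,2.5],0],[[0,0,2.5],0],[[0,0,1.6],0],[[0,0,1.0],0],[[0,0,0],0],[[0,0,0],0]]}}

```text
time: 23.75
position: [0.4292, 0.2218, 0.0752]
tcp_rot: [3.141, 0.001, 2.923]
contact_force: [1.3, 0.2, 0.2]
width: 0.397
```

```bash
python3 go.py .429 .2213 .075 167.5
python3 - <<'E'
from h import *
im,K,V=cam("side"); crop(im,180,150,300,240,"s14")
E
```

```text
t 23.75 pos [0.4292 0.2218 0.0752] rot [1.7996e+02 5.0000e-02 1.6746e+02] q [-0.34  0.43 -0.23  2.09  0.16  0.63  0.67] F [1.3 0.2 0.2] w 36.5
turn about tool z -0.04
shift after turn cm [ 0.01 -0.06  0.02]
s14 scale 6.666666666666667
```

View pics/s14.png

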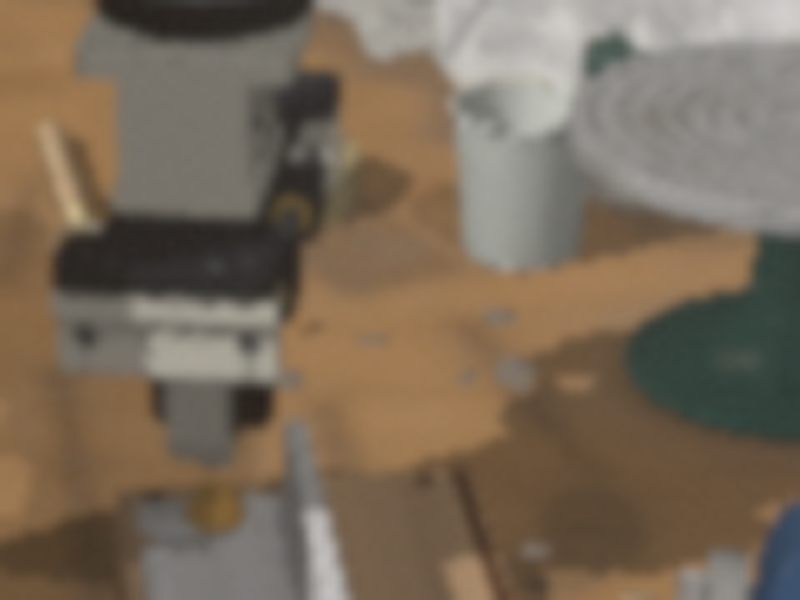

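The finger covers the bar squarely. Shift 0.6 mm and close.

Request:
{"api": "step_arm", "payload": {"plan": [[[0,-0.05,0],0],[[0,0,0],0],[[0,0,0],0],[[0,0,0],0],[[0,0,0],0]], "hand": 1, "grip_force": 50}}

```text
time: 24.42
position: [0.4286, 0.2203, 0.0748]
tcp_rot: [-3.141, -0.0, 2.922]
contact_force: [-0.9, -3.9, 5.9]
width: 0.175
```

```bash
python3 go.py .429 .2213 .075 167.5; python3 -c "
from h import *
print(sensors.sense()['moment'])"
```

```text
t 24.43 pos [0.4286 0.2203 0.0748] rot [-179.94   -0.    167.44] q [-0.34  0.43 -0.23  2.09  0.16  0.63  0.67] F [-0.9 -3.9  5.9] w 16.1
turn about tool z -0.06
shift after turn cm [-0.02  0.11 -0.02]
[-0.99210795  0.22722466  0.0369995 ]
```

Request:
{"api": "step_arm", "payload": {"plan": [[[0,0,0],6],[[0,0,0],6],[[0,0,0],6],[[0,0,0],0]]}}

```text
time: 24.92
position: [0.4287, 0.2206, 0.0747]
tcp_rot: [-3.141, 0.0, 2.609]
contact_force: [-0.2, -3.7, 6.4]
width: 0.173
```

```bash
python3 go.py .429 .2213 .075 167.5; python3 -c "
from h import *
print(sensors.sense()['moment'])
im,K,V=cam('side'); crop(im,180,150,300,240,'s15')
im,K,V=cam('top'); crop(im,270,180,390,270,'t15')"
```

```text
t 24.93 pos [0.4287 0.2206 0.0747] rot [-1.7997e+02  3.0000e-02  1.4950e+02] q [-0.4   0.43 -0.15  2.09  0.11  0.63  0.41] F [-0.2 -3.7  6.4] w 15.9
turn about tool z -18.0
shift after turn cm [-0.01  0.08 -0.03]
[-0.91396547  0.16761298  0.01658721]
s15 scale 6.666666666666667
t15 scale 6.666666666666667
```

View pics/s15.png

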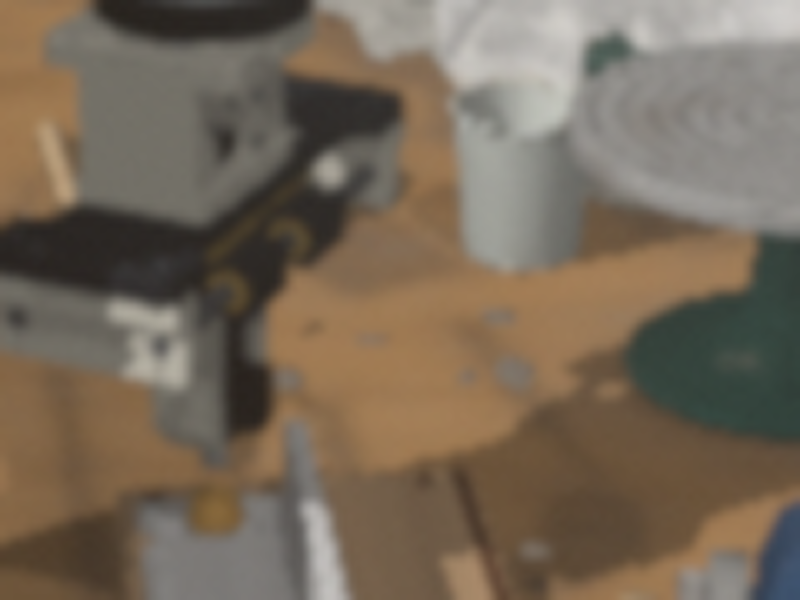

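View pics/t15.png

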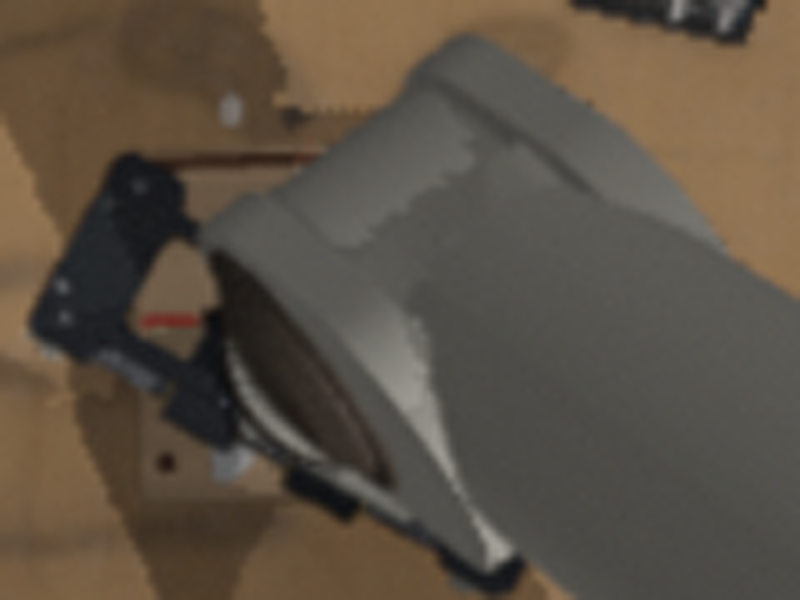

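Request:
{"api": "step_arm", "payload": {"plan": [[[0,0,0],7],[[0,0,0],7],[[0,0,0],7],[[0,0,0],7],[[0,0,0],5],[[0,0,0],0]]}}

```text
time: 25.78
position: [0.4293, 0.2211, 0.0748]
tcp_rot: [3.14, 0.0, 2.035]
contact_force: [1.8, -2.5, 2.8]
width: 0.176
```

```bash
python3 go.py .429 .2213 .075 167.5; python3 -c "
from h import *
print(sensors.sense()['moment'])
im,K,V=cam('side'); crop(im,180,150,300,240,'s16')"
```

```text
t 25.77 pos [0.4293 0.2211 0.0748] rot [1.7993e+02 2.0000e-02 1.1662e+02] q [-0.52  0.42 -0.01  2.1   0.01  0.62 -0.08] F [ 1.8 -2.5  2.8] w 16.1
turn about tool z -50.88
shift after turn cm [ 0.03  0.01 -0.02]
[-0.70290947 -0.24162104  0.06497265]
s16 scale 6.666666666666667
```

View pics/s16.png

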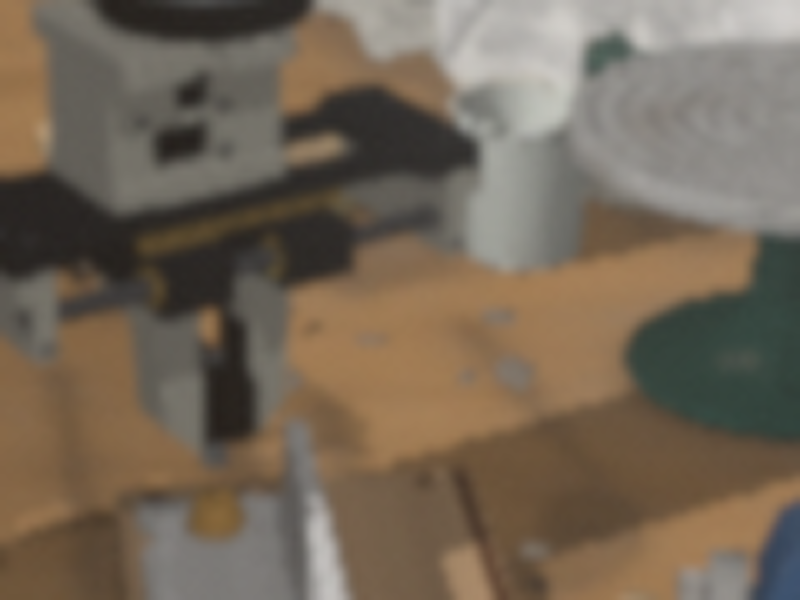

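Request:
{"api": "step_arm", "payload": {"plan": [[[0,0,0],6],[[0,0,0],6],[[0,0,0],6],[[0,0,0],6],[[0,0,0],6],[[0,0,0],4],[[0,0,0],0],[[0,0,0],0]]}}

```text
time: 26.82
position: [0.43, 0.2212, 0.0749]
tcp_rot: [3.139, -0.001, 1.443]
contact_force: [3.5, -2.9, 0.1]
width: 0.174
```

```bash
python3 go.py .429 .2213 .075 167.5; python3 -c "
from h import *
print(sensors.sense()['moment'])
im,K,V=cam('side'); crop(im,180,150,300,240,'s17')
im,K,V=cam('top'); crop(im,270,180,390,270,'t17')"
```

```text
t 26.82 pos [0.43   0.2212 0.0749] rot [ 1.7986e+02 -5.0000e-02  8.2700e+01] q [-0.64  0.43  0.13  2.1  -0.09  0.62 -0.57] F [ 3.5 -2.9  0.1] w 16.0
turn about tool z -84.8
shift after turn cm [ 0.1  -0.02 -0.01]
[-0.65041274 -0.9115455   0.37263375]
s17 scale 6.666666666666667
t17 scale 6.666666666666667
```

View pics/s17.png

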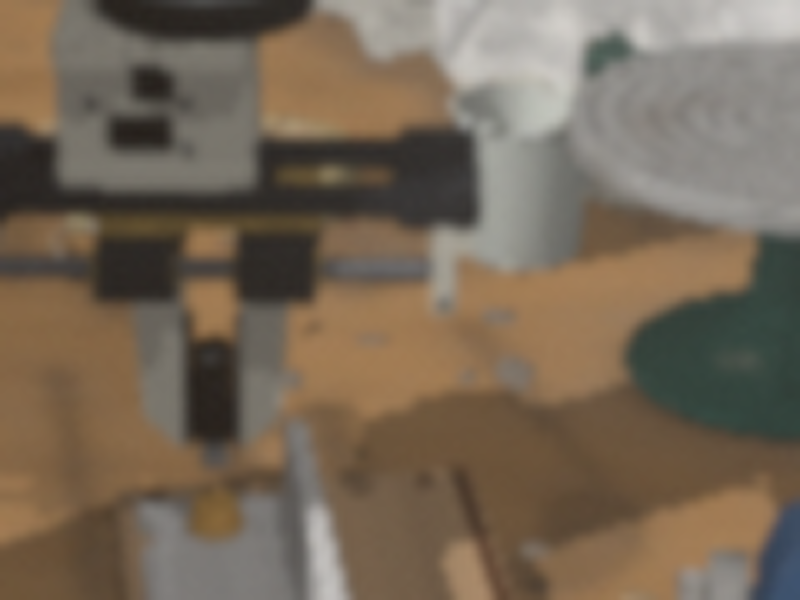

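Request:
{"api": "step_arm", "payload": {"plan": [[[0,0,0],-4],[[0,0,0],0]]}}

```text
time: 27.18
position: [0.4299, 0.2212, 0.0748]
tcp_rot: [3.139, -0.001, 1.512]
contact_force: [4.4, -2.1, 0.5]
width: 0.174
```

Request:
{"api": "step_arm", "payload": {"plan": [[[0,0,0],0],[[0,0,0],0],[[0,0,0],0],[[0,0,-0.5],0],[[0,0,-2],0],[[0,0,-3.5],0],[[0,0,-4],0],[[0,0,-4],0],[[0,0,0],0]], "hand": 0.5}}

```text
time: 28.3
position: [0.4306, 0.2223, 0.2181]
tcp_rot: [3.136, -0.004, 1.509]
contact_force: [0.3, -0.3, -0.4]
width: 0.499
```

```bash
python3 go.py .3 .4 .3
```

```text
t 28.3 pos [0.4306 0.2223 0.2181] rot [179.69  -0.25  86.47] q [-0.66  0.2   0.14  2.   -0.04  0.94 -0.56] F [ 0.3 -0.3 -0.4] w 45.9
shift after turn cm [ 16.97 -14.08  -8.19]
```

Request:
{"api": "step_arm", "payload": {"plan": [[[2,-1,-2],0],[[3,-1.5,-2],0],[[3,-1.5,-2],0],[[3,-1.5,-2],0],[[3,-1.5,0],0],[[3,-1.5,0],0],[[3,-1.5,0],0],[[0,0,0],0],[[0,0,0],0]]}}

```text
time: 29.42
position: [0.3411, 0.4258, 0.2937]
tcp_rot: [-3.141, 0.002, 1.509]
contact_force: [-0.8, -0.6, -0.8]
width: 0.5
```

```bash
python3 go.py .3 .4 .3; python3 edge.py; python3 ov.py f
python3 - <<'E'
from h import *
im,K,V=cam("side"); crop(im,180,180,300,270,"s18"); cv2.imwrite("pics/side_full.png",cv2.resize(im,(800,600)))
im,K,V=cam("top"); crop(im,280,195,380,270,"t18"); cv2.imwrite("pics/top_full.png",cv2.resize(im,(800,600)))
E
```

```text
t 29.43 pos [0.3411 0.4258 0.2937] rot [-1.7996e+02  1.2000e-01  8.6450e+01] q [-0.94  0.23 -0.    1.76  0.    1.15 -1.01] F [-0.8 -0.6 -0.8] w 46.0
shift after turn cm [-2.83 -3.95 -0.62]
top mark y 0.095 x mm 1.76 amp 26
top mark y 0.09 x mm 2.22 amp 33
top mark y 0.086 x mm 2.16 amp 34
top mark y 0.082 x mm 1.96 amp 35
top mark y -0.082 x mm 1.88 amp 15
top mark y -0.086 x mm 2.13 amp 44
top mark y -0.09 x mm 1.94 amp 44
top mark y -0.095 x mm 2.03 amp 43
top walltop y 0.06 2.43 amp 5.0
top walltop y 0.05 1.75 amp 5.1
top walltop y 0.04 1.84 amp 4.6
top walltop y 0.03 1.53 amp 4.2
top walltop y -0.045 2.34 amp 5.0
top walltop y -0.055 2.09 amp 5.0
top walltop y -0.065 1.58 amp 5.1
side mark y 0.095 x mm 1.43 amp 2
side mark y 0.09 x mm 20.85 amp 10
side mark y 0.086 x mm 20.98 amp 13
side mark y 0.082 x mm 21.06 amp 14
side mark y -0.082 x mm 1.1 amp 45
side mark y -0.086 x mm 1.27 amp 44
side mark y -0.09 x mm 1.27 amp 40
side mark y -0.095 x mm 1.23 amp 27
s18 scale 6.666666666666667
t18 scale 8.0
```

View pics/s18.png

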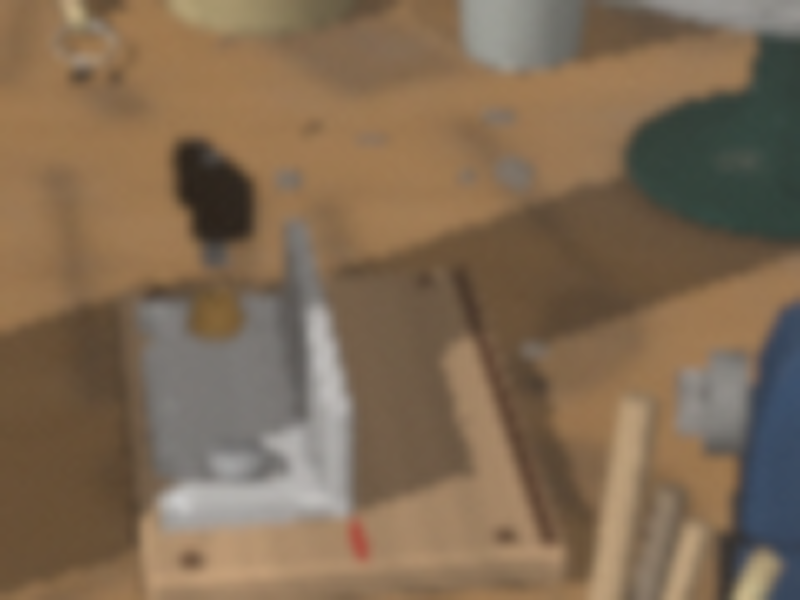

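View pics/t18.png

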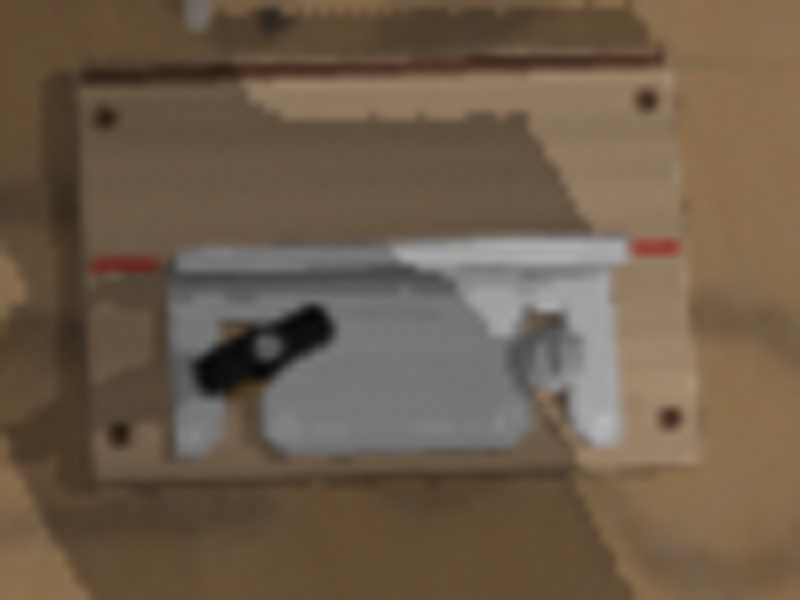

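View pics/top_full.png

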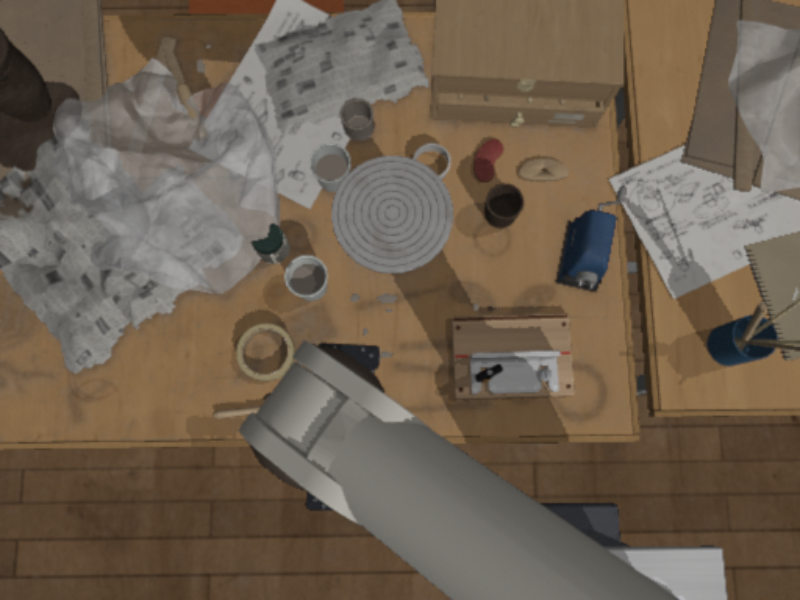

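View pics/f_side0.png

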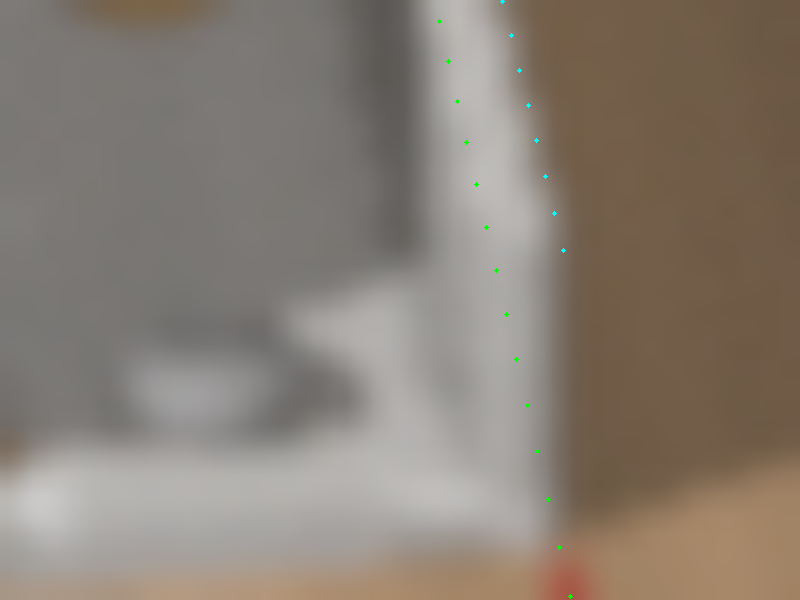

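The fence is in line at both ends: wall top about 1.9 mm, marks about 2.0 mm. The bar looks short of the angle I commanded, so I'll measure it.

```bash
cat > kn.py <<'E'
from fitr import *
im,K,V=cam("top")
s=im[225:255,298:328].astype(int).max(2)<50
n,l,st,_=cv2.connectedComponentsWithStats(s.astype(np.uint8)); k=1+st[1:,4].argmax(); s=l==k
ys,xs=np.nonzero(s); P=np.array([ray(K,V,x+298,y+225,.093)[:2] for x,y in zip(xs,ys)])
c=P.mean(0); w,v=np.linalg.eigh(np.cov((P-c).T)); d=v[:,1]*np.sign(v[0,1]); a=np.degrees(np.arctan2(d[1],d[0])); print(len(P),c,np.sqrt(w)*12**.5,a,"knob rad",np.radians(1.1-a))
E
python3 kn.py
```

```text
86 [0.42851848 0.22219291] [0.01388003 0.0441051 ] -64.53763573410191 knob rad 1.1455928567847635
```

```bash
python3 kn.py
python3 - <<'E'
from fitr import *
_,K,V=cam("side")
c=cv2.imread("pics/s17.png"); c2=c.copy()
def draw(im,ang,col):
    for z in (.067,.093):
        a=np.radians(ang); d=np.array([np.cos(a),np.sin(a)]);n=np.array([-d[1],d[0]])
        P=[[*(np.array([.429,.2207])+sx*.022*d+sy*.007*n),z] for sx,sy in ((1,1),(1,-1),(-1,-1),(-1,1))]
        u=((proj(K,V,P)-[180,150]+.5)*20/3-.5).astype(np.int32); cv2.polylines(im,[u],True,col,1)
draw(c,-97.3,(0,255,0)); draw(c2,-64.5,(0,0,255))
cv2.imwrite("pics/s17ov.png",np.hstack([c[150:550,50:450],c2[150:550,50:450]]))
E
```

```text
85 [0.4286472  0.22209745] [0.01374684 0.0441313 ] -64.89966986830558 knob rad 1.1519115444312247
```

View pics/s17ov.png

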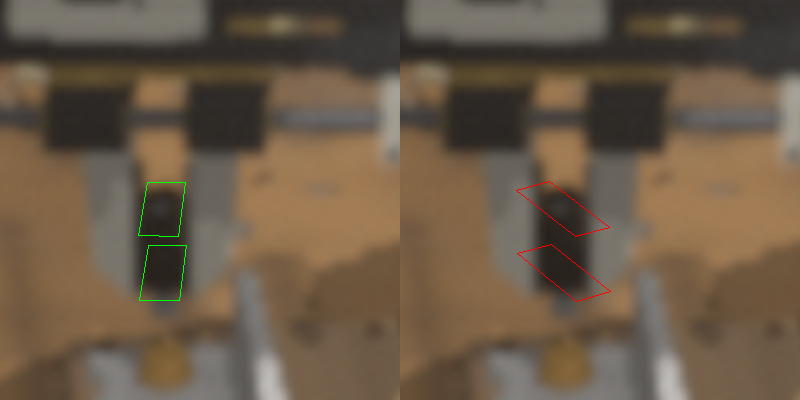

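Request:
{"api": "step_arm", "payload": {"plan": [[[0,0,0],-9],[[0,0,0],-9],[[0,0,0],-9],[[0,0,0],-1.9],[[0,0,0],0]]}}

```text
time: 30.5
position: [0.3412, 0.4268, 0.2947]
tcp_rot: [3.142, -0.0, 2.011]
contact_force: [-0.1, 0.7, -0.1]
width: 0.501
```

```bash
python3 go.py .429 .2208 .16 115.2
```

```text
t 30.5 pos [0.3412 0.4268 0.2947] rot [ 1.8000e+02 -1.0000e-02  1.1522e+02] q [-0.89  0.23 -0.07  1.76  0.02  1.15 -0.52] F [-0.1  0.7 -0.1] w 46.1
turn about tool z 0.02
shift after turn cm [-22.37  -0.83  13.47]
```

Request:
{"api": "step_arm", "payload": {"plan": [[[-3,-0.1,0.5],0],[[-4,-0.2,1.5],0],[[-4,-0.2,2],0],[[-4,-0.1,2],0],[[-4,-0.1,2.5],0],[[-3.4,-0.1,2.5],0],[[0,0,2.5],0],[[0,0,0],0]], "hand": 0.6}}

```text
time: 31.5
position: [0.4287, 0.2199, 0.1582]
tcp_rot: [-3.138, 0.0, 2.011]
contact_force: [0.4, 0.6, -0.2]
width: 0.401
```

```bash
python3 go.py .429 .2208 .075 115.2
```

```text
t 31.5 pos [0.4287 0.2199 0.1582] rot [-1.7978e+02  2.0000e-02  1.1521e+02] q [-0.59  0.28  0.07  2.05 -0.03  0.81 -0.07] F [ 0.4  0.6 -0.2] w 36.9
turn about tool z 0.01
shift after turn cm [0.06 0.07 8.32]
```

Request:
{"api": "step_arm", "payload": {"plan": [[[0.1,0.1,2.5],0],[[0,0,2.5],0],[[0,0,2],0],[[0,0,1.3],0],[[0,0,0],0],[[0,0,0],0]]}}

```text
time: 32.25
position: [0.4309, 0.2229, 0.0775]
tcp_rot: [3.14, -0.0, 2.013]
contact_force: [0.4, 0.5, -0.4]
width: 0.405
```

```bash
python3 go.py .4293 .2208 .075 115.2
```

```text
t 32.25 pos [0.4309 0.2229 0.0775] rot [ 1.7992e+02 -1.0000e-02  1.1536e+02] q [-0.58  0.42  0.06  2.09 -0.04  0.63 -0.05] F [ 0.4  0.5 -0.4] w 37.2
turn about tool z 0.16
shift after turn cm [-0.12 -0.24  0.25]
```

Request:
{"api": "step_arm", "payload": {"plan": [[[-0.1,-0.2,0.2],0],[[0,0,0],0]]}}

```text
time: 32.5
position: [0.429, 0.2204, 0.0749]
tcp_rot: [3.141, -0.0, 2.013]
contact_force: [-0.1, 0.3, -0.1]
width: 0.4
```

Request:
{"api": "step_arm", "payload": {"plan": [[[0,0,0],0],[[0,0,0],0],[[0,0,0],0],[[0,0,0],0]], "hand": 1, "grip_force": 50}}

```text
time: 33.0
position: [0.4294, 0.2208, 0.0747]
tcp_rot: [3.141, -0.0, 2.013]
contact_force: [1.3, 1.1, -0.7]
width: 0.175
```

```bash
python3 go.py .4293 .2208 .075 115.2; python3 -c "
from h import *
print(sensors.sense()['moment'])
im,K,V=cam('side'); crop(im,180,150,300,240,'s20')"
```

```text
t 33.0 pos [0.4294 0.2208 0.0747] rot [179.95  -0.   115.36] q [-0.58  0.42  0.06  2.1  -0.04  0.62 -0.05] F [ 1.3  1.1 -0.7] w 16.1
turn about tool z 0.16
shift after turn cm [ 0.   -0.01 -0.03]
[ 0.04915866 -0.32210941 -0.01615846]
s20 scale 6.666666666666667
```

View pics/s20.png

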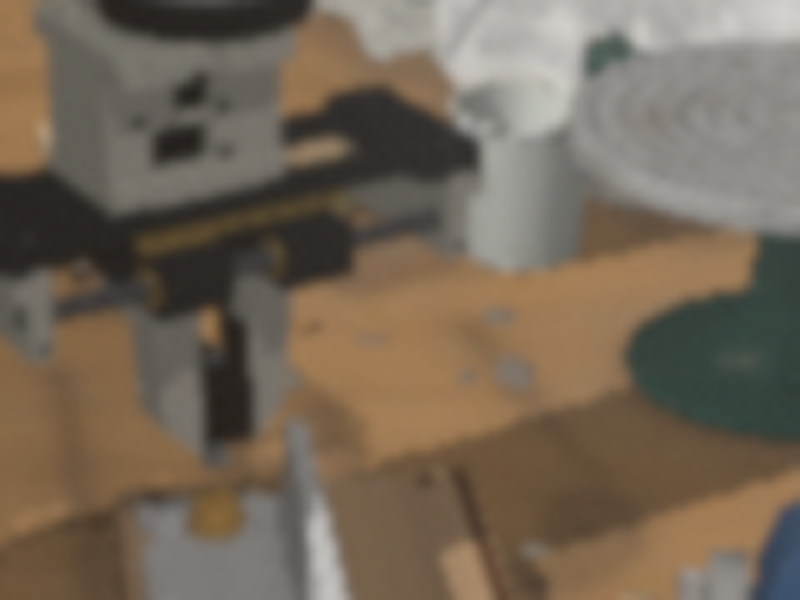

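Request:
{"api": "step_arm", "payload": {"plan": [[[0,0,0],6],[[0,0,0],6],[[0,0,0],6],[[0,0,0],0]]}}

```text
time: 33.55
position: [0.4297, 0.2209, 0.0747]
tcp_rot: [3.14, -0.0, 1.701]
contact_force: [3.8, 1.1, -2.8]
width: 0.176
```

```bash
python3 go.py .4293 .2208 .075 115.2; python3 -c "
from h import *
s=sensors.sense();print(s['moment'],s['tau'][-1])"
```

```text
t 33.55 pos [0.4297 0.2209 0.0747] rot [179.91  -0.    97.46] q [-0.65  0.43  0.14  2.1  -0.1   0.62 -0.31] F [ 3.8  1.1 -2.8] w 16.2
turn about tool z -17.74
shift after turn cm [ 0.01 -0.04 -0.03]
[ 0.10984997 -0.73662055  0.27640546] -0.7465679571032524
```

Request:
{"api": "step_arm", "payload": {"plan": [[[0,0,0],6],[[0,0,0],6],[[0,0,0],6],[[0,0,0],0]]}}

```text
time: 34.05
position: [0.43, 0.2208, 0.0747]
tcp_rot: [3.14, -0.001, 1.389]
contact_force: [4.6, 0.8, -4.1]
width: 0.171
```

```bash
python3 go.py .4293 .2208 .075 115.2; python3 -c "
from h import *
s=sensors.sense();print(s['moment'],s['tau'][-1])
im,K,V=cam('side'); crop(im,180,150,300,240,'s21')"
```

```text
t 34.05 pos [0.43   0.2208 0.0747] rot [ 1.7989e+02 -4.0000e-02  7.9560e+01] q [-0.71  0.43  0.21  2.1  -0.15  0.62 -0.57] F [ 4.6  0.8 -4.1] w 15.7
turn about tool z -35.64
shift after turn cm [ 0.03 -0.07 -0.03]
[ 0.08244042 -1.08215892  0.41359168] -0.863600168377161
s21 scale 6.666666666666667
```

View pics/s21.png

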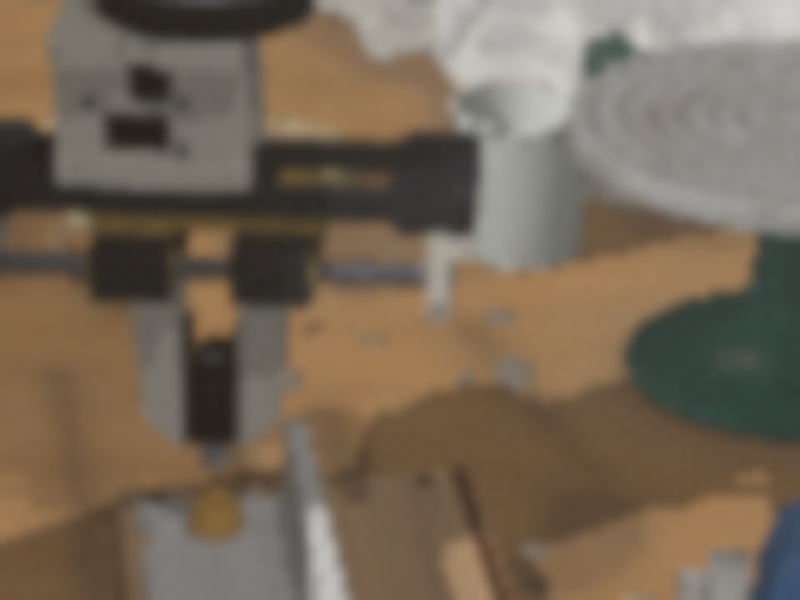

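Request:
{"api": "step_arm", "payload": {"plan": [[[0,0,0],0],[[0,0,0],0]], "grip_force": 15}}

```text
time: 34.35
position: [0.4299, 0.2206, 0.0749]
tcp_rot: [3.14, -0.001, 1.387]
contact_force: [5.4, -0.6, -1.7]
width: 0.192
```

```bash
python3 go.py .4293 .2208 .075 115.2; python3 -c "
from h import *
s=sensors.sense();print(s['moment'],s['tau'][-1])"
```

```text
t 34.35 pos [0.4299 0.2206 0.0749] rot [ 1.7991e+02 -5.0000e-02  7.9460e+01] q [-0.71  0.43  0.21  2.1  -0.15  0.62 -0.58] F [ 5.4 -0.6 -1.7] w 17.7
turn about tool z -35.74
shift after turn cm [ 0.04 -0.05 -0.01]
[-0.04134461 -1.159788    0.33834793] -0.30850382521748543
```

Request:
{"api": "step_arm", "payload": {"plan": [[[0,0,0],0],[[0,0,0],0]], "grip_force": 4}}

```text
time: 34.6
position: [0.4296, 0.2212, 0.075]
tcp_rot: [3.141, -0.001, 1.386]
contact_force: [5.5, 2.4, -1.4]
width: 0.211
```

```bash
python3 go.py .4293 .2208 .075 115.2; python3 -c "
from h import *
s=sensors.sense();print(s['moment'],s['tau'][-1])
im,K,V=cam('side'); crop(im,180,150,300,240,'s22')"
```

```text
t 34.6 pos [0.4296 0.2212 0.075 ] rot [ 1.7994e+02 -8.0000e-02  7.9400e+01] q [-0.71  0.43  0.21  2.1  -0.15  0.62 -0.58] F [ 5.5  2.4 -1.4] w 19.4
turn about tool z -35.8
shift after turn cm [-0.02 -0.04 -0.  ]
[ 0.22826276 -1.0162985   0.1368799 ] -0.13510634656995535
s22 scale 6.666666666666667
```

View pics/s22.png

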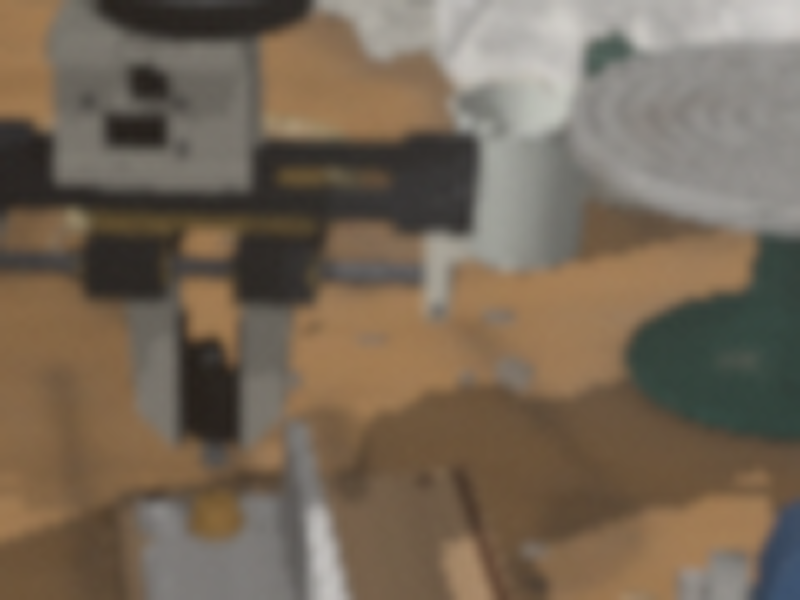

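Request:
{"api": "step_arm", "payload": {"plan": [[[0,0,0],0],[[0,0,0],0],[[0,0,0],0]]}}

```text
time: 35.02
position: [0.4296, 0.2212, 0.075]
tcp_rot: [3.141, -0.001, 1.386]
contact_force: [4.5, 2.1, -0.5]
width: 0.209
```

```bash
python3 go.py .4293 .2208 .075 115.2; python3 -c "
from h import *
s=sensors.sense();print(s['moment'],s['tau'][-1])"
```

```text
t 35.02 pos [0.4296 0.2212 0.075 ] rot [ 1.7994e+02 -8.0000e-02  7.9410e+01] q [-0.71  0.43  0.21  2.1  -0.15  0.62 -0.58] F [ 4.5  2.1 -0.5] w 19.2
turn about tool z -35.79
shift after turn cm [-0.02 -0.05 -0.  ]
[ 0.19125208 -1.01615851  0.0409577 ] -0.13687117025256157
```

Request:
{"api": "step_arm", "payload": {"plan": [[[0,0,0],0],[[0,0,0],0],[[0,0,0],0]], "hand": 0.6}}

```text
time: 35.4
position: [0.4275, 0.2199, 0.0741]
tcp_rot: [-3.139, 0.002, 1.385]
contact_force: [-0.6, -0.1, -0.2]
width: 0.4
```

```bash
python3 go.py .4293 .2208 .075 115.2; python3 -c "
from h import *
s=sensors.sense();print(s['moment'],s['tau'][-1])
im,K,V=cam('side'); crop(im,180,150,300,240,'s23')"
```

```text
t 35.4 pos [0.4275 0.2199 0.0741] rot [-1.7986e+02  1.0000e-01  7.9360e+01] q [-0.71  0.43  0.21  2.11 -0.15  0.62 -0.58] F [-0.6 -0.1 -0.2] w 36.8
turn about tool z -35.84
shift after turn cm [ 0.01  0.2  -0.09]
[-0.09325465  0.07337345  0.00597503] 0.0019170597806805745
s23 scale 6.666666666666667
```

View pics/s23.png

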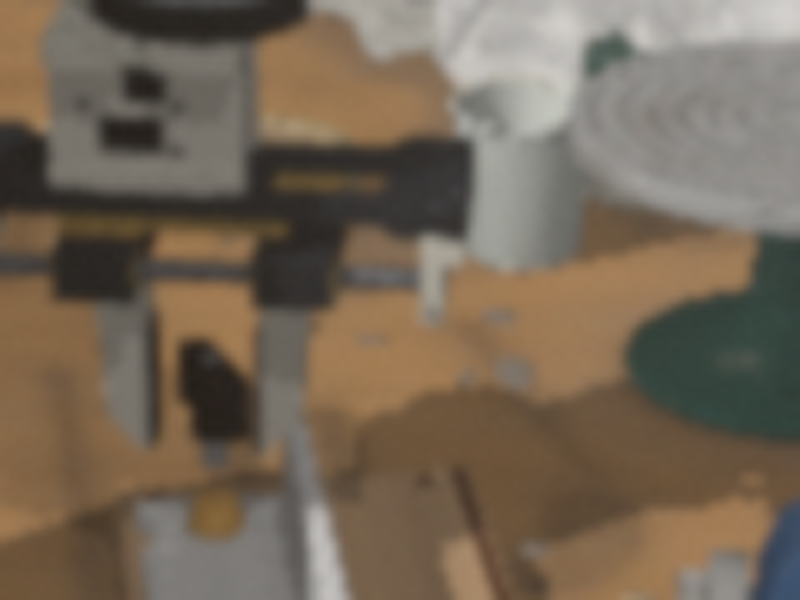

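```bash
cat > ksil.py <<'E'
import sys
from fitr import *
im,K,V=cam("side")
m=(im.astype(int).max(2)<62).astype(np.uint8)
o=(205,195); sub=np.zeros_like(m); sub[201:217,205:220]=m[201:217,205:220]
best=[]
for k in np.arange(.9,1.85,.05):
    a=-k+.0192; d=np.array([np.cos(a),np.sin(a)]);n=np.array([-d[1],d[0]])
    P=[[*(np.array([.429,.2209])+sx*.022*d+sy*.007*n),z] for z in (.067,.093) for sx,sy in ((1,1),(1,-1),(-1,-1),(-1,1))]
    u=proj(K,V,P); h=cv2.convexHull((u*16).astype(np.int32)); t=np.zeros(m.shape,np.uint8); cv2.fillConvexPoly(t,h,1,shift=4)
    t2=np.zeros_like(t); t2[201:217,205:220]=t[201:217,205:220]
    best.append((round((t2&sub).sum()/(t2|sub).sum(),3),round(k,2)))
print(sorted(best)[::-1][:5])
E
python3 ksil.py
python3 - <<'E'
from h import *
im,K,V=cam("side"); crop(im,200,195,230,222,"s24")
E
```

```text
[(np.float64(0.719), np.float64(1.5)), (np.float64(0.719), np.float64(1.45)), (np.float64(0.698), np.float64(1.6)), (np.float64(0.687), np.float64(1.55)), (np.float64(0.641), np.float64(1.4))]
s24 scale 22.22222222222222
```

View pics/s24.png

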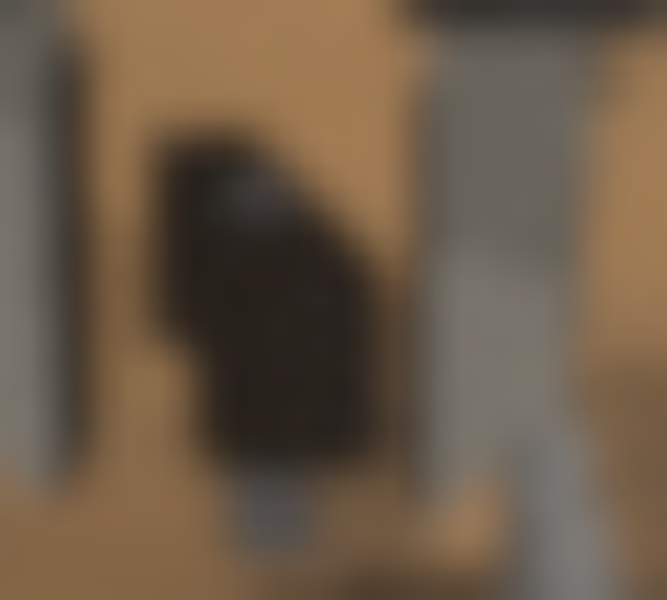

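Request:
{"api": "step_arm", "payload": {"plan": [[[0,0.2,-0.1],0],[[0,0,0],0],[[0,0,0],0]]}}

```text
time: 35.92
position: [0.4309, 0.2202, 0.0756]
tcp_rot: [-3.142, -0.0, 1.385]
contact_force: [-0.4, -0.0, 0.1]
width: 0.401
```

```bash
python3 go.py .4296 .2210 .075 79.4;python3 ksil.py
```

```text
t 35.92 pos [0.4309 0.2202 0.0756] rot [-180.     -0.     79.36] q [-0.71  0.43  0.21  2.1  -0.15  0.63 -0.57] F [-0.4 -0.   0.1] w 36.9
turn about tool z -0.04
shift after turn cm [ 0.05 -0.15  0.06]
[(np.float64(0.719), np.float64(1.5)), (np.float64(0.719), np.float64(1.45)), (np.float64(0.672), np.float64(1.6)), (np.float64(0.662), np.float64(1.55)), (np.float64(0.641), np.float64(1.4))]
```

Request:
{"api": "step_arm", "payload": {"plan": [[[0.05,-0.12,0],0],[[0,0,0],0],[[0,0,0],0]]}}

```text
time: 36.35
position: [0.4298, 0.221, 0.0756]
tcp_rot: [-3.142, -0.0, 1.385]
contact_force: [-0.3, -0.0, 0.7]
width: 0.401
```

Request:
{"api": "step_arm", "payload": {"plan": [[[0,0,0],0],[[0,0,0],0],[[0,0,0],0],[[0,0,0],0],[[0,0,0],0]], "hand": 1, "grip_force": 50}}

```text
time: 36.98
position: [0.4299, 0.2208, 0.0755]
tcp_rot: [3.141, 0.0, 1.385]
contact_force: [1.1, 0.3, -3.1]
width: 0.186
```

```bash
python3 go.py .4296 .2210 .075 79.4; python3 -c "
from h import *
s=sensors.sense();print(s['moment'],s['tau'][-1])
im,K,V=cam('side'); crop(im,200,195,230,222,'s25')"
```

```text
t 36.98 pos [0.4299 0.2208 0.0755] rot [1.7999e+02 1.0000e-02 7.9370e+01] q [-0.71  0.43  0.21  2.1  -0.15  0.62 -0.58] F [ 1.1  0.3 -3.1] w 17.1
turn about tool z -0.03
shift after turn cm [ 0.01 -0.03  0.05]
[-0.22473258 -0.21490192  0.25571692] -0.29127800837159157
s25 scale 22.22222222222222
```

View pics/s25.png

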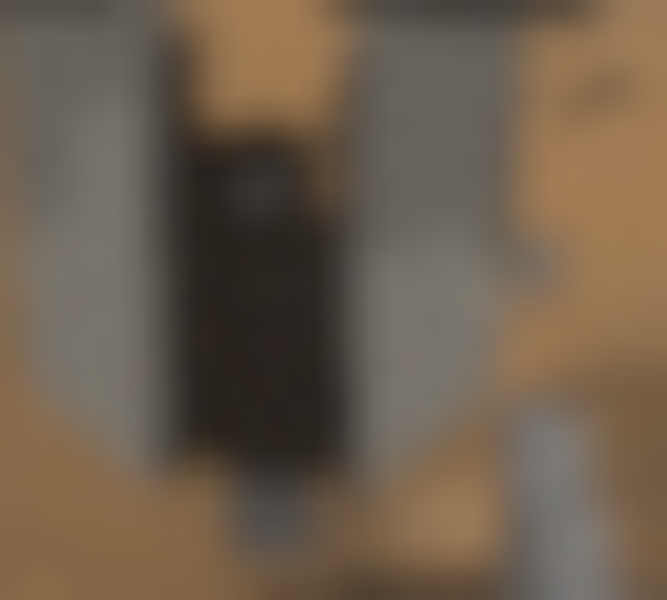

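Request:
{"api": "step_arm", "payload": {"plan": [[[0,0,0],3],[[0,0,0],3],[[0,0,0],0],[[0,0,0],0]]}}

```text
time: 37.52
position: [0.43, 0.2208, 0.0755]
tcp_rot: [3.141, 0.0, 1.281]
contact_force: [2.6, -0.7, -4.2]
width: 0.186
```

```bash
python3 go.py .4296 .2210 .075 79.4; python3 -c "
from h import *
s=sensors.sense();print(s['moment'],s['tau'][-1])"
```

```text
t 37.52 pos [0.43   0.2208 0.0755] rot [179.98   0.    73.42] q [-0.73  0.43  0.24  2.1  -0.17  0.63 -0.66] F [ 2.6 -0.7 -4.2] w 17.1
turn about tool z -5.98
shift after turn cm [ 0.01 -0.05  0.05]
[-0.36043126 -0.47843588  0.42426774] -0.40991127490997314
```

Request:
{"api": "step_arm", "payload": {"plan": [[[0,0,0],-2],[[0,0,0],0]]}}

```text
time: 37.78
position: [0.43, 0.2208, 0.0755]
tcp_rot: [3.141, -0.0, 1.316]
contact_force: [2.9, -0.8, -5.3]
width: 0.187
```

```bash
python3 go.py .4296 .2210 .075 79.4; python3 -c "
from h import *
s=sensors.sense();print(s['moment'],s['tau'][-1])"
```

```text
t 37.77 pos [0.43   0.2208 0.0755] rot [179.99  -0.    75.4 ] q [-0.72  0.43  0.23  2.1  -0.16  0.63 -0.63] F [ 2.9 -0.8 -5.3] w 17.2
turn about tool z -4.0
shift after turn cm [ 0.01 -0.04  0.05]
[-0.32317898 -0.63758219  0.32888346] -0.11584504740312696
```

Request:
{"api": "step_arm", "payload": {"plan": [[[0,0,0],-2],[[0,0,0],0]]}}

```text
time: 38.02
position: [0.4299, 0.2208, 0.0756]
tcp_rot: [3.141, -0.0, 1.351]
contact_force: [2.0, -0.6, -6.3]
width: 0.186
```

```bash
python3 go.py .4296 .2210 .075 79.4; python3 -c "
from h import *
s=sensors.sense();print(s['moment'],s['tau'][-1])"
```

```text
t 38.02 pos [0.4299 0.2208 0.0756] rot [179.99  -0.    77.4 ] q [-0.72  0.43  0.22  2.1  -0.16  0.62 -0.61] F [ 2.  -0.6 -6.3] w 17.1
turn about tool z -2.0
shift after turn cm [ 0.01 -0.04  0.06]
[-0.37578781 -0.68508254  0.2794022 ] -0.0968163670040667
```

Request:
{"api": "step_arm", "payload": {"plan": [[[0,0,0],0],[[0,0,0],0],[[0,0,0],0]]}}

```text
time: 38.4
position: [0.4299, 0.2208, 0.0756]
tcp_rot: [3.141, 0.0, 1.35]
contact_force: [3.7, -0.6, -7.1]
width: 0.188
```

```bash
python3 go.py .4296 .2210 .075 79.4; python3 -c "
from h import *
s=sensors.sense();print(s['moment'],s['tau'][-1])"
python3 - <<'E'
from h import *
im,K,V=cam('side'); crop(im,195,195,255,240,'s26')
E
```

```text
t 38.4 pos [0.4299 0.2208 0.0756] rot [179.99   0.    77.36] q [-0.72  0.43  0.22  2.1  -0.16  0.62 -0.61] F [ 3.7 -0.6 -7.1] w 17.3
turn about tool z -2.04
shift after turn cm [ 0.01 -0.04  0.06]
[-0.38501578 -0.82170407  0.19856078] -0.2527358662337065
s26 scale 13.333333333333334
```

View pics/s26.png

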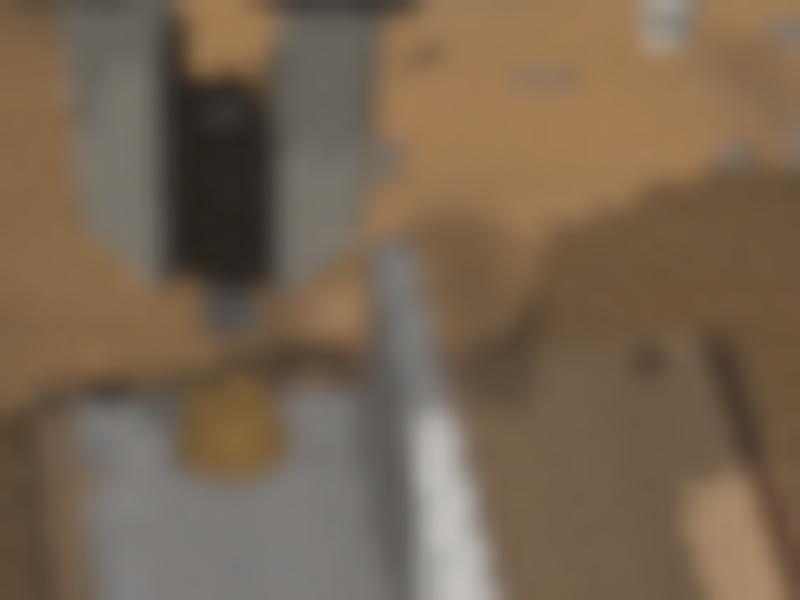

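Request:
{"api": "step_arm", "payload": {"plan": [[[0,0.08,0.1],-1],[[0,0,0],0]]}}

```text
time: 38.7
position: [0.43, 0.2208, 0.0754]
tcp_rot: [-3.14, 0.0, 1.368]
contact_force: [-1.6, -2.1, 6.5]
width: 0.184
```

```bash
python3 go.py .4296 .2210 .075 79.4; python3 -c "
from h import *
s=sensors.sense();print(s['moment'],s['tau'][-1])"
```

```text
t 38.7 pos [0.43   0.2208 0.0754] rot [-179.91    0.     78.41] q [-0.71  0.43  0.22  2.1  -0.16  0.63 -0.59] F [-1.6 -2.1  6.5] w 17.0
turn about tool z -0.99
shift after turn cm [ 0.01 -0.04  0.04]
[-0.73496161  0.2596598   0.20128154] -0.12505253311246634
```

Request:
{"api": "step_arm", "payload": {"plan": [[[0,0,0],0],[[0,0,0],0]], "hand": 0.6}}

```text
time: 38.95
position: [0.4301, 0.2211, 0.0748]
tcp_rot: [-3.141, -0.0, 1.368]
contact_force: [0.8, -0.1, 0.3]
width: 0.353
```

```bash
python3 go.py .4296 .2210 .075 79.4; python3 -c "
from h import *
s=sensors.sense();print(s['moment'],s['tau'][-1])
im,K,V=cam('side'); crop(im,195,195,255,240,'s27')"
```

```text
t 38.95 pos [0.4301 0.2211 0.0748] rot [-1.7996e+02 -2.0000e-02  7.8370e+01] q [-0.71  0.43  0.22  2.1  -0.16  0.62 -0.59] F [ 0.8 -0.1  0.3] w 32.5
turn about tool z -1.03
shift after turn cm [-0.02 -0.05 -0.02]
[-0.14530988  0.04545949  0.01080123] 0.00684298574924469
s27 scale 13.333333333333334
```

View pics/s27.png

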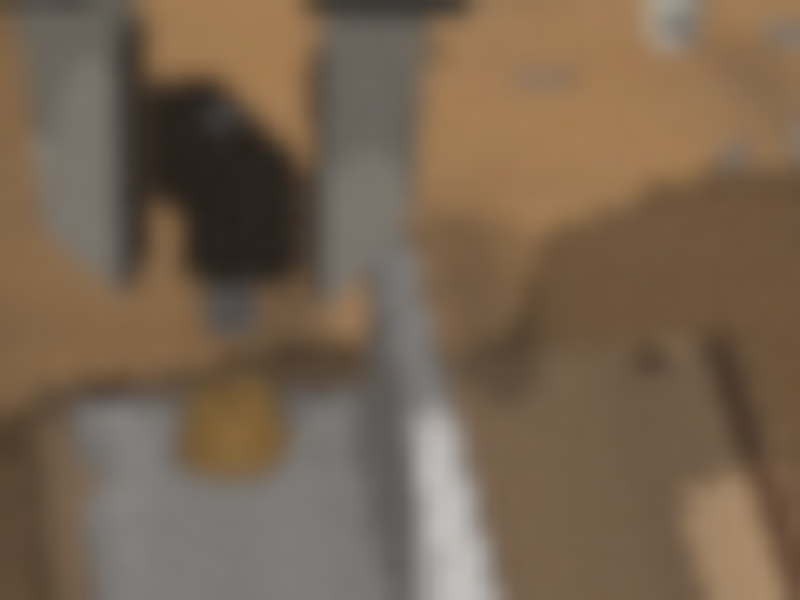

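```bash
cat > ksil2.py <<'E'
# fit knob angle from an image crop of the side view by silhouette of the bar, with centre offset free
import sys
from fitr import *
def fitk(im,K,V,tag=None):
    g=im.astype(float).max(2); r0,r1,c0,c1=199,218,203,221
    sub=g[r0:r1,c0:c1]; obs=np.clip((110-sub)/(110-40),0,1)
    res=[]
    for k in np.arange(.8,1.9,.025):
        a=-k+.0192; d=np.array([np.cos(a),np.sin(a)]);n=np.array([-d[1],d[0]])
        P=[[*(np.array([.429,.2209])+sx*.022*d+sy*.007*n),z] for z in (.067,.093) for sx,sy in ((1,1),(1,-1),(-1,-1),(-1,1))]
        u=proj(K,V,P)
        for du in np.arange(-1,1.01,.25):
            for dv in np.arange(-1,1.01,.25):
                S=8; h=cv2.convexHull((((u+[du,dv]+.5)-[c0,r0])*S).astype(np.int32)); t=np.zeros(((r1-r0)*S,(c1-c0)*S),np.uint8); cv2.fillConvexPoly(t,h,255)
                t=cv2.GaussianBlur(cv2.resize(t,(c1-c0,r1-r0),interpolation=cv2.INTER_AREA).astype(float)/255,(0,0),.6)
                w=cv2.dilate(t,np.ones((5,5)))>.3
                e=((t-obs)**2)[w].mean(); res.append((e,k,du,dv))
    res.sort(); return [(round(e,4),round(k,3),du,dv) for e,k,du,dv in res[:6]]
if __name__=="__main__":
    im,K,V=cam("side")
    print("now",fitk(im,K,V))
    # older crops (scale s, offset o) rebuilt to full size
    for nm,o,s,sz in (("s18",(180,180),20/3,(120,90)),("s23",(180,150),20/3,(120,90)),("s12",(180,180),20/3,(120,90))):
        c=cv2.imread(f"pics/{nm}.png"); c=cv2.resize(c,sz,interpolation=cv2.INTER_AREA); f=np.full_like(im,200); f[o[1]:o[1]+sz[1],o[0]:o[0]+sz[0]]=c
        print(nm,fitk(f,K,V)[:3])
E
python3 ksil2.py
```

```text
now [(np.float64(0.0703), np.float64(1.375), np.float64(0.25), np.float64(1.0)), (np.float64(0.0709), np.float64(1.4), np.float64(0.25), np.float64(1.0)), (np.float64(0.0711), np.float64(1.4), np.float64(0.0), np.float64(1.0)), (np.float64(0.0734), np.float64(1.375), np.float64(0.25), np.float64(0.75)), (np.float64(0.0738), np.float64(1.4), np.float64(0.0), np.float64(0.75)), (np.float64(0.0741), np.float64(1.15), np.float64(-0.75), np.float64(0.5))]
s18 [(np.float64(0.0642), np.float64(1.375), np.float64(0.0), np.float64(1.0)), (np.float64(0.0654), np.float64(1.4), np.float64(0.25), np.float64(1.0)), (np.float64(0.0665), np.float64(1.35), np.float64(0.0), np.float64(1.0))]
s23 [(np.float64(0.0509), np.float64(1.4), np.float64(0.25), np.float64(1.0)), (np.float64(0.0518), np.float64(1.375), np.float64(0.25), np.float64(1.0)), (np.float64(0.0518), np.float64(1.4), np.float64(0.5), np.float64(1.0))]
s12 [(np.float64(0.088), np.float64(0.8), np.float64(-1.0), np.float64(0.5)), (np.float64(0.0886), np.float64(0.8), np.float64(-1.0), np.float64(0.25)), (np.float64(0.089), np.float64(0.8), np.float64(-0.75), np.float64(0.5))]
```

```bash
sed -i 's/for dv in np.arange(-1,1.01,.25)/for dv in np.arange(-1,3.6,.25)/; s/r0,r1,c0,c1=199,218,203,221/r0,r1,c0,c1=199,221,203,221/; s/np.arange(.8,1.9,.025)/np.arange(0,1.9,.05)/' ksil2.py; python3 ksil2.py
```

```text
now [(np.float64(0.0522), np.float64(1.4), np.float64(0.25), np.float64(1.0)), (np.float64(0.0526), np.float64(1.4), np.float64(0.0), np.float64(1.0)), (np.float64(0.0533), np.float64(1.4), np.float64(0.25), np.float64(1.25)), (np.float64(0.0534), np.float64(1.4), np.float64(0.0), np.float64(0.75)), (np.float64(0.054), np.float64(1.4), np.float64(0.0), np.float64(1.25)), (np.float64(0.054), np.float64(1.4), np.float64(0.25), np.float64(0.75))]
s18 [(np.float64(0.0581), np.float64(1.4), np.float64(0.25), np.float64(1.0)), (np.float64(0.0587), np.float64(1.35), np.float64(0.0), np.float64(0.75)), (np.float64(0.0589), np.float64(1.35), np.float64(0.0), np.float64(1.0))]
s23 [(np.float64(0.0452), np.float64(1.4), np.float64(0.25), np.float64(1.0)), (np.float64(0.0462), np.float64(1.4), np.float64(0.25), np.float64(1.25)), (np.float64(0.0463), np.float64(1.4), np.float64(0.5), np.float64(1.25))]
s12 [(np.float64(0.0781), np.float64(0.3), np.float64(-1.0), np.float64(1.0)), (np.float64(0.0781), np.float64(0.4), np.float64(-1.0), np.float64(0.75)), (np.float64(0.0789), np.float64(0.2), np.float64(-1.0), np.float64(0.75))]
```

Run:
```python
from fitr import *
im,K,V=cam("side")
def full(nm,o):
    c=cv2.resize(cv2.imread(f"pics/{nm}.png"),(120,90),interpolation=cv2.INTER_AREA); f=np.full_like(im,200); f[o[1]:o[1]+90,o[0]:o[0]+120]=c; return f
tiles=[]
for f in (full("s18",(180,180)),full("s23",(180,150)),im):
    for ks in ((1.15,),(1.3,),(1.45,)):
        S=16;c=cv2.resize(f[197:221,202:220],None,fx=11,fy=11,interpolation=cv2.INTER_CUBIC)
        for k in ks:
            a=-k+.0192; d=np.array([np.cos(a),np.sin(a)]);n=np.array([-d[1],d[0]])
            P=[[*(np.array([.429,.2209])+sx*.022*d+sy*.007*n),z] for z in (.067,.093) for sx,sy in ((1,1),(1,-1),(-1,-1),(-1,1))]
            u=(((proj(K,V,P)+.5)-[202,197])*11).astype(np.int32); cv2.polylines(c,[cv2.convexHull(u)],True,(0,255,0),1)
        tiles.append(c)
r=[np.hstack(tiles[i*3:i*3+3]) for i in range(3)]
o=np.hstack([np.vstack(r)]) ; print(o.shape); cv2.imwrite("pics/cmp.png",cv2.resize(o,(450,600)))
```

```text
(792, 594, 3)
```

View pics/cmp.png

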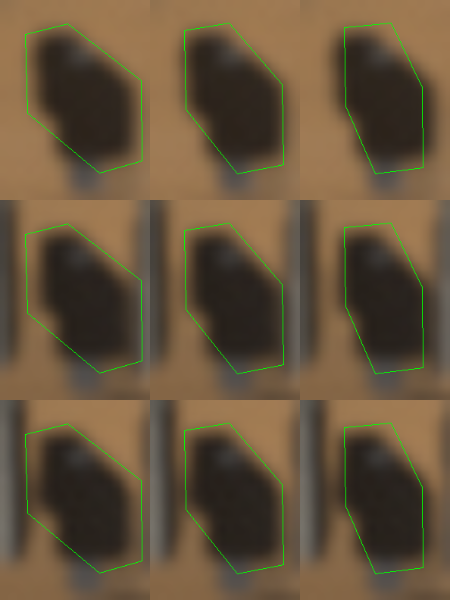

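```bash
cat > sim.py <<'E'
from fitr import *
_,K,V=cam("top")
for k in (.1,.237,.3,1.0,1.1,1.15,1.2,1.3,1.4,1.5,1.6,1.7):
    a=-k+.0192; d=np.array([np.cos(a),np.sin(a)]);n=np.array([-d[1],d[0]])
    P=[[*(np.array([.429,.2209])+sx*.022*d+sy*.007*n),z] for z in (.067,.093) for sx,sy in ((1,1),(1,-1),(-1,-1),(-1,1))]
    S=16; u=((proj(K,V,P)+.5)-[298,225])*S; t=np.zeros((30*S,30*S),np.uint8); cv2.fillConvexPoly(t,cv2.convexHull(u.astype(np.int32)),1)
    ys,xs=np.nonzero(t[::4,::4]); Q=np.array([ray(K,V,(x*4+.5)/S-.5+298,(y*4+.5)/S-.5+225,.093)[:2] for x,y in zip(xs,ys)])
    w,v=np.linalg.eigh(np.cov((Q-Q.mean(0)).T)); dd=v[:,1]*np.sign(v[0,1]); print(k,"->",round(.0192-np.arctan2(dd[1],dd[0]),3))
E
python3 sim.py
```

```text
0.1 -> 0.114
0.237 -> 0.248
0.3 -> 0.309
1.0 -> 0.998
1.1 -> 1.097
1.15 -> 1.144
1.2 -> 1.194
1.3 -> 1.293
1.4 -> 1.391
1.5 -> 1.491
1.6 -> 1.588
1.7 -> -1.452
```

Request:
{"api": "step_arm", "payload": {"plan": [[[0,0,0],-7.5],[[0,0,0],-7.5],[[0,0,0],0]], "hand": 0.55}}

```text
time: 39.58
position: [0.4307, 0.2208, 0.0746]
tcp_rot: [-3.142, -0.0, 1.628]
contact_force: [0.1, 0.6, 0.0]
width: 0.452
```

Request:
{"api": "step_arm", "payload": {"plan": [[[0,0,0],0],[[0,0,0],0],[[0,0,0],0],[[0,0,0],0]], "hand": 1, "grip_force": 50}}

```text
time: 40.08
position: [0.4298, 0.2206, 0.0744]
tcp_rot: [-3.14, 0.001, 1.63]
contact_force: [-2.1, 0.2, 0.9]
width: 0.181
```

```bash
python3 go.py .4296 .2210 .075 93.4; python3 -c "
from h import *
s=sensors.sense();print(s['moment'],s['tau'][-1])"
```

```text
t 40.08 pos [0.4298 0.2206 0.0744] rot [-1.7992e+02  3.0000e-02  9.3390e+01] q [-0.66  0.43  0.15  2.1  -0.11  0.62 -0.37] F [-2.1  0.2  0.9] w 16.6
turn about tool z -0.01
shift after turn cm [ 0.04 -0.02 -0.06]
[-0.21310755  0.55606026  0.23440902] -0.21140464581549168
```

Request:
{"api": "step_arm", "payload": {"plan": [[[0,-0.05,0],0],[[0,0,0],0]], "grip_force": 25}}

```text
time: 40.33
position: [0.4298, 0.2206, 0.0744]
tcp_rot: [-3.141, 0.0, 1.63]
contact_force: [-1.4, -0.7, -1.7]
width: 0.183
```

Request:
{"api": "step_arm", "payload": {"plan": [[[0,0,0],0],[[0,0,0],0]], "grip_force": 12}}

```text
time: 40.58
position: [0.4298, 0.2206, 0.0744]
tcp_rot: [-3.141, 0.0, 1.629]
contact_force: [-2.8, -0.3, -0.7]
width: 0.192
```

Request:
{"api": "step_arm", "payload": {"plan": [[[0,0,0],0],[[0,0,0],0]], "grip_force": 6}}

```text
time: 40.83
position: [0.4298, 0.2206, 0.0745]
tcp_rot: [-3.141, 0.0, 1.629]
contact_force: [-2.9, -0.3, -2.1]
width: 0.192
```

Request:
{"api": "step_arm", "payload": {"plan": [[[0,0,0],0],[[0,0,0],0]], "grip_force": 3}}

```text
time: 41.08
position: [0.4299, 0.2206, 0.0745]
tcp_rot: [-3.141, 0.0, 1.629]
contact_force: [-3.0, -0.5, -3.3]
width: 0.196
```

```bash
python3 go.py .4296 .2210 .075 93.4; python3 -c "
from h import *
s=sensors.sense();print(s['moment'],s['tau'][-1])"
```

```text
t 41.08 pos [0.4299 0.2206 0.0745] rot [-1.7997e+02  1.0000e-02  9.3360e+01] q [-0.66  0.43  0.15  2.1  -0.11  0.62 -0.37] F [-3.  -0.5 -3.3] w 18.0
turn about tool z -0.04
shift after turn cm [ 0.04 -0.02 -0.05]
[-0.11324154  0.5927168   0.0612239 ] -0.04854136845096946
```

Request:
{"api": "step_arm", "payload": {"plan": [[[0,-0.06,0],0],[[0,0,0],0]], "hand": 0.8}}

```text
time: 41.32
position: [0.4299, 0.2206, 0.0748]
tcp_rot: [3.141, -0.0, 1.629]
contact_force: [-2.1, -1.2, -1.1]
width: 0.202
```

Request:
{"api": "step_arm", "payload": {"plan": [[[0,0,0],0]], "hand": 0.79}}

```text
time: 41.45
position: [0.4302, 0.2207, 0.0749]
tcp_rot: [3.14, -0.0, 1.629]
contact_force: [-1.8, -0.8, -0.6]
width: 0.21
```

Request:
{"api": "step_arm", "payload": {"plan": [[[0,0,0],0]], "hand": 0.78}}

```text
time: 41.58
position: [0.4303, 0.2209, 0.075]
tcp_rot: [3.14, -0.001, 1.629]
contact_force: [-0.0, -0.5, 0.4]
width: 0.216
```

```bash
python3 go.py .4296 .2210 .075 93.4; python3 -c "
from h import *
s=sensors.sense();print(s['moment'],s['tau'][-1])
im,K,V=cam('side'); crop(im,195,195,255,240,'s28')"
```

```text
t 41.58 pos [0.4303 0.2209 0.075 ] rot [ 1.7992e+02 -3.0000e-02  9.3350e+01] q [-0.66  0.43  0.15  2.1  -0.11  0.62 -0.37] F [-0.  -0.5  0.4] w 19.9
turn about tool z -0.05
shift after turn cm [ 0.01 -0.07 -0.  ]
[-0.21086908  0.1120385  -0.01197355] -0.00740968796890229
s28 scale 13.333333333333334
```

View pics/s28.png

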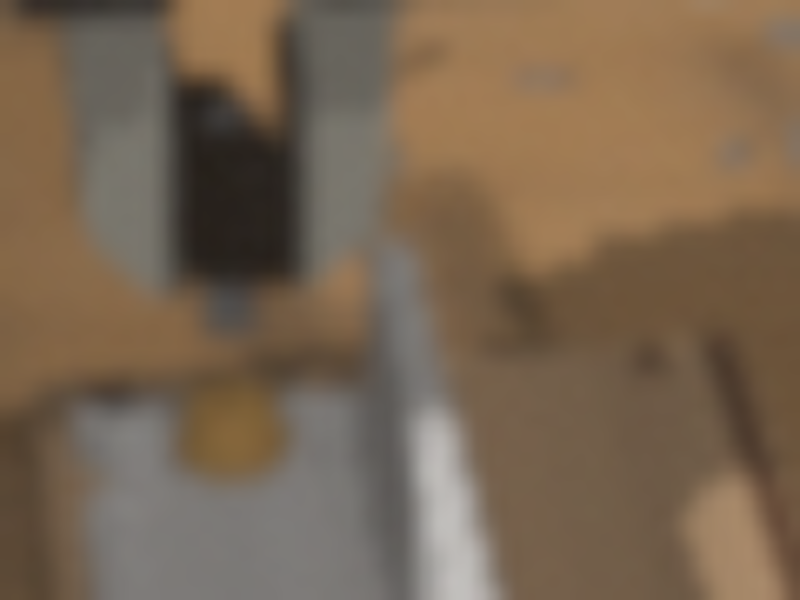

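Request:
{"api": "step_arm", "payload": {"plan": [[[0,0,0],0]], "hand": 0.76}}

```text
time: 41.75
position: [0.4301, 0.2211, 0.0749]
tcp_rot: [3.14, -0.001, 1.63]
contact_force: [0.7, 0.1, -0.2]
width: 0.239
```

Request:
{"api": "step_arm", "payload": {"plan": [[[0,0,0],0],[[0,0,0],0],[[0,0,0],0]], "hand": 0.55}}

```text
time: 42.12
position: [0.4296, 0.2208, 0.0746]
tcp_rot: [3.142, -0.0, 1.63]
contact_force: [-0.3, -0.2, 1.0]
width: 0.444
```

```bash
python3 go.py .4296 .2210 .075 93.4; python3 -c "
from h import *
im,K,V=cam('side'); crop(im,195,195,255,240,'s29')"
```

```text
t 42.12 pos [0.4296 0.2208 0.0746] rot [ 1.800e+02 -1.000e-02  9.337e+01] q [-0.66  0.43  0.15  2.1  -0.11  0.62 -0.37] F [-0.3 -0.2  1. ] w 40.8
turn about tool z -0.03
shift after turn cm [ 0.02  0.01 -0.04]
s29 scale 13.333333333333334
```

View pics/s29.png

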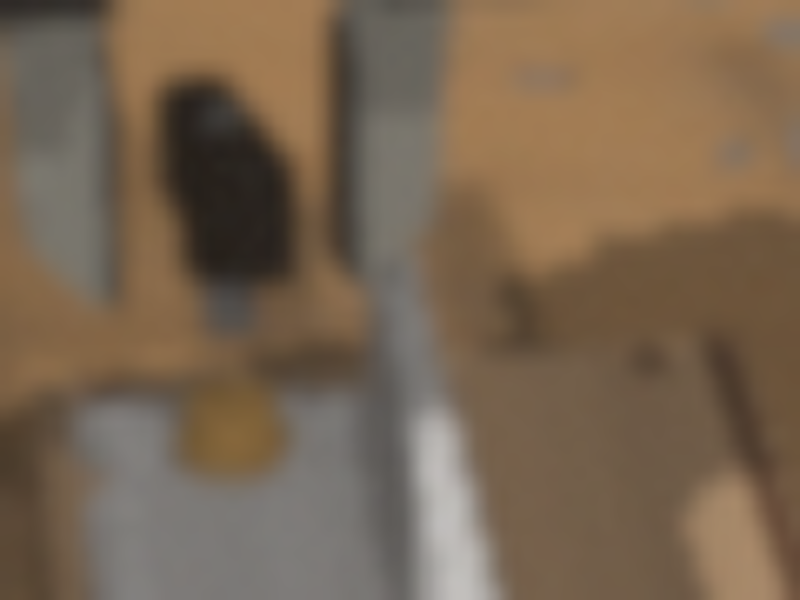

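Request:
{"api": "step_arm", "payload": {"plan": [[[0,0,-3],0],[[0,0,-4],0],[[-2,1,-4],0],[[-4,2,-1],0],[[-3,1.5,0],0],[[0,0,0],0]]}}

```text
time: 42.92
position: [0.4811, 0.1305, 0.195]
tcp_rot: [3.14, 0.001, 1.624]
contact_force: [-0.4, 0.4, -1.1]
width: 0.448
```

```bash
python3 go.py .4296 .2210 .15 93.4; python3 kn.py
python3 - <<'E'
from h import *
im,K,V=cam("top"); crop(im,280,195,380,270,"t30")
E
```

```text
t 42.92 pos [0.4811 0.1305 0.195 ] rot [1.7993e+02 5.0000e-02 9.3060e+01] q [-0.53  0.26  0.24  1.99 -0.08  0.9  -0.19] F [-0.4  0.4 -1.1] w 41.2
turn about tool z -0.34
shift after turn cm [ 9.34 -4.6   4.5 ]
83 [0.4281788 0.2222827] [0.01364032 0.0427608 ] -71.05290716831097 knob rad 1.2593057949728448
t30 scale 8.0
```

View pics/t30.png

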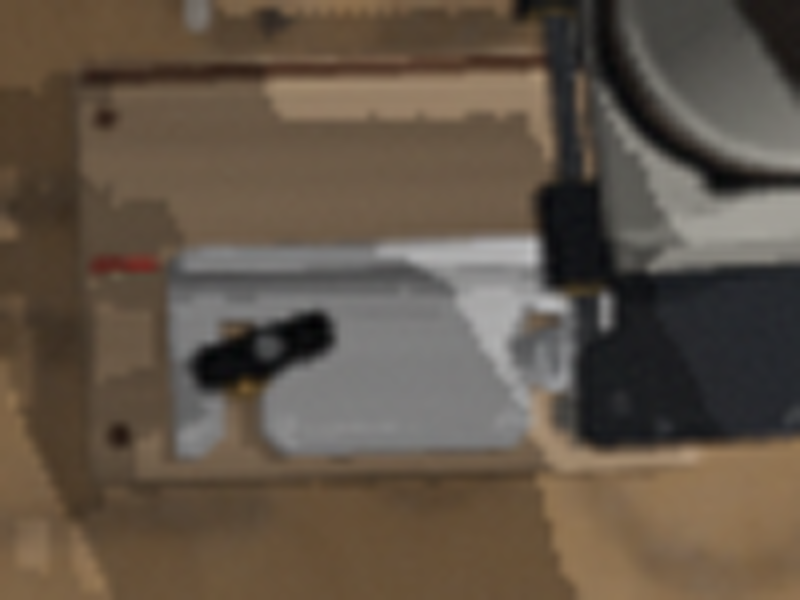

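```bash
python3 kn.py; python3 kn.py; python3 kn.py; python3 -c "
from h import *
print(sensors.sense()['time'])"; python3 edge.py | grep -E "walltop|side mark y -|top mark y 0"
```

```text
81 [0.42841482 0.22241818] [0.01353037 0.04334337] -71.4535615200653 knob rad 1.2662985325734015
81 [0.42826259 0.2223327 ] [0.01353544 0.04328263] -70.97494767384407 knob rad 1.2579451451112071
81 [0.42841482 0.22241818] [0.01353037 0.04334337] -71.4535615200653 knob rad 1.2662985325734015
43.175
top mark y 0.095 x mm 1.87 amp 18
top mark y 0.09 x mm 2.18 amp 24
top mark y 0.086 x mm 1.94 amp 32
top mark y 0.082 x mm 1.93 amp 40
top walltop y 0.06 2.45 amp 5.1
top walltop y 0.05 1.69 amp 5.2
top walltop y 0.04 1.91 amp 4.4
top walltop y 0.03 1.64 amp 4.3
top walltop y -0.045 17.29 amp 1.9
top walltop y -0.055 17.25 amp 0.6
top walltop y -0.065 2.94 amp 0.4
side mark y -0.082 x mm 1.23 amp 46
side mark y -0.086 x mm 1.27 amp 46
side mark y -0.09 x mm 1.27 amp 42
side mark y -0.095 x mm 1.25 amp 28
```

Request:
{"api": "step_arm", "payload": {"plan": [[[3,-1.5,0],0],[[3.2,-1.6,0],0],[[3.2,-1.5,0],0],[[0,0,2.5],-6.5],[[0,0,2],-6.5],[[0,0,0],0]], "hand": 0.6}}

```text
time: 44.02
position: [0.4267, 0.2245, 0.1483]
tcp_rot: [-3.138, 0.001, 1.857]
contact_force: [0.0, 0.6, 0.3]
width: 0.402
```

```bash
python3 go.py .4298 .2209 .075 106
```

```text
t 44.02 pos [0.4267 0.2245 0.1483] rot [-1.7980e+02  4.0000e-02  1.0638e+02] q [-0.66  0.3   0.14  2.06 -0.06  0.79 -0.2 ] F [0.  0.6 0.3] w 37.0
turn about tool z 0.38
shift after turn cm [-0.43  0.2   7.33]
```

Request:
{"api": "step_arm", "payload": {"plan": [[[-0.3,0.2,2.5],0],[[0,0,2.5],0],[[0,0,1.5],0],[[0,0,0.8],0],[[0,0,0],0],[[0,0,0],0]]}}

```text
time: 44.78
position: [0.4316, 0.2226, 0.0773]
tcp_rot: [3.14, -0.0, 1.856]
contact_force: [0.6, -0.1, -0.4]
width: 0.398
```

```bash
python3 go.py .4298 .2209 .075 106
```

```text
t 44.77 pos [0.4316 0.2226 0.0773] rot [ 1.7993e+02 -2.0000e-02  1.0635e+02] q [-0.64  0.42  0.12  2.09 -0.09  0.63 -0.17] F [ 0.6 -0.1 -0.4] w 36.6
turn about tool z 0.35
shift after turn cm [-0.12 -0.22  0.23]
```

Request:
{"api": "step_arm", "payload": {"plan": [[[-0.1,-0.2,0.2],0],[[0,0,0],0],[[0,0,0],0],[[0,0,0],0]], "hand": 0.79, "grip_force": 60}}

```text
time: 45.28
position: [0.4295, 0.2208, 0.0747]
tcp_rot: [3.141, -0.0, 1.856]
contact_force: [-0.0, 0.0, 0.4]
width: 0.212
```

Request:
{"api": "step_arm", "payload": {"plan": [[[0,0,0],7],[[0,0,0],7],[[0,0,0],7],[[0,0,0],7],[[0,0,0],7],[[0,0,0],5],[[0,0,0],0]]}}

```text
time: 46.15
position: [0.43, 0.221, 0.0747]
tcp_rot: [3.14, -0.001, 1.16]
contact_force: [1.8, -0.0, -0.8]
width: 0.214
```

```bash
python3 go.py .4298 .2209 .075 106; python3 -c "
from h import *
s=sensors.sense();print(s['moment'],s['tau'][-1])
im,K,V=cam('side'); crop(im,195,195,255,240,'s31')"
```

```text
t 46.15 pos [0.43   0.221  0.0747] rot [ 1.7993e+02 -3.0000e-02  6.6470e+01] q [-0.78  0.44  0.3   2.1  -0.21  0.63 -0.75] F [ 1.8 -0.  -0.8] w 19.7
turn about tool z -39.53
shift after turn cm [-0.01 -0.02 -0.03]
[-0.06861521 -0.34442276  0.35752842] -0.7568497583270073
s31 scale 13.333333333333334
```

View pics/s31.png

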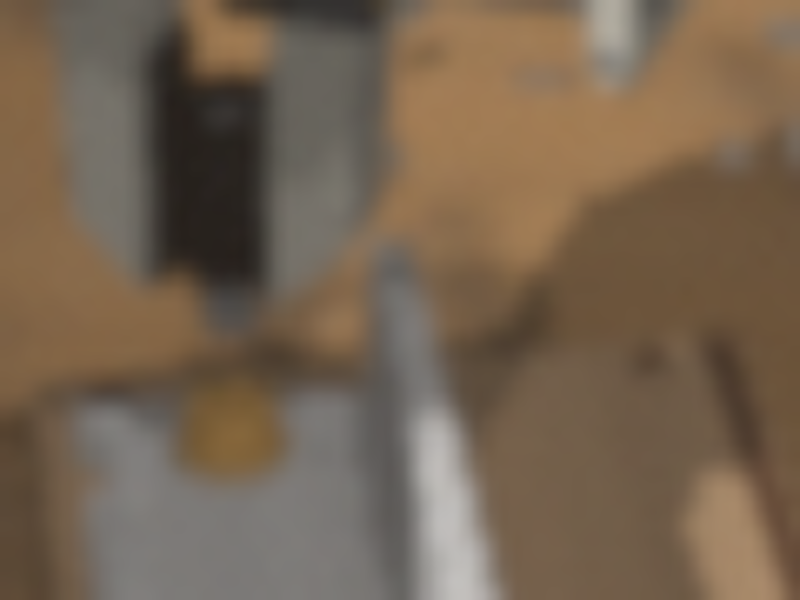

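Request:
{"api": "step_arm", "payload": {"plan": [[[0,0,0],-1.5],[[0,0,0],-1.5],[[0,0,0],-1.5],[[0,0,0],0]]}}

```text
time: 46.7
position: [0.4299, 0.221, 0.0747]
tcp_rot: [3.141, -0.001, 1.237]
contact_force: [5.0, 1.8, -3.8]
width: 0.209
```

```bash
python3 go.py .4298 .2209 .075 106|head -1; python3 -c "
from h import *
s=sensors.sense();print(s['moment'],s['tau'][-1])"
```

```text
t 46.7 pos [0.4299 0.221  0.0747] rot [ 1.7997e+02 -4.0000e-02  7.0900e+01] q [-0.76  0.44  0.28  2.1  -0.2   0.62 -0.68] F [ 5.   1.8 -3.8] w 19.2
[ 0.23866489 -0.75772427  0.23091128] -0.12663221452385187
```

Request:
{"api": "step_arm", "payload": {"plan": [[[0,0,0],-1.5],[[0,0,0],-1.5],[[0,0,0],-1.5],[[0,0,0],0]]}}

```text
time: 47.2
position: [0.4298, 0.221, 0.0747]
tcp_rot: [3.141, -0.001, 1.316]
contact_force: [4.5, 1.5, -3.1]
width: 0.21
```

```bash
python3 go.py .4298 .2209 .075 106|head -1; python3 -c "
from h import *
s=sensors.sense();print(s['moment'],s['tau'][-1])
im,K,V=cam('side'); crop(im,195,195,255,240,'s32')"
```

```text
t 47.2 pos [0.4298 0.221  0.0747] rot [ 1.7997e+02 -4.0000e-02  7.5420e+01] q [-0.75  0.43  0.26  2.1  -0.18  0.62 -0.62] F [ 4.5  1.5 -3.1] w 19.4
[ 0.33012842 -0.89433755  0.25337314] -0.10579138761386275
s32 scale 13.333333333333334
```

View pics/s32.png

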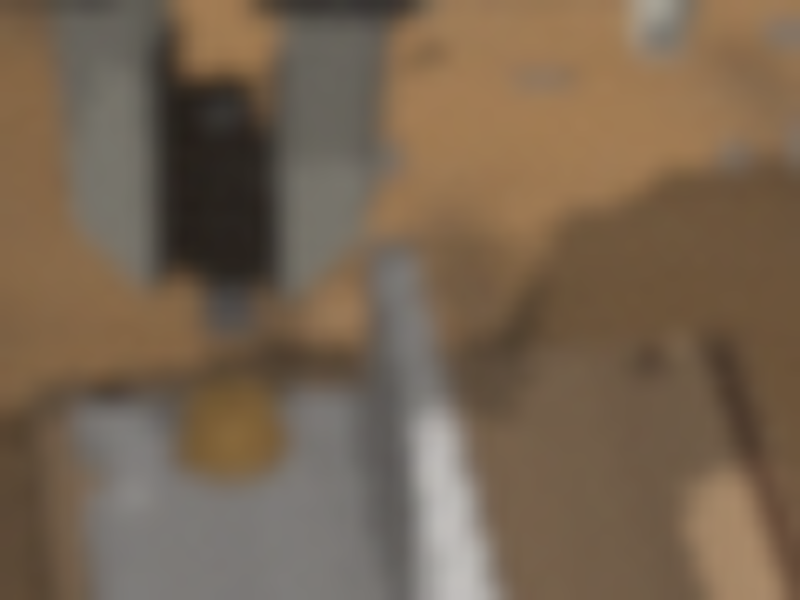

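Request:
{"api": "step_arm", "payload": {"plan": [[[0,0.05,0],-1.5],[[0,0,0],-1.5],[[0,0,0],-1.5],[[0,0,0],0]]}}

```text
time: 47.75
position: [0.4297, 0.2209, 0.0747]
tcp_rot: [-3.141, -0.0, 1.395]
contact_force: [3.1, 2.5, -0.9]
width: 0.212
```

```bash
python3 go.py .4298 .2209 .075 106|head -1; python3 -c "
from h import *
s=sensors.sense();print(s['moment'],s['tau'][-1])"
```

```text
t 47.75 pos [0.4297 0.2209 0.0747] rot [-1.7998e+02 -2.0000e-02  7.9910e+01] q [-0.73  0.43  0.24  2.1  -0.17  0.62 -0.55] F [ 3.1  2.5 -0.9] w 19.5
[ 0.58309335 -0.43132923  0.19058326] -0.03244671388529241
```

Request:
{"api": "step_arm", "payload": {"plan": [[[0,0,0],-1.5],[[0,0,0],-1.5],[[0,0,0],0]]}}

```text
time: 48.12
position: [0.4297, 0.2209, 0.0746]
tcp_rot: [-3.141, -0.0, 1.447]
contact_force: [1.4, 3.4, 0.9]
width: 0.211
```

```bash
python3 go.py .4298 .2209 .075 106|head -1; python3 -c "
from h import *
s=sensors.sense();print(s['moment'],s['tau'][-1])"
```

```text
t 48.12 pos [0.4297 0.2209 0.0746] rot [-1.7998e+02 -1.0000e-02  8.2910e+01] q [-0.72  0.43  0.22  2.1  -0.16  0.62 -0.51] F [1.4 3.4 0.9] w 19.4
[ 0.78469984 -0.19508546  0.06667447] -0.002122300720657222
```

Request:
{"api": "step_arm", "payload": {"plan": [[[0,0,0],-1.5],[[0,0,0],-1.5],[[0,0,0],0]]}}

```text
time: 48.5
position: [0.4297, 0.2206, 0.0746]
tcp_rot: [-3.141, 0.0, 1.499]
contact_force: [0.7, 4.0, 1.0]
width: 0.211
```

```bash
python3 go.py .4298 .2209 .075 106|head -1; python3 -c "
from h import *
s=sensors.sense();print(s['moment'],s['tau'][-1])
im,K,V=cam('side'); crop(im,195,195,255,240,'s33')"
```

```text
t 48.5 pos [0.4297 0.2206 0.0746] rot [-179.98    0.     85.89] q [-0.71  0.43  0.21  2.1  -0.15  0.62 -0.46] F [0.7 4.  1. ] w 19.4
[ 0.67069138 -0.08163796  0.05220122] 0.03655549488030374
s33 scale 13.333333333333334
```

View pics/s33.png

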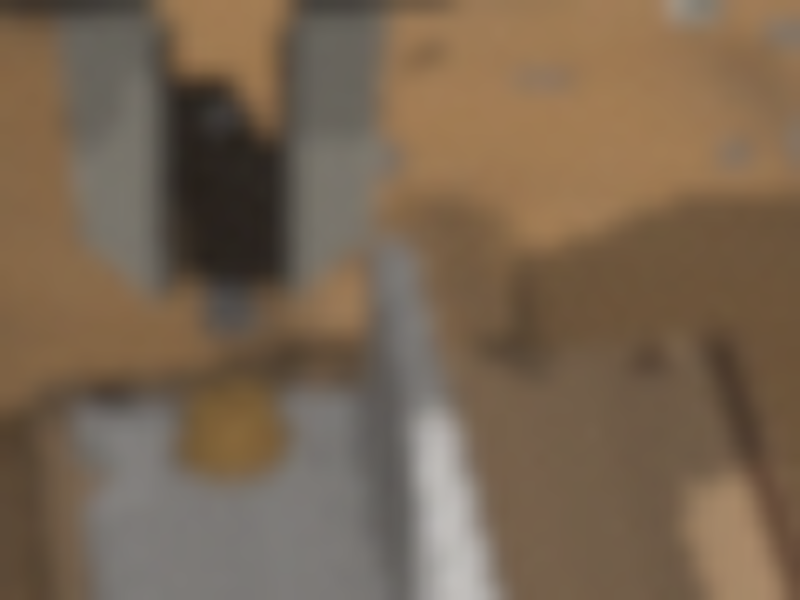

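Request:
{"api": "step_arm", "payload": {"plan": [[[0.08,0.02,0],-0.5],[[0,0,0],0]]}}

```text
time: 48.8
position: [0.4297, 0.2207, 0.0745]
tcp_rot: [-3.141, 0.001, 1.507]
contact_force: [-0.4, 0.4, 3.0]
width: 0.21
```

```bash
python3 go.py .4298 .2209 .075 106|head -1; python3 -c "
from h import *
s=sensors.sense();print(s['moment'],s['tau'][-1])"
```

```text
t 48.8 pos [0.4297 0.2207 0.0745] rot [-1.7994e+02  6.0000e-02  8.6340e+01] q [-0.71  0.43  0.21  2.1  -0.15  0.62 -0.46] F [-0.4  0.4  3. ] w 19.4
[0.0546963  0.18999974 0.06456885] -0.03544851788319647
```

Request:
{"api": "step_arm", "payload": {"plan": [[[0,0,0],0]], "hand": 0.785}}

```text
time: 48.92
position: [0.4297, 0.2206, 0.0744]
tcp_rot: [-3.141, 0.001, 1.507]
contact_force: [0.3, -0.9, 2.4]
width: 0.213
```

Request:
{"api": "step_arm", "payload": {"plan": [[[0,0,0],0]], "hand": 0.78}}

```text
time: 49.05
position: [0.4297, 0.2206, 0.0743]
tcp_rot: [-3.141, 0.001, 1.507]
contact_force: [0.3, 0.7, 1.0]
width: 0.219
```

Request:
{"api": "step_arm", "payload": {"plan": [[[0,0,0],0]], "hand": 0.775}}

```text
time: 49.18
position: [0.4296, 0.2207, 0.0743]
tcp_rot: [-3.141, 0.001, 1.507]
contact_force: [-1.4, -0.5, -1.0]
width: 0.221
```

```bash
python3 go.py .4298 .2209 .075 106|head -1; python3 -c "
from h import *
s=sensors.sense();print(s['moment'],s['tau'][-1])
im,K,V=cam('side'); crop(im,195,195,255,240,'s34')"
```

```text
t 49.17 pos [0.4296 0.2207 0.0743] rot [-1.7994e+02  6.0000e-02  8.6340e+01] q [-0.71  0.43  0.21  2.1  -0.15  0.62 -0.46] F [-1.4 -0.5 -1. ] w 20.4
[-0.31162282  0.11345165  0.0217958 ] -0.03954326268285513
s34 scale 13.333333333333334
```

View pics/s34.png

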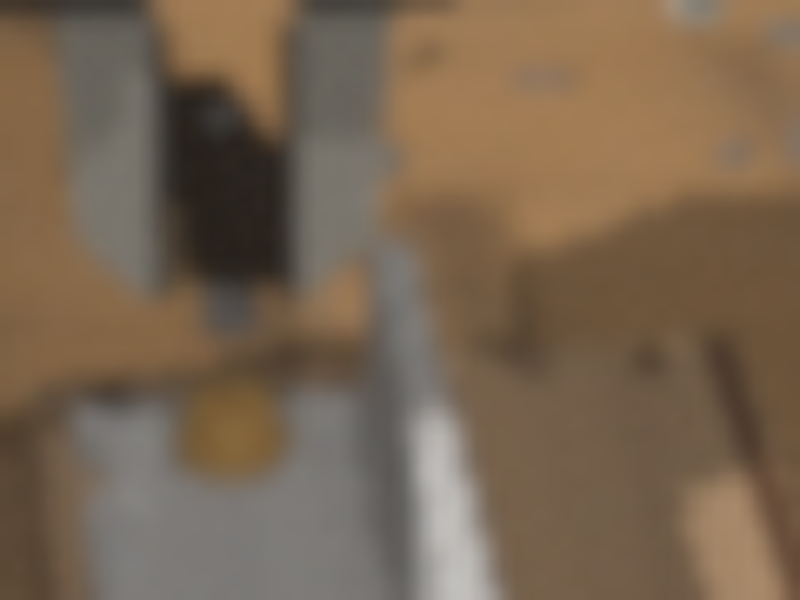

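Request:
{"api": "step_arm", "payload": {"plan": [[[0,0,0],4],[[0,0,0],3],[[0,0,0],0],[[0,0,0],-1],[[0,0,0],-1],[[0,0,0],-1],[[0,0,0],-1],[[0,0,0],-1],[[0,0,0],-1]]}}

```text
time: 50.35
position: [0.4298, 0.2215, 0.0745]
tcp_rot: [-3.141, 0.0, 1.491]
contact_force: [-1.3, -2.6, -1.5]
width: 0.227
```

```bash
python3 go.py .4298 .2209 .075 106|head -1; python3 -c "
from h import *
s=sensors.sense();print(s['moment'],s['tau'][-1])
im,K,V=cam('side'); crop(im,195,195,255,240,'s35')"
```

```text
t 50.35 pos [0.4298 0.2215 0.0745] rot [-179.97    0.     85.44] q [-0.71  0.43  0.21  2.1  -0.15  0.62 -0.47] F [-1.3 -2.6 -1.5] w 20.9
[-0.52152632  0.46381526  0.06798919] -0.1932826079428196
s35 scale 13.333333333333334
```

View pics/s35.png

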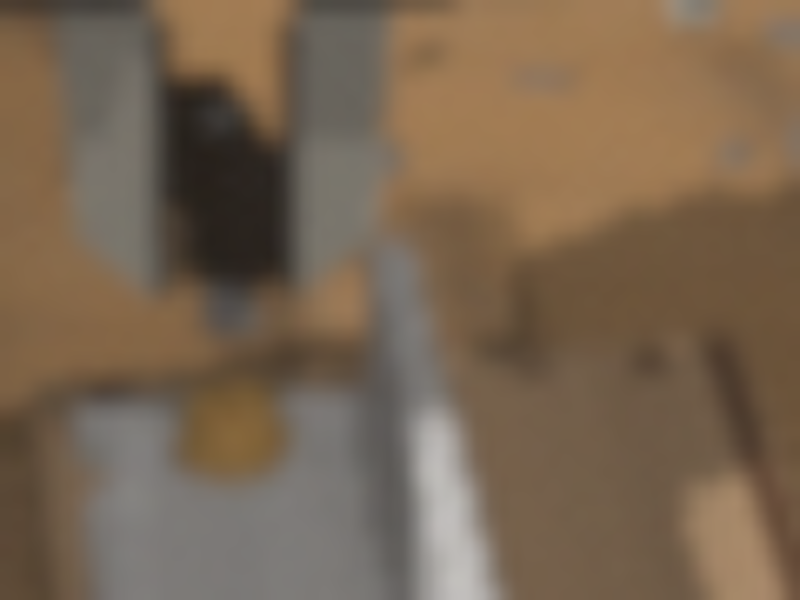

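Request:
{"api": "step_arm", "payload": {"plan": [[[0,0,0],-1.5],[[0,0,0],-1.5],[[0,0,0],-1.5],[[0,0,0],-1.5],[[0,0,0],0]]}}

```text
time: 51.02
position: [0.4303, 0.2219, 0.0748]
tcp_rot: [3.141, -0.001, 1.595]
contact_force: [-0.8, 0.2, -0.8]
width: 0.224
```

```bash
python3 go.py .4298 .2209 .075 106|head -1; python3 -c "
from h import *
s=sensors.sense();print(s['moment'],s['tau'][-1])
im,K,V=cam('side'); crop(im,195,195,255,240,'s36')"
```

```text
t 51.02 pos [0.4303 0.2219 0.0748] rot [ 1.7998e+02 -4.0000e-02  9.1400e+01] q [-0.69  0.43  0.19  2.1  -0.13  0.62 -0.38] F [-0.8  0.2 -0.8] w 20.6
[ 0.03481727  0.4610936  -0.02672922] 0.118215037509799
s36 scale 13.333333333333334
```

View pics/s36.png

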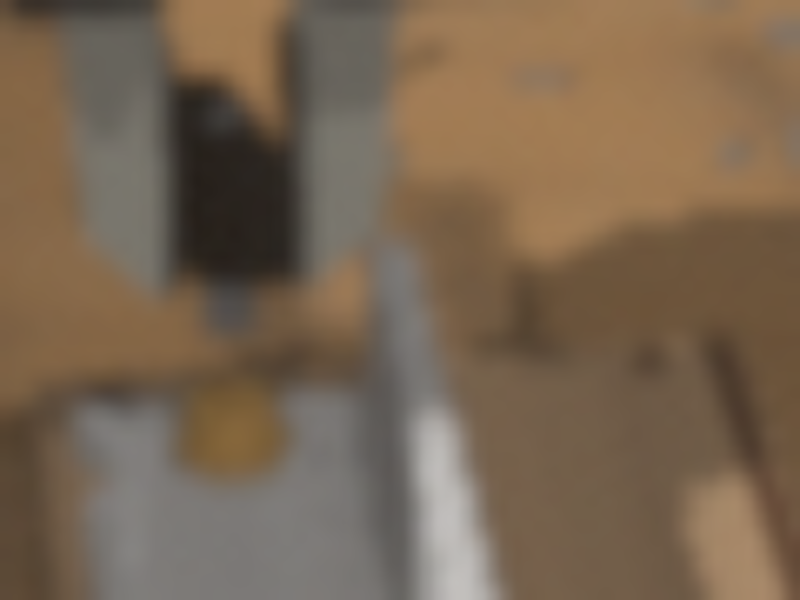

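Request:
{"api": "step_arm", "payload": {"plan": [[[-0.05,-0.05,0],-3],[[0,0,0],0],[[0,0,0],0],[[0,0,0],0]], "hand": 1, "grip_force": 50}}

```text
time: 51.58
position: [0.4296, 0.2218, 0.0747]
tcp_rot: [3.141, -0.001, 1.647]
contact_force: [-3.8, 3.0, -1.6]
width: 0.183
```

```bash
python3 go.py .4298 .2209 .075 106|head -1; python3 -c "
from h import *
s=sensors.sense();print(s['moment'],s['tau'][-1])"
```

```text
t 51.58 pos [0.4296 0.2218 0.0747] rot [ 1.7999e+02 -5.0000e-02  9.4370e+01] q [-0.68  0.43  0.17  2.1  -0.13  0.62 -0.34] F [-3.8  3.  -1.6] w 16.8
[0.69711632 0.51460647 0.11068482] -0.1538716396316886
```

Request:
{"api": "step_arm", "payload": {"plan": [[[0,0,0],0],[[0,0,0],0],[[0,0,0],0],[[0,0,-3],0],[[0,0,-4],0],[[-2,1,-4],0],[[-4,2,-1],0],[[-3,1.5,0],0],[[0,0,0],0]], "hand": 0.4}}

```text
time: 52.7
position: [0.483, 0.1313, 0.1951]
tcp_rot: [3.14, 0.001, 1.641]
contact_force: [0.1, 0.6, -0.0]
width: 0.601
```

```bash
python3 go.py .4296 .2210 .15 93.4; python3 kn.py
```

```text
t 52.7 pos [0.483  0.1313 0.1951] rot [1.799e+02 6.000e-02 9.402e+01] q [-0.55  0.26  0.27  1.99 -0.09  0.9  -0.17] F [ 0.1  0.6 -0. ] w 55.3
turn about tool z 0.62
shift after turn cm [ 9.27 -4.8   4.51]
83 [0.42811994 0.22228476] [0.01386878 0.04266269] -70.65787691078712 knob rad 1.2524112163340526
```

Request:
{"api": "step_arm", "payload": {"plan": [[[3,-1.5,0],0],[[3.2,-1.7,0],0],[[3.1,-1.6,0],0],[[0,0,2.5],-4],[[0,0,2.5],-4],[[0,0,2.5],0],[[0,0,2.5],0],[[0,0,1.5],0],[[0,0,0.3],0],[[0,0,0],0]], "hand": 0.55}}

```text
time: 54.0
position: [0.4266, 0.2241, 0.0769]
tcp_rot: [3.141, -0.0, 1.787]
contact_force: [-0.9, -0.3, -0.5]
width: 0.452
```

```bash
python3 go.py .4298 .2210 .0748 102
```

```text
t 54.0 pos [0.4266 0.2241 0.0769] rot [ 1.7998e+02 -2.0000e-02  1.0238e+02] q [-0.67  0.42  0.16  2.1  -0.11  0.62 -0.22] F [-0.9 -0.3 -0.5] w 41.6
turn about tool z 0.38
shift after turn cm [-0.37  0.25  0.21]
```

Request:
{"api": "step_arm", "payload": {"plan": [[[-0.35,0.25,0.1],0],[[0,0,0],0],[[0,0,0],0],[[0,0,0],0],[[0,0,0],8],[[0,0,0],8],[[0,0,0],8],[[0,0,0],8],[[0,0,0],8],[[0,0,0],6],[[0,0,0],0]], "hand": 1, "grip_force": 60}}

```text
time: 55.38
position: [0.4302, 0.2213, 0.076]
tcp_rot: [3.14, -0.001, 0.991]
contact_force: [0.8, -1.4, 4.6]
width: 0.211
```

```bash
python3 go.py .4298 .2210 .0748 102|head -1; python3 -c "
from h import *
s=sensors.sense();print(s['moment'],s['tau'][-1])"
```

```text
t 55.38 pos [0.4302 0.2213 0.076 ] rot [ 1.799e+02 -3.000e-02  5.676e+01] q [-0.83  0.44  0.36  2.1  -0.25  0.63 -0.88] F [ 0.8 -1.4  4.6] w 19.5
[-0.40684187 -0.14339366  2.20966819] -2.634846121072769
```

Request:
{"api": "step_arm", "payload": {"plan": [[[0,0,0],-5],[[0,0,0],-5],[[0,0,0],0]]}}

```text
time: 55.75
position: [0.4302, 0.221, 0.076]
tcp_rot: [3.141, -0.001, 1.158]
contact_force: [0.5, -0.0, 4.9]
width: 0.181
```

Request:
{"api": "step_arm", "payload": {"plan": [[[0,0,0],0],[[0,0,0],0],[[0,0,0],0],[[0,0,-3],0],[[0,0,-4],0],[[-2,1,-4],0],[[-4,0.5,-1],0],[[-3.5,0,0],0],[[0,0,0],0]], "hand": 0.4}}

```text
time: 56.88
position: [0.4036, 0.1253, 0.1953]
tcp_rot: [-3.14, 0.001, 1.154]
contact_force: [-0.7, 0.9, 0.2]
width: 0.602
```

```bash
python3 go.py .4296 .2210 .15 93.4; python3 kn.py; python3 edge.py | grep -E "walltop|top mark y 0.08|side mark y -0.08"
python3 - <<'E'
from h import *
im,K,V=cam("top"); crop(im,280,195,380,270,"t40")
E
```

```text
t 56.88 pos [0.4036 0.1253 0.1953] rot [-1.7989e+02  5.0000e-02  6.6120e+01] q [-0.77  0.13  0.44  2.16 -0.07  0.87 -0.71] F [-0.7  0.9  0.2] w 55.4
turn about tool z -27.28
shift after turn cm [9.4  3.16 4.53]
86 [0.42831982 0.22237268] [0.01393685 0.04290187] -68.40267552711656 knob rad 1.2130505268934693
top mark y 0.086 x mm 2.17 amp 36
top mark y 0.082 x mm 1.95 amp 37
top walltop y 0.06 2.02 amp 5.1
top walltop y 0.05 2.07 amp 5.2
top walltop y 0.04 1.9 amp 4.8
top walltop y 0.03 1.68 amp 4.4
top walltop y -0.045 2.45 amp 5.4
top walltop y -0.055 2.65 amp 5.4
top walltop y -0.065 2.27 amp 5.2
side mark y -0.082 x mm 1.24 amp 46
side mark y -0.086 x mm 1.26 amp 45
t40 scale 8.0
```

View pics/t40.png

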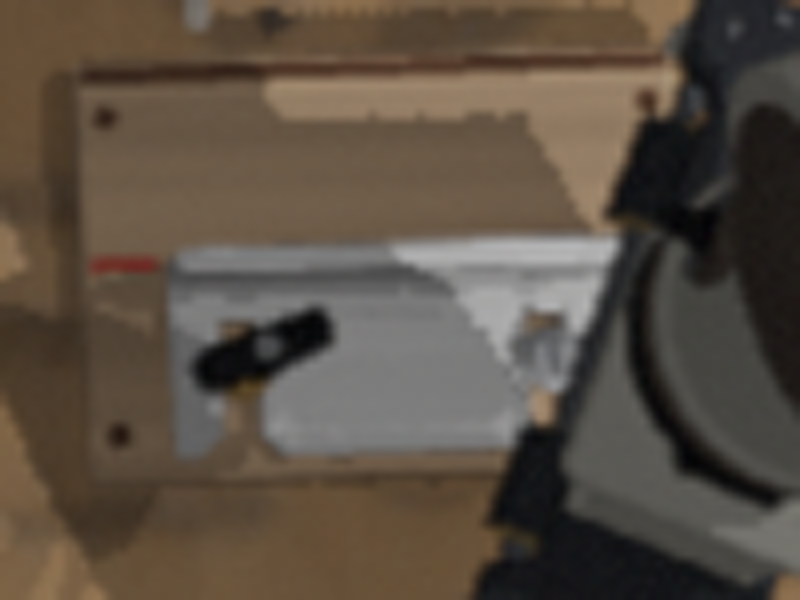

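```bash
python3 -c "
from cell import robot,sensors
print(sensors.sense()['time']); print(robot.finish_job())"
```

```text
57.075
the job is handed in; nothing more can be done
None
```

The fence is fitted and in line with both red marks, but the knob did not stay firmly tight, so one requirement is not met by my own check. I handed the job in at 57.1 s with the gripper open and clear of everything.

**Done as asked:**
- I tipped the fence onto its slotted plate with a push.
- I took it by its wall, turned it, set it on the board and slid both slots under the washer and the screw head.
- I let go of it and turned the knob clockwise. In the last try I turned it until the torque rose steeply to 2.2 N m, which I took to be the end stop.

**Last checks:**
- **Alignment:** in the top view the wall's outer face reads about 1.7–2.1 mm at the clamp end and 2.3–2.7 mm at the screw end. The marks read about 2.0–2.2 mm, so it is in line within roughly 0.5 mm. In an earlier side view the wall's lower corner also ran onto the near mark. I measured the clamp-end mark here. The screw-end mark was hidden by the arm in the last picture and read about 2.0 mm earlier.
- **Other objects:** they were where they started in a full top view at 29 s. I did not compare them again after that.
- **Knob – failed:** every time I let go of the handle it sprang back, which disagrees with "stays where left". I tried fast release, ramping the grip force down, opening in small steps, and backing off slowly. Where I measured it from above, it settled between 1.15 and 1.26 rad. The last reading was about 1.21 rad. That is past where the washer meets the plate (1.0), but below the 1.4 needed for firmly tight.

I did not find the cause. In my force readings the clamp's return torque looked larger than its drag above about 1.27 rad.

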